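# Level the notched plate and lay out the flute blanks

### The job

Get the aluminium plate ready and load it. First take the file that lies on it, between the two notched rails, and lay it lengthwise in the plywood tool tray; then, with no blanks on the plate yet, turn the two leveling knobs at its near corners until the plate stands level with its weight on all four feet and no longer rocks (each screw may be too low, too high or already right). Then lay every flute blank from the bench into a notch of its own, across both rails and about centred on them, leaving the plate level, where it stands, and the other things on the bench alone.

Things in the scene. Friction and masses are not known exactly. Their poses are not given: they have to be found in the camera images.
- plate: grey aluminium plate 240 x 264 x 24 mm, loose on the bench, 5 kg. Origin at bench level under its middle (when level); x away from the robot at yaw 0, y to the left, z up; plate top at z = 44 mm. On it two wooden rails run along y, 14 mm thick, centred at x = 0 and x = +100 mm (86 mm free between them), each with four notches at y = +84, +28, -28, -84 mm
- fixed_foot_left: fixed rubber foot, 28 mm diameter, under the far left of the plate (plate frame x = +95, y = +105 mm); soft, gives about 1.4 mm under its share of the weight; origin at the middle of its underside
- fixed_foot_right: fixed rubber foot, 28 mm diameter, under the far right (plate frame x = +95, y = -105 mm); soft, gives about 1.4 mm under its share of the weight; origin at the middle of its underside
- screw_foot_left: screw-adjusted rubber foot, 28 mm diameter, under the near left (plate frame x = -90, y = +105 mm); origin at the middle of its underside. Its threaded rod rises through the plate to knob_left
- screw_foot_right: screw-adjusted rubber foot, 28 mm diameter, under the near right (plate frame x = -90, y = -105 mm); origin at the middle of its underside. Its threaded rod rises through the plate to knob_right
- knob_left (a joint): angle (rad) of the black round knob, 36 mm diameter, 20 mm tall, at plate x = -90, y = +105 mm, upright axis. Positive is clockwise from above: drives the foot down 1.27 mm per rad (8 mm a turn), raising that corner. At 0 the foot is level with the fixed feet, the knob's top is at plate z = 76 mm and its white pointer is at the black mark by the plate's near edge; 0.4 rad off is good enough. Starts -4.2 to -2.7
- knob_right (a joint): the same for the knob at plate x = -90, y = -105 mm; starts anywhere from -4.2 (too low) to 4.2 (too high). Both knobs turn from -5 to 5, stay where they are left and take about 0.1 Nm; a knob at -1 rad sits 1.27 mm higher above the plate than at 0. More than half a turn needs several grasps
- file: file lying on its flat underside, 195 mm long: pale wooden octagonal handle 22 mm thick and 95 mm long on the -x side, flat steel blade 16 x 7 mm and 100 mm long on the +x side; 0.14 kg. Origin at the underside where handle meets blade. At the start it lies on the plate between the rails, its length along them
- tray_in (a point): centre of the inner floor of the open plywood tool tray fixed on the bench right of the plate: 260 x 110 mm outside, 246 x 96 mm inside, 32 mm high, walls 7 mm; x along its length. Lay the file with its middle near the tray's middle
- blank0: flute blank: dark wooden square bar 28 x 28 mm with 3 mm chamfers, 170 mm long, small dark bore at each end, 56 to 112 g; origin at its centre, on its axis, x along its length. Lies on the bench at the left or right of the plate at the start; absent in some starts (three or four are there)
- blank1: flute blank: dark wooden square bar 28 x 28 mm with 3 mm chamfers, 170 mm long, small dark bore at each end, 56 to 112 g; origin at its centre, on its axis, x along its length. Lies on the bench at the left or right of the plate at the start; absent in some starts (three or four are there)
- blank2: flute blank: dark wooden square bar 28 x 28 mm with 3 mm chamfers, 170 mm long, small dark bore at each end, 56 to 112 g; origin at its centre, on its axis, x along its length. Lies on the bench at the left or right of the plate at the start; absent in some starts (three or four are there)
- blank3: flute blank: dark wooden square bar 28 x 28 mm with 3 mm chamfers, 170 mm long, small dark bore at each end, 56 to 112 g; origin at its centre, on its axis, x along its length. Lies on the bench at the left or right of the plate at the start; absent in some starts (three or four are there)
- tape_roll: roll of tape 90 mm wide, 24 mm tall, near right of the plate; leave alone
- sanding_block: cork sanding block 100 x 55 x 35 mm, far left; leave alone
- oilstone: grey stone 150 x 50 x 25 mm lying between the robot and the plate; leave alone
- offcut: wooden offcut 48 mm wide, 50 mm tall, beyond the plate; leave alone
- notch0 (a point): V bottom of the leftmost notch, halfway between the rails (plate x = 50, y = 84, z = 54 mm). Notches are 90-degree Vs open upward, 28 mm deep, 56 mm apart; ridge tops at plate z = 82 mm. A laid blank runs along plate x, flat side down, its axis 25 mm above the V bottom (plate z = 79 mm); set down within 6 mm sideways it centres itself
- notch3 (a point): the same for the rightmost notch (plate y = -84 mm)
Not all that is in view belongs to the job. Leave any turquoise look-alike of the blank3 alone. Of the things that look like the file, the smaller one is meant.

How it is judged:
On the way, in this order (a step that is already met when the one before it is completed fails the run):
1. the file lies in the tool tray, let go (x of file in the frame of tray_in between -0.035 and 0.035 m and y of file in the frame of tray_in between -0.05 and 0.05 m and z of file in the frame of tray_in below 0.025 m and angle between the x axis of file and the x axis of tray_in, either way round below 0.5 rad and contact force between the fingers and file below 0.2 N), for 0.3 s.
2. the plate, still without blanks and not touched, is level with all four feet loaded (contact force between each of fixed_foot_left, fixed_foot_right, screw_foot_left, screw_foot_right and anything else above 4 N and angle between plate's own z axis and vertical below 0.007 rad and contact force between the fingers and plate below 0.2 N and height (world z) of each of blank0, blank1, blank2, blank3 below 0.045 m), for 0.5 s.
At the end, for the whole second after the job is handed in: the file lies in the tray; the plate is level within 0.007 rad with more than 4 N on each of its four feet; every blank present is at rest in a notch, across both rails, within 25 mm of centred and parallel to the notches within 0.1 rad (x of file in the frame of tray_in between -0.035 and 0.035 m and y of file in the frame of tray_in between -0.05 and 0.05 m and z of file in the frame of tray_in below 0.025 m and angle between the x axis of file and the x axis of tray_in, either way round below 0.5 rad and contact force between each of fixed_foot_left, fixed_foot_right, screw_foot_left, screw_foot_right and anything else above 4 N and angle between plate's own z axis and vertical below 0.007 rad and angle between the x axis of each of blank0, blank1, blank2, blank3 and the x axis of plate, either way round below 0.1 rad and x of blank0 in the frame of plate between 0.025 and 0.075 m and y of blank0 in the frame of plate between -0.1 and 0.1 m and z of blank0 in the frame of plate between 0.074 and 0.084 m and linear speed of each of blank0, blank1, blank2, blank3 below 0.03 m/s and x of blank1 in the frame of plate between 0.025 and 0.075 m and y of blank1 in the frame of plate between -0.1 and 0.1 m and z of blank1 in the frame of plate between 0.074 and 0.084 m and x of blank2 in the frame of plate between 0.025 and 0.075 m and y of blank2 in the frame of plate between -0.1 and 0.1 m and z of blank2 in the frame of plate between 0.074 and 0.084 m and x of blank3 in the frame of plate between 0.025 and 0.075 m and y of blank3 in the frame of plate between -0.1 and 0.1 m and z of blank3 in the frame of plate between 0.074 and 0.084 m); the robot touches nothing.
It fails at once if the plate is shoved more than 50 mm or tipped (distance of plate from where it was at the start of the episode above 0.05 m or angle between plate's own z axis and vertical above 0.15 rad).
It fails at once if another thing on the bench is moved more than 50 mm (distance of any of tape_roll, sanding_block, oilstone, offcut from where it was at the start of the episode above 0.05 m).
Of blank0, blank1, blank2, blank3 only 3 to 4 are there at a start; the rules pass over those that are not, and their reading is None.
At some moment in a run one of blank0, blank1, blank2, blank3 may be knocked a few centimetres aside while the robot is not near it.
Once in a run the grip may slacken for a moment while it holds something.
It also fails if it takes over 208 s, if anything falls off the work surface, if the arm or the gripper's body presses on something with over 40 N, if the wrist force passes 120 N, or if a joint passes its speed limit or range.

### The arm

A 6-joint arm with a two-finger parallel gripper is mounted at the origin on the work surface. World frame = base frame: x ahead of the robot, y to its left, z up, the work surface at z = 0. Lengths are in m, angles in rad, forces in N, time in s.
With the tool pointing down it reaches from about 0.375 to 0.925 m from the base axis. Payload 5.7 kg.
Tool frame: the origin (TCP) lies on the centre line of the jaws, within the pads' length; the fingertips stand 17 mm ahead of it and the grasp point (between the pads) lies 2 mm behind it (manip.tips_ahead is the y of the fingertips in the tool frame, in m); y points along the fingers, x is the direction in which the jaws open and shut, and the axes are right-handed (so a half turn about y gives the same grasp; the last joint's range is limited). The gripper opens to 88 mm and grips with 3 to 60 N. Pads are 20 mm wide; open, the fingers measure 115 mm over their backs; the gripper's body (75 mm by 178 mm) begins 61 mm behind the grasp point.
Start: joints at [1.063, 0.359, 1.51, -0, 1.272, -0.115], TCP at [0.23, 0.554, 0.217] pointing down, gripper open.
Joint ranges: [-2.97, 2.97], [-1.01, 2.36], [0.21, 2.38], [-0.96, 4.11], [0.2, 2.71], [-2.98, 2.98]. Speed limits (rad/s): [2.39, 2.39, 3.14, 3.14, 3.14, 3.14].

### API

Orientations are given as a rotation vector (axis times angle).
In Python, from bench import manip, optics gives the robot as it stands.
- The arm moves only by the tool move_arm, never from a script. Its argument "steps" is a list of rows, each an object of numbers: "dx", "dy", "dz": the shift along the tool's x, y, z in mm; "ax", "ay", "az": the turn, a rotation vector about the tool's x, y, z in rad; "fingers": the opening, from 0 (shut) to 1 (fully open). In form: [{"dx": .., "dy": .., "dz": .., "ax": .., "ay": .., "az": .., "fingers": ..}, ...]. A call has 1 to 12 rows; each row shifts and turns the pose as measured when the row begins, along the tool's axes as they then stand; what a row does not reach is not made up. A row lasts 1/10 s, in which the tool goes at most 50 mm and 8.59 degrees, less where a joint would pass 70% of its speed; a pose out of reach is approached as far as the arm can. A call is refused whole if a number of a shift passes 50 or a number of a turn 0.15, either way. A call with a gripper value outside its range is refused whole. The fingers move at their own pace and stop on an object; the grip force is fixed at half the most. Time passes only in rows, so rows that do not move let the fingers close. It gives the time, the measured TCP pose, the force and the opening at its end, in the units of the state.
- manip.get_state(): the state, without advancing time (a new reading comes with each control period).
- optics.camera(name): name is "side" or "top"; returns the picture (420x560x3 uint8, red, green, blue); there is no depth.
- optics.calibration(name): a dict with "fx", "fy", "cx", "cy" (pixels), "R" (3x3) and "t" (3): a world point X has camera coordinates R X + t. Camera axes: x right, y down, z forward; pixel columns grow to the right and rows downward; lengths in m; the calibration is good to about 2 mm. A picture is of the moment at which its call begins. calibration takes no time and is no camera call.
- manip.close_job(): hands the job in, once; it reports no verdict.
The state is a dict: "t": time; "q": joint angles; "joint_velocities": joint speeds; "tau": joint torques, N m; "ee_pos": TCP position; "eef_rot": TCP orientation; "wrist_force": force on the tool from outside, world axes, zero at the start; "torque": the same for the moment, N m; "opening": finger opening in m.
Only numpy, scipy, OpenCV 4.12 (cv2) and the standard library are available. Lean on these libraries where they do the work, as an engineer would, in place of code of your own. Each camera call takes 0.05 s, during which the arm holds its last target.

## Working session

There is one attempt and no reset: what is moved stays moved. The work goes in short steps, Python scripts to look and compute and a tool call to move; the robot and the scene stay as the last step left them, time stands still between calls to the robot, and variables do not carry over. Pictures are saved under pics/ and viewed, and the job is handed in when it is done.

Besides the shell and the picture viewer there is one more tool, called after ">>>" as name(argument=value, ...) on one line, values as JSON. move_arm: Moves the arm, as the interface text tells. Its arguments: {"type":"object","properties":{"steps":{"type":"array"}},"required":["steps"]}

```bash
ls; mkdir -p pics; python3 - <<'E'
from bench import manip, optics
import cv2
s=manip.get_state(); print(s)
for n in("top","side"):
    im=optics.camera(n); cv2.imwrite(f"pics/{n}0.png",im[:,:,::-1]); print(n,optics.calibration(n))
E
```

```text
pics
{'t': 0.0, 'q': array([ 1.06289287e+00,  3.59461953e-01,  1.51141290e+00, -1.11587114e-05,
        1.27251376e+00, -1.15107500e-01]), 'joint_velocities': array([-1.15659019e-03, -2.22811257e-04,  4.76837644e-04,  2.24436207e-05,
       -7.73391296e-04,  6.21485429e-04]), 'tau': array([-1.48442981e-03, -5.15367186e+01, -2.70726156e+01,  6.72410661e-02,
        3.48541606e-02, -1.29094474e-04]), 'ee_pos': array([0.22933739, 0.55368576, 0.21574268]), 'eef_rot': array([-1.37065045, -0.91397781,  0.91660271]), 'wrist_force': array([-0.05696398,  0.08296163, -0.52956002]), 'torque': array([ 0.01155067, -0.07317404, -0.00427072]), 'opening': 0.08793594302509151}
top {'fx': 406.8185177376716, 'fy': 406.8185177376716, 'cx': 279.9991195027859, 'cy': 205.24382477513205, 'R': array([[ 0.03076789, -0.99938765,  0.01666319],
       [-0.98127855, -0.03337298, -0.18968037],
       [ 0.19012032, -0.01051517, -0.98170448]]), 't': array([-0.02307191,  0.50030466,  1.14243496])}
side {'fx': 476.598896269324, 'fy': 476.598896269324, 'cx': 278.67548068079424, 'cy': 216.30026425843008, 'R': array([[ 0.96199393, -0.27306419,  0.00190187],
       [-0.19852109, -0.70413003, -0.68175529],
       [ 0.18750212,  0.6554669 , -0.73157782]]), 't': array([-0.4956724 ,  0.16046882,  1.28855751])}
```

View pics/top0.png

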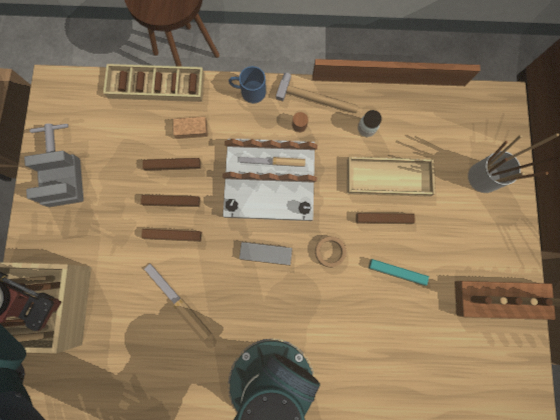

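View pics/side0.png

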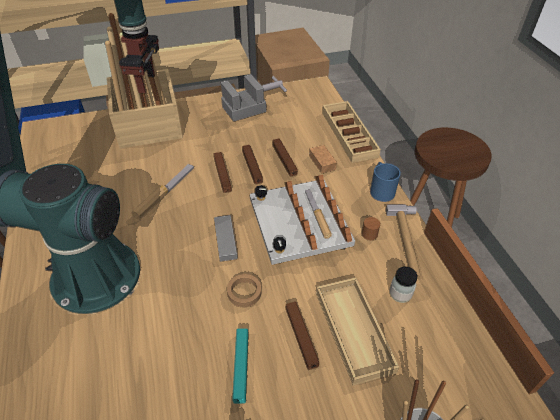

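The scene, in top-view pixels:

- **File candidates:** the small one lies between the rails at (270,161). The larger one is on the bench at (180,300). I want the small one on the plate.
- **Blanks:** dark bars at (171,164), (170,201), (172,235) on the left and (385,218) on the right. The turquoise look-alike at (399,272) and the box at (507,300) stay alone.

Next I'll take close crops.

```bash
cat > h.py <<'E'
import numpy as np, cv2, sys
from scipy.spatial.transform import Rotation as Ro
from bench import manip, optics
def pix(n,X):
    c=optics.calibration(n); X=np.atleast_2d(X); p=X@c['R'].T+c['t']
    return np.c_[c['fx']*p[:,0]/p[:,2]+c['cx'],c['fy']*p[:,1]/p[:,2]+c['cy']]
def ray(n,uv,z):
    c=optics.calibration(n); uv=np.atleast_2d(uv).astype(float)
    d=np.c_[(uv[:,0]-c['cx'])/c['fx'],(uv[:,1]-c['cy'])/c['fy'],np.ones(len(uv))]@c['R']
    o=-c['R'].T@c['t']; s=(z-o[2])/d[:,2]; return o+d*s[:,None]
def crop(im,u0,v0,u1,v1,k,name):
    c=cv2.resize(im[v0:v1,u0:u1,::-1],None,fx=k,fy=k,interpolation=cv2.INTER_CUBIC); cv2.imwrite(name,c)
E
python3 - <<'E'
import cv2
for n,(a,b,c,d,k) in {'top':(215,130,325,230,7),'side':(240,165,370,270,6)}.items():
    im=cv2.imread(f'pics/{n}0.png'); cv2.imwrite(f'pics/{n}0c.png',cv2.resize(im[b:d,a:c],None,fx=k,fy=k,interpolation=cv2.INTER_CUBIC)[:600])
E
```

```text
(no output)
```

View pics/top0c.png

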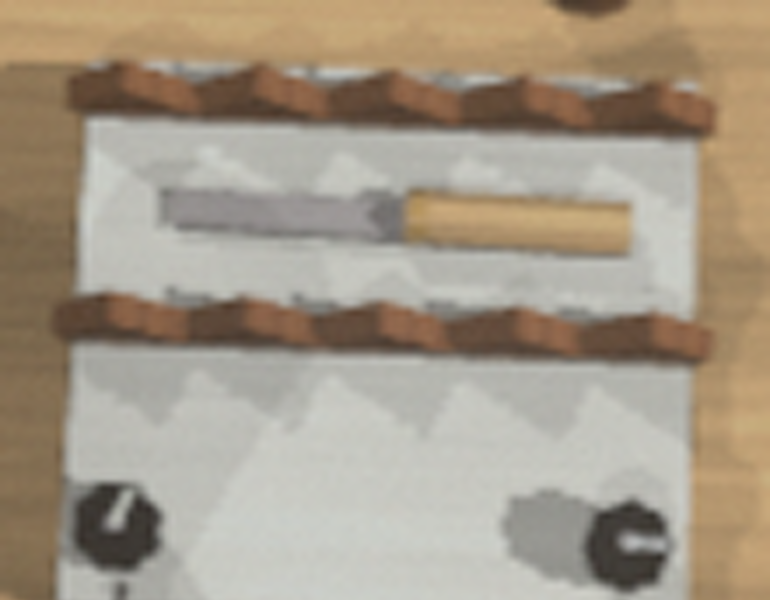

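View pics/side0c.png

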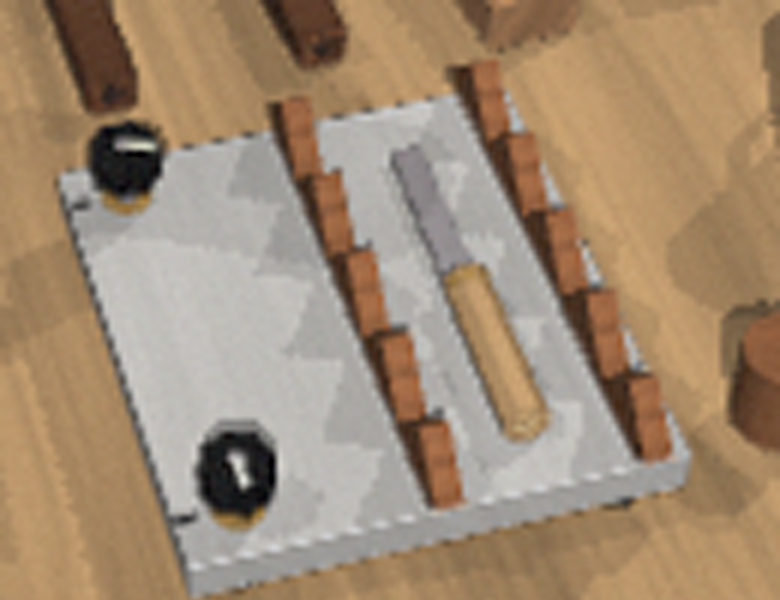

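```bash
python3 - <<'E'
import cv2
im=cv2.imread('pics/top0.png'); cv2.imwrite('pics/t0n.png',cv2.resize(im[185:225,215:325],None,fx=7,fy=7,interpolation=cv2.INTER_CUBIC))
cv2.imwrite('pics/t0t.png',cv2.resize(im[140:235,340:445],None,fx=6,fy=6,interpolation=cv2.INTER_CUBIC))
cv2.imwrite('pics/t0b.png',cv2.resize(im[110:250,130:220],None,fx=4,fy=4,interpolation=cv2.INTER_CUBIC))
E
```

```text
(no output)
```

View pics/t0n.png

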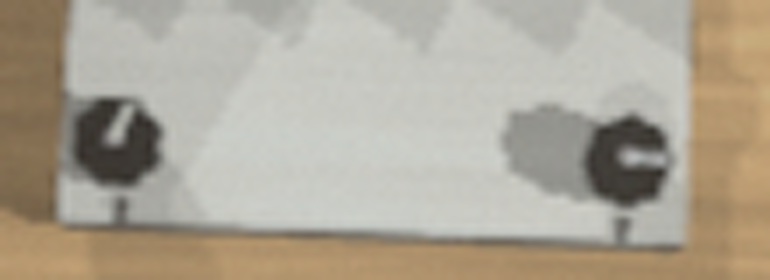

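View pics/t0t.png

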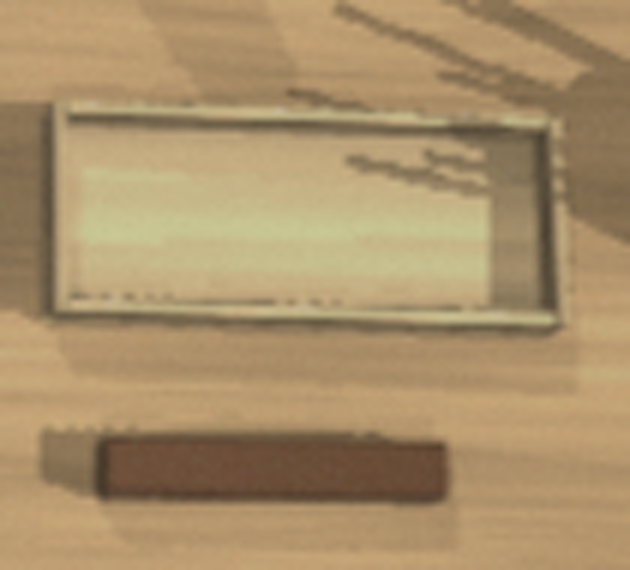

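View pics/t0b.png

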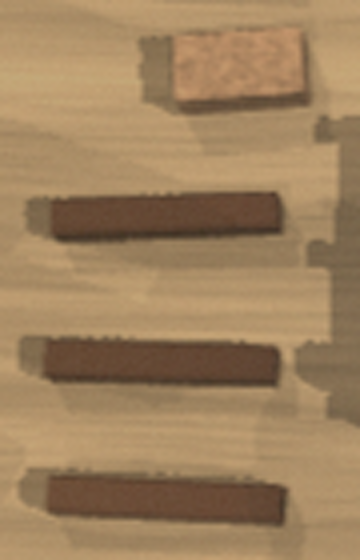

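```bash
cat > m.py <<'E'
from h import *
from scipy.optimize import least_squares
for n in('top','side'):
    c=optics.calibration(n); print(n,'cam',-c['R'].T@c['t'])
f=lambda P,k,o: (np.array(P,float)+.5)/k-.5+np.array(o)
top=np.r_[f([(60,220),(684,243),(118,141),(628,160)],7,(215,185)),f([(88,65),(698,82)],7,(215,130))]
side=f([(58,180),(190,572),(688,460),(127,160),(236,472)],6,(240,165)) # NL, NR, FR top corners, knobs
def P(p):
    c,s=np.cos(p[2]),np.sin(p[2]); R=np.array([[c,-s,0],[s,c,0],[0,0,1]])
    A=lambda x,y,z:R@np.array([x,y,z])/1000+np.array([p[0],p[1],0])
    nl,nr=A(-120,132,40.5),A(-120,-132,41.5); fl,fr=A(120,132,43.5),A(120,-132,43.5)
    kl,kr=A(-90,105,76),A(-90,-105,76)
    return [nl,nr,kl,kr,fl,fr],[nl,nr,fr,kl,kr]
def r(p):
    a,b=P(p); return np.r_[(pix('top',np.array(a))-top)[:],(pix('side',np.array(b))-side)[:]].ravel()
s=least_squares(r,[.6,0,0],loss='soft_l1'); print(s.x); print(r(s.x).reshape(-1,2).round(1).tolist())
def show(nm,q):print(nm,q.round(4).tolist())
show('file tip',ray('top',f([(160,207)],7,(215,130)),.051));show('junc',ray('top',f([(405,213)],7,(215,130)),.066));show('end',ray('top',f([(632,222)],7,(215,130)),.06))
t=ray('top',f([(55,105),(562,122),(562,325),(50,318)],6,(340,140)),.032);show('tray',t);show('c',t.mean(0))
for nm,q,k,o in[('bR',[(100,440),(448,445),(445,497),(100,494)],6,(340,140)),('b1',[(52,199),(280,194),(282,228),(53,237)],4,(130,110)),('b2',[(45,342),(279,347),(279,382),(45,377)],4,(130,110)),('b3',[(48,476),(286,485),(284,521),(48,511)],4,(130,110))]:
    w=ray('top',f(q,k,o),.028); show(nm,w.mean(0)); d=(w[1]+w[2]-w[0]-w[3])/2; print('  len',np.linalg.norm(d).round(4),'yaw',np.arctan2(d[1],d[0]).round(3), 'wid',np.linalg.norm((w[0]+w[1]-w[2]-w[3])/2).round(4))
E
python3 m.py
```

```text
top cam [0.274448   0.00565177 1.21681595]
side cam [ 0.26708302 -0.86696626  1.05302326]
[ 0.58315493  0.02547885 -0.00110158]
[[0.2, 0.4], [1.3, 0.2], [0.5, -0.3], [1.2, -0.5], [0.7, -0.8], [0.6, -0.0], [-1.1, -1.3], [-0.5, -0.6], [0.3, -1.0], [-1.2, -2.4], [-0.1, -2.0]]
file tip [[0.6357, 0.1242, 0.051]]
junc [[0.6322, 0.0198, 0.066]]
end [[0.6335, -0.0762, 0.06]]
tray [[0.6603, -0.2117, 0.032], [0.6606, -0.4702, 0.032], [0.5547, -0.4659, 0.032], [0.5494, -0.2091, 0.032]]
c [0.6063, -0.3392, 0.032]
bR [0.4775, -0.3206, 0.028]
  len 0.1723 yaw -1.549 wid 0.0267
b1 [0.6228, 0.3252, 0.028]
  len 0.1718 yaw -1.503 wid 0.0284
b2 [0.5091, 0.3195, 0.028]
  len 0.1732 yaw -1.558 wid 0.0266
b3 [0.4078, 0.308, 0.028]
  len 0.1729 yaw -1.578 wid 0.0261
```

```bash
cat > go.py <<'E'
from h import *
# usage: go.py x y z yaw(deg)   -> current state, delta in tool axes after yaw turn
s=manip.get_state(); R=Ro.from_rotvec(s['eef_rot']).as_matrix(); p=s['ee_pos']
a=np.arctan2(R[1,0],R[0,0]); print('t',round(s['t'],2),'pos',p.round(4),'yaw',np.degrees(a).round(2),'tilt y',R[:,1].round(4),'open',round(s['opening'],4),'F',s['wrist_force'].round(1),'q1,6',s['q'][[0,5]].round(2), 'T',s['torque'].round(2))
if len(sys.argv)>3:
    T=np.array([float(v) for v in sys.argv[1:4]])
    b=a if len(sys.argv)<5 else np.radians(float(sys.argv[4]))
    d=(T-p)*1000; 
    print('ay total', -((b-a+np.pi)%(2*np.pi)-np.pi), 'mm in present axes', (R.T@d).round(1), 'in axes after turn: dx %.1f dy %.1f dz %.1f'%(d[0]*np.cos(b)+d[1]*np.sin(b),-d[2],-d[0]*np.sin(b)+d[1]*np.cos(b)))
    # fix tilt: rotvec in tool frame from current to ideal
    Rb=np.array([[np.cos(b),0,-np.sin(b)],[np.sin(b),0,np.cos(b)],[0,-1,0]]); print('rotvec', Ro.from_matrix(R.T@Rb).as_rotvec().round(4))
E
python3 go.py 0.633 0.006 0.2 0; python3 go.py 0.633 0.006 0.2 180
```

```text
t 0.1 pos [0.2294 0.5538 0.2158] yaw 67.49 tilt y [-8.0e-04 -1.4e-03 -1.0e+00] open 0.0879 F [-0.1  0.3  0.2] q1,6 [ 1.06 -0.12] T [0.02 0.04 0.04]
ay total 1.1779609495297545 mm in present axes [-351.5   16.2 -582.6] in axes after turn: dx 403.6 dy 15.8 dz -547.8
rotvec [ 8.000e-04  1.178e+00 -1.500e-03]
t 0.1 pos [0.2294 0.5538 0.2158] yaw 67.49 tilt y [-8.0e-04 -1.4e-03 -1.0e+00] open 0.0879 F [-0.1  0.3  0.2] q1,6 [ 1.06 -0.12] T [0.02 0.04 0.04]
ay total -1.9636317040600382 mm in present axes [-351.5   16.2 -582.6] in axes after turn: dx -403.6 dy 15.8 dz 547.8
rotvec [-1.7000e-03 -1.9636e+00 -9.0000e-04]
```

>>> move_arm(steps=[{"ay": 0.15,"fingers": 0.45},{"ay": 0.15,"fingers": 0.45},{"ay": 0.15,"fingers": 0.45},{"ay": 0.15,"fingers": 0.45},{"ay": 0.15,"fingers": 0.45},{"ay": 0.15,"fingers": 0.45},{"ay": 0.15,"fingers": 0.45},{"ay": 0.13,"fingers": 0.45}])

```text
validation failed for argument at $.st...
```

```bash
python3 go.py 0.633 0.006 0.2 0
```

```text
t 0.1 pos [0.2294 0.5538 0.2158] yaw 67.49 tilt y [-8.0e-04 -1.4e-03 -1.0e+00] open 0.0879 F [-0.1  0.3  0.2] q1,6 [ 1.06 -0.12] T [0.02 0.04 0.04]
ay total 1.1779609495297545 mm in present axes [-351.5   16.2 -582.6] in axes after turn: dx 403.6 dy 15.8 dz -547.8
rotvec [ 8.000e-04  1.178e+00 -1.500e-03]
```

All seven keys seem to be required in each row.

>>> move_arm(steps=[{"dx": 0,"dy": 0,"dz": 0,"ax": 0,"ay": 0.15,"az": 0,"fingers": 0.45},{"dx": 0,"dy": 0,"dz": 0,"ax": 0,"ay": 0.15,"az": 0,"fingers": 0.45},{"dx": 0,"dy": 0,"dz": 0,"ax": 0,"ay": 0.15,"az": 0,"fingers": 0.45},{"dx": 0,"dy": 0,"dz": 0,"ax": 0,"ay": 0.15,"az": 0,"fingers": 0.45},{"dx": 0,"dy": 0,"dz": 0,"ax": 0,"ay": 0.15,"az": 0,"fingers": 0.45},{"dx": 0,"dy": 0,"dz": 0,"ax": 0,"ay": 0.15,"az": 0,"fingers": 0.45},{"dx": 0,"dy": 0,"dz": 0,"ax": 0,"ay": 0.15,"az": 0,"fingers": 0.45},{"dx": 0,"dy": 0,"dz": 0,"ax": 0,"ay": 0.13,"az": 0,"fingers": 0.45}])

```text
t: 0.9
ee_pos: [0.2277, 0.5508, 0.2117]
eef_rot: [-1.58, 0.015, -0.007]
wrist_force: [0.3, -0.5, -0.0]
opening: 0.039
```

```bash
python3 go.py 0.633 0.006 0.2 0
```

```text
t 0.9 pos [0.2277 0.5508 0.2117] yaw -0.81 tilt y [-0.0049 -0.0088 -0.9999] open 0.039 F [ 0.3 -0.5 -0. ] q1,6 [1.06 1.08] T [-0.06  0.03 -0.  ]
ay total -0.014208354845066218 mm in present axes [ 413.    14.5 -538.9] in axes after turn: dx 405.3 dy 11.7 dz -544.8
rotvec [ 0.0089 -0.0142 -0.0048]
```

>>> move_arm(steps=[{"dx": 20,"dy": 0,"dz": -26,"ax": 0.009,"ay": -0.014,"az": -0.005,"fingers": 0.45},{"dx": 29,"dy": 0,"dz": -40,"ax": 0,"ay": 0,"az": 0,"fingers": 0.45},{"dx": 29,"dy": 0,"dz": -40,"ax": 0,"ay": 0,"az": 0,"fingers": 0.45},{"dx": 29,"dy": 0,"dz": -40,"ax": 0,"ay": 0,"az": 0,"fingers": 0.45},{"dx": 29,"dy": 0,"dz": -40,"ax": 0,"ay": 0,"az": 0,"fingers": 0.45},{"dx": 29,"dy": 0,"dz": -40,"ax": 0,"ay": 0,"az": 0,"fingers": 0.45},{"dx": 29,"dy": 0,"dz": -40,"ax": 0,"ay": 0,"az": 0,"fingers": 0.45},{"dx": 29,"dy": 0,"dz": -40,"ax": 0,"ay": 0,"az": 0,"fingers": 0.45},{"dx": 29,"dy": 0,"dz": -40,"ax": 0,"ay": 0,"az": 0,"fingers": 0.45},{"dx": 29,"dy": 0,"dz": -40,"ax": 0,"ay": 0,"az": 0,"fingers": 0.45},{"dx": 29,"dy": 0,"dz": -40,"ax": 0,"ay": 0,"az": 0,"fingers": 0.45},{"dx": 29,"dy": 0,"dz": -40,"ax": 0,"ay": 0,"az": 0,"fingers": 0.45}])

```text
t: 2.1
ee_pos: [0.5658, 0.0789, 0.2073]
eef_rot: [-1.57, -0.001, 0.008]
wrist_force: [0.9, 0.5, 1.1]
opening: 0.0394
```

```bash
python3 go.py 0.633 0.006 0.15 0
```

```text
t 2.1 pos [0.5658 0.0789 0.2073] yaw 0.3 tilt y [-0.0044  0.0011 -1.    ] open 0.0394 F [0.9 0.5 1.1] q1,6 [0.02 0.01] T [-0.05 -0.01 -0.01]
ay total 0.0052864648818418125 mm in present axes [ 67.   56.9 -73.4] in axes after turn: dx 67.2 dy 57.3 dz -72.9
rotvec [-0.0011  0.0053 -0.0044]
```

>>> move_arm(steps=[{"dx": 33,"dy": 0,"dz": -36,"ax": 0,"ay": 0.005,"az": -0.004,"fingers": 0.45},{"dx": 33,"dy": 5,"dz": -36,"ax": 0,"ay": 0,"az": 0,"fingers": 0.45},{"dx": 0,"dy": 40,"dz": 0,"ax": 0,"ay": 0,"az": 0,"fingers": 0.45},{"dx": 0,"dy": 10,"dz": 0,"ax": 0,"ay": 0,"az": 0,"fingers": 0.45},{"dx": 0,"dy": 0,"dz": 0,"ax": 0,"ay": 0,"az": 0,"fingers": 0.45}])

```text
t: 2.6
ee_pos: [0.6373, -0.0025, 0.1499]
eef_rot: [-1.571, 0.004, -0.008]
wrist_force: [0.0, -0.5, 0.1]
opening: 0.0395
```

```bash
python3 go.py 0.633 0.006 0.063 0; python3 - <<'E'
from h import *
im=optics.camera('side'); crop(im,240,130,370,270,4,'pics/s1.png')
im=optics.camera('top'); crop(im,200,110,340,230,5,'pics/t1.png')
E
```

```text
t 2.6 pos [ 0.6373 -0.0025  0.1499] yaw -0.44 tilt y [ 2.2e-03 -6.0e-04 -1.0e+00] open 0.0395 F [ 0.  -0.5  0.1] q1,6 [-0.11 -0.1 ] T [-0.05  0.01  0.  ]
ay total -0.007749021483805407 mm in present axes [-4.6 86.9  8.5] in axes after turn: dx -4.3 dy 86.9 dz 8.5
rotvec [ 0.0006 -0.0077  0.0022]
```

View pics/s1.png

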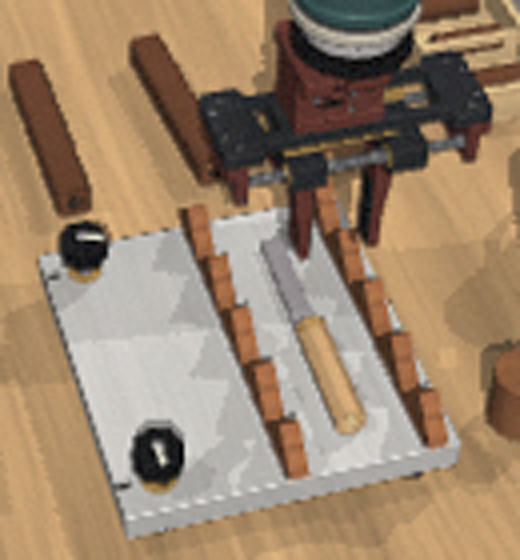

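View pics/t1.png

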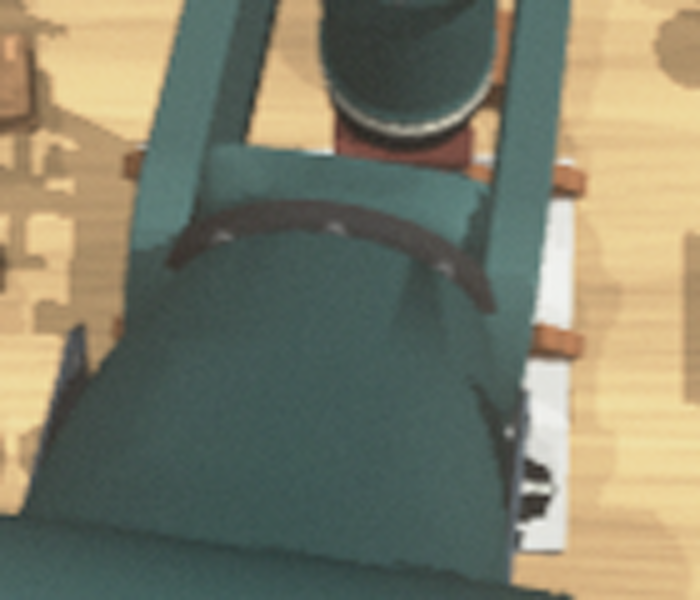

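```bash
python3 - <<'E'
from h import *
print(pix('side',[[.6373-.02,-.0025,.133],[.6373+.02,-.0025,.133]]), 'obs',(303/4+240,253/4+130),(375/4+240,240/4+130))
E
```

```text
[[314.85844043 197.68290148]
 [328.6207439  194.90655519]] obs (315.75, 193.25) (333.75, 190.0)
```

>>> move_arm(steps=[{"dx": -4.5,"dy": 0,"dz": 8.5,"ax": 0,"ay": -0.008,"az": 0.002,"fingers": 0.45},{"dx": 0,"dy": 25,"dz": 0,"ax": 0,"ay": 0,"az": 0,"fingers": 0.45},{"dx": 0,"dy": 25,"dz": 0,"ax": 0,"ay": 0,"az": 0,"fingers": 0.45},{"dx": 0,"dy": 0,"dz": 0,"ax": 0,"ay": 0,"az": 0,"fingers": 0.45}])

```text
t: 3.1
ee_pos: [0.6342, 0.0123, 0.1074]
eef_rot: [-1.571, -0.014, -0.002]
wrist_force: [-0.7, 0.2, 1.7]
opening: 0.0392
```

```bash
python3 go.py 0.633 0.006 0.063 0; python3 - <<'E'
from h import *
im=optics.camera('side'); crop(im,280,150,360,250,6,'pics/s2.png')
E
```

```text
t 3.1 pos [0.6342 0.0123 0.1074] yaw 0.44 tilt y [ 1.030e-02 -3.000e-04 -9.999e-01] open 0.0392 F [-0.7  0.2  1.7] q1,6 [-0.09 -0.1 ] T [-0.01  0.08  0.02]
ay total 0.007692226084450304 mm in present axes [-1.8 44.3 -6.3] in axes after turn: dx -1.2 dy 44.4 dz -6.3
rotvec [0.0004 0.0077 0.0103]
```

View pics/s2.png

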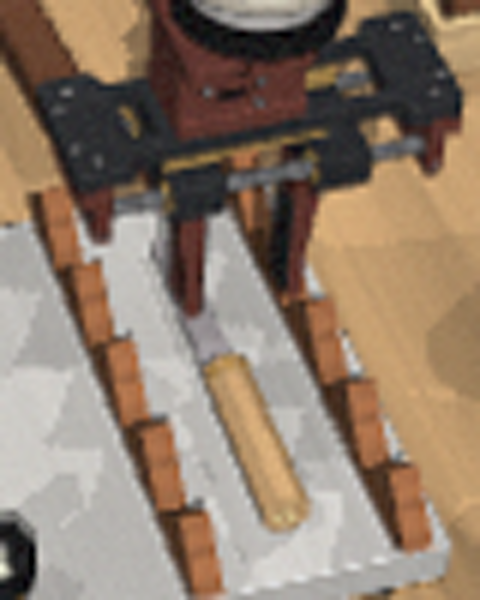

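```bash
python3 go.py 0.633 0.006 0.063 0;python3 - <<'E'
from h import *
p=manip.get_state()['ee_pos']
for yy in(-.01,0,.01): print(pix('side',[p+[-.02,yy,-.017],p+[.02,yy,-.017]]).round(1).tolist())
E
```

```text
t 3.15 pos [0.6355 0.0123 0.1091] yaw 0.44 tilt y [ 1.290e-02 -4.000e-04 -9.999e-01] open 0.0395 F [-0.1  0.4  1. ] q1,6 [-0.09 -0.1 ] T [-0.09  0.07 -0.02]
ay total 0.007692922379390232 mm in present axes [-3.1 46.1 -6.3] in axes after turn: dx -2.5 dy 46.1 dz -6.3
rotvec [0.0005 0.0077 0.0129]
[[312.9, 207.0], [326.3, 204.2]]
[[311.7, 204.5], [325.1, 201.8]]
[[310.6, 202.1], [323.9, 199.4]]
```

>>> move_arm(steps=[{"dx": -3,"dy": 0,"dz": -6,"ax": 0,"ay": 0.007,"az": 0.012,"fingers": 0.45},{"dx": 0,"dy": 20,"dz": 0,"ax": 0,"ay": 0,"az": 0,"fingers": 0.45},{"dx": 0,"dy": 5,"dz": 0,"ax": 0,"ay": 0,"az": 0,"fingers": 0.45},{"dx": 0,"dy": 0,"dz": 0,"ax": 0,"ay": 0,"az": 0,"fingers": 0.45}])

```text
t: 3.55
ee_pos: [0.6361, 0.0067, 0.0912]
eef_rot: [-1.572, -0.009, -0.005]
wrist_force: [0.4, 0.1, 1.1]
opening: 0.0392
```

```bash
python3 go.py 0.633 0.006 0.063 0; python3 - <<'E'
from h import *
im=optics.camera('side'); crop(im,280,150,360,250,6,'pics/s3.png')
E
```

```text
t 3.55 pos [0.6361 0.0067 0.0912] yaw 0.13 tilt y [ 0.0091 -0.0016 -1.    ] open 0.0392 F [0.4 0.1 1.1] q1,6 [-0.1 -0.1] T [-0.04  0.04  0.02]
ay total 0.002335095741255344 mm in present axes [-3.3 28.2 -0.7] in axes after turn: dx -3.1 dy 28.2 dz -0.7
rotvec [0.0016 0.0023 0.0091]
```

View pics/s3.png

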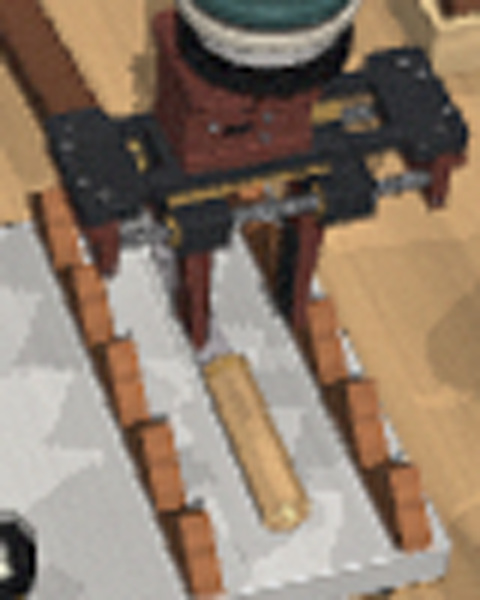

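```bash
python3 - <<'E'
from h import *
print(ray('side',[(317.5,210.3),(327.5,237)],.064))
E
```

```text
[[ 0.63427539  0.01156794  0.064     ]
 [ 0.62764448 -0.09119162  0.064     ]]
```

>>> move_arm(steps=[{"dx": -4,"dy": 8,"dz": -6,"ax": 0,"ay": 0,"az": 0.011,"fingers": 0.45},{"dx": 0,"dy": 10,"dz": 0,"ax": 0,"ay": 0,"az": 0,"fingers": 0.45},{"dx": 0,"dy": 2,"dz": 0,"ax": 0,"ay": 0,"az": 0,"fingers": 0.45}])

```text
t: 3.9
ee_pos: [0.6334, -0.0003, 0.0725]
eef_rot: [-1.573, -0.002, 0.001]
wrist_force: [0.3, 0.5, 0.3]
opening: 0.0392
```

```bash
python3 go.py 0.633 0.002 0.063 0
```

```text
t 3.9 pos [ 6.334e-01 -3.000e-04  7.250e-02] yaw 0.12 tilt y [ 9.0e-04 -2.2e-03 -1.0e+00] open 0.0392 F [0.3 0.5 0.3] q1,6 [-0.11 -0.11] T [-0.06  0.03  0.02]
ay total 0.0020233421052839873 mm in present axes [-0.4  9.5  2.4] in axes after turn: dx -0.4 dy 9.5 dz 2.3
rotvec [0.0022 0.002  0.0009]
```

>>> move_arm(steps=[{"dx": 0,"dy": 8,"dz": 2,"ax": 0,"ay": 0,"az": 0,"fingers": 0.45},{"dx": 0,"dy": 1,"dz": 0,"ax": 0,"ay": 0,"az": 0,"fingers": 0.45},{"dx": 0,"dy": 0,"dz": 0,"ax": 0,"ay": 0,"az": 0,"fingers": 0.1},{"dx": 0,"dy": 0,"dz": 0,"ax": 0,"ay": 0,"az": 0,"fingers": 0.1},{"dx": 0,"dy": 0,"dz": 0,"ax": 0,"ay": 0,"az": 0,"fingers": 0.1},{"dx": 0,"dy": 0,"dz": 0,"ax": 0,"ay": 0,"az": 0,"fingers": 0.1}])

```text
t: 4.5
ee_pos: [0.633, 0.002, 0.0619]
eef_rot: [-1.573, -0.001, 0.002]
wrist_force: [-0.8, -0.6, -0.1]
opening: 0.011
```

```bash
python3 go.py 0.633 0.002 0.163 0
```

```text
t 4.5 pos [0.633  0.002  0.0619] yaw 0.12 tilt y [-6.0e-04 -1.9e-03 -1.0e+00] open 0.011 F [-0.8 -0.6 -0.1] q1,6 [-0.1  -0.11] T [-0.12  0.08  0.04]
ay total 0.0020154999197679047 mm in present axes [-0.000e+00 -1.011e+02 -1.000e-01] in axes after turn: dx 0.0 dy -101.1 dz 0.0
rotvec [ 0.0019  0.002  -0.0006]
```

```bash
python3 - <<'E'
from h import *
im=optics.camera('side'); crop(im,280,150,360,250,6,'pics/s4.png')
E
python3 go.py
```

```text
t 4.55 pos [0.633  0.0019 0.0619] yaw 0.11 tilt y [-5.0e-04 -1.9e-03 -1.0e+00] open 0.0097 F [-0.4 -0.1 -0.3] q1,6 [-0.1  -0.11] T [-0.05  0.08 -0.03]
```

View pics/s4.png

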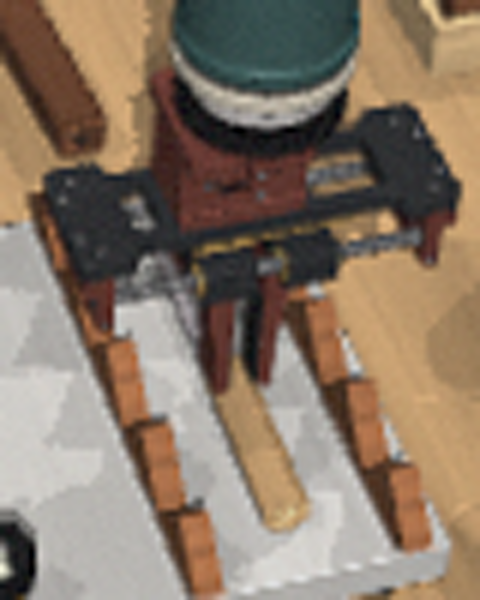

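```bash
python3 - <<'E'
from h import *
print(manip.tips_ahead, [a for a in dir(manip) if a[0]!='_'])
p=manip.get_state()['ee_pos']
for yy in(-.01,0,.01): print(pix('side',[p+[-.012,yy,-.017],p+[.012,yy,-.017]]).round(1).tolist())
im=optics.camera('top'); crop(im,215,110,325,230,5,'pics/t4.png')
E
```

```text
0.017 ['Unreachable', 'close_job', 'get_state', 'tips_ahead']
[[315.0, 220.6], [322.9, 218.9]]
[[313.8, 218.1], [321.7, 216.4]]
[[312.7, 215.7], [320.6, 214.0]]
```

View pics/t4.png

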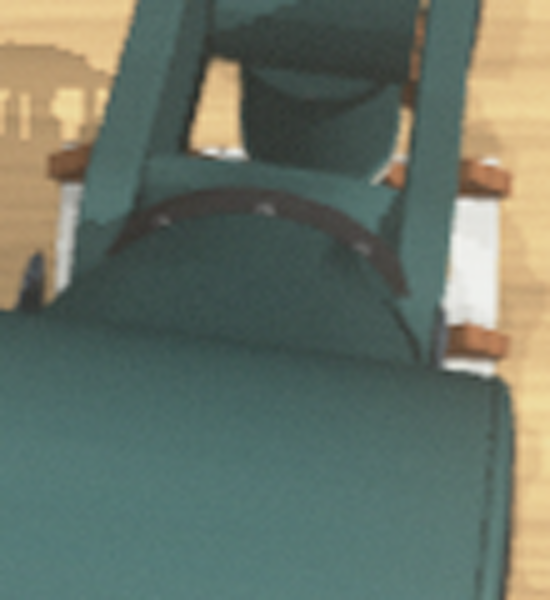

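>>> move_arm(steps=[{"dx": 0,"dy": 0,"dz": 0,"ax": 0,"ay": 0,"az": 0,"fingers": 0.0},{"dx": 0,"dy": 0,"dz": 0,"ax": 0,"ay": 0,"az": 0,"fingers": 0.0}])

```text
t: 4.8
ee_pos: [0.6332, 0.0019, 0.0623]
eef_rot: [-1.573, -0.002, 0.001]
wrist_force: [-0.1, -0.7, 0.3]
opening: 0.0001
```

```bash
python3 go.py; python3 - <<'E'
from h import *
im=optics.camera('side'); crop(im,295,175,345,225,12,'pics/s5.png')
p=np.array([.633,.002,.062])
print(pix('side',[p,p+[.01,0,0],p+[0,.01,0],p+[0,0,.01]]))
E
```

```text
t 4.8 pos [0.6332 0.0019 0.0623] yaw 0.11 tilt y [ 1.e-04 -2.e-03 -1.e+00] open 0.0001 F [-0.1 -0.7  0.3] q1,6 [-0.1  -0.11] T [-0.08  0.05  0.01]
[[318.12690278 213.19841195]
 [321.43139662 212.50956068]
 [316.98800354 210.76327103]
 [318.34645123 210.78527672]]
```

View pics/s5.png

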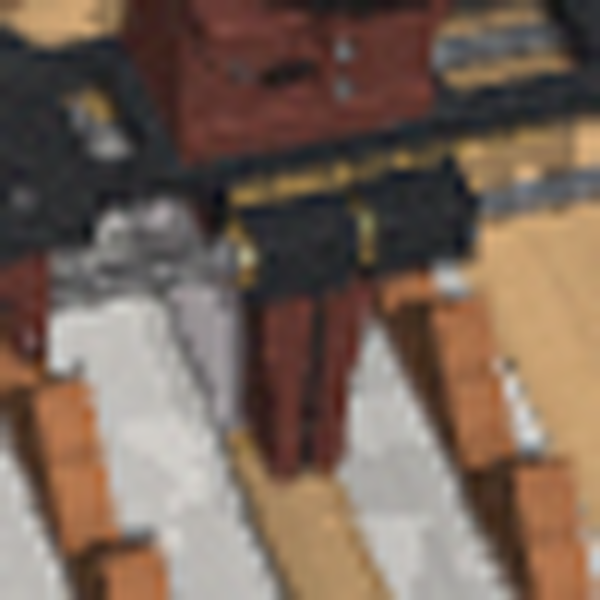

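>>> move_arm(steps=[{"dx": 0,"dy": 0,"dz": 0,"ax": 0,"ay": 0,"az": 0,"fingers": 0.45},{"dx": 0,"dy": 0,"dz": 0,"ax": 0,"ay": 0,"az": 0,"fingers": 0.45},{"dx": 0,"dy": 0,"dz": 0,"ax": 0,"ay": 0,"az": 0,"fingers": 0.45},{"dx": 0,"dy": 0,"dz": 0,"ax": 0,"ay": 0,"az": 0,"fingers": 0.45},{"dx": 0,"dy": 5,"dz": 0,"ax": 0,"ay": 0,"az": 0,"fingers": 0.45},{"dx": 0,"dy": 3,"dz": 0,"ax": 0,"ay": 0,"az": 0,"fingers": 0.45},{"dx": 0,"dy": 2,"dz": 0,"ax": 0,"ay": 0,"az": 0,"fingers": 0.45}])

```text
t: 5.55
ee_pos: [0.6334, 0.0018, 0.0517]
eef_rot: [-1.573, -0.002, 0.001]
wrist_force: [-0.4, -0.9, -0.6]
opening: 0.0395
```

```bash
python3 go.py; python3 - <<'E'
from h import *
im=optics.camera('side'); crop(im,290,165,350,225,10,'pics/s6.png')
E
```

```text
t 5.55 pos [0.6334 0.0018 0.0517] yaw 0.11 tilt y [ 7.0e-04 -2.1e-03 -1.0e+00] open 0.0395 F [-0.4 -0.9 -0.6] q1,6 [-0.1  -0.11] T [-0.08  0.08 -0.05]
```

View pics/s6.png

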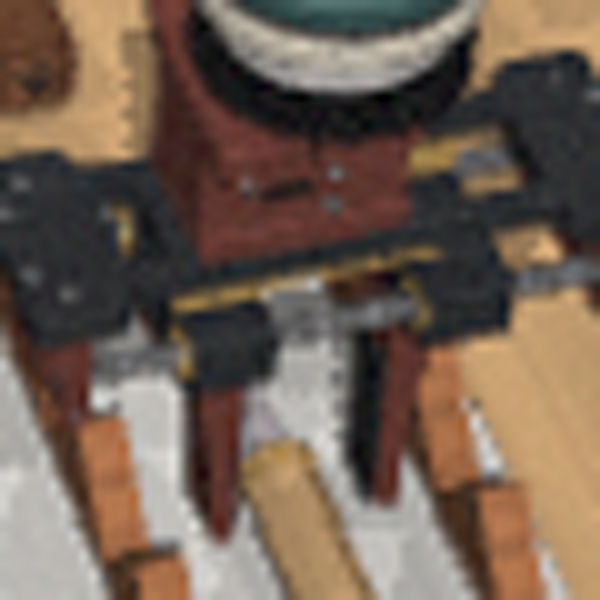

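>>> move_arm(steps=[{"dx": 0,"dy": 3,"dz": 0,"ax": 0,"ay": 0,"az": 0,"fingers": 0.45},{"dx": 0,"dy": 2,"dz": 0,"ax": 0,"ay": 0,"az": 0,"fingers": 0.45},{"dx": 0,"dy": 0,"dz": 0,"ax": 0,"ay": 0,"az": 0,"fingers": 0.45}])

```text
t: 5.9
ee_pos: [0.6329, 0.0019, 0.0455]
eef_rot: [-1.573, -0.001, 0.002]
wrist_force: [-0.0, 0.2, -1.2]
opening: 0.0396
```

```bash
python3 go.py; python3 - <<'E'
from h import *
im=optics.camera('side'); crop(im,290,165,350,225,10,'pics/s7.png')
E
```

```text
t 5.9 pos [0.6329 0.0019 0.0455] yaw 0.11 tilt y [-7.0e-04 -1.9e-03 -1.0e+00] open 0.0396 F [-0.   0.2 -1.2] q1,6 [-0.1  -0.11] T [-0.03  0.09  0.03]
```

View pics/s7.png

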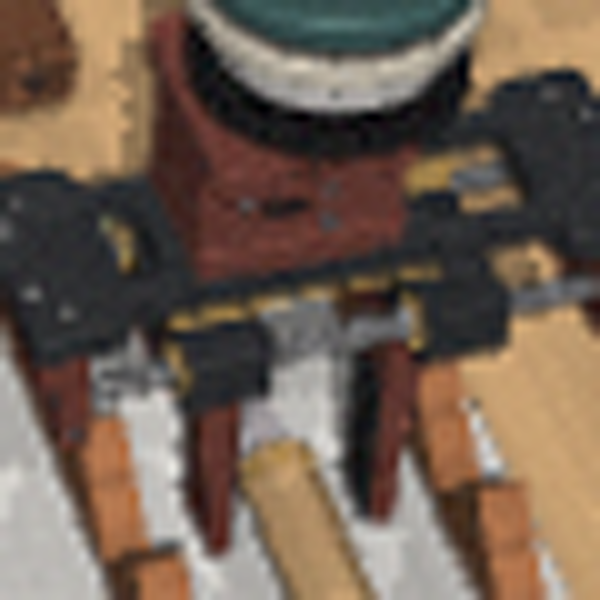

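>>> move_arm(steps=[{"dx": 0,"dy": 1,"dz": 0,"ax": 0,"ay": 0,"az": 0,"fingers": 0.45},{"dx": 0,"dy": 0,"dz": 0,"ax": 0,"ay": 0,"az": 0,"fingers": 0.1},{"dx": 0,"dy": 0,"dz": 0,"ax": 0,"ay": 0,"az": 0,"fingers": 0.1},{"dx": 0,"dy": 0,"dz": 0,"ax": 0,"ay": 0,"az": 0,"fingers": 0.1},{"dx": 0,"dy": 0,"dz": 0,"ax": 0,"ay": 0,"az": 0,"fingers": 0.1}])

```text
t: 6.45
ee_pos: [0.6332, 0.0018, 0.0448]
eef_rot: [-1.573, -0.001, 0.001]
wrist_force: [0.3, 0.1, -1.4]
opening: 0.0214
```

```bash
python3 go.py; python3 - <<'E'
from h import *
im=optics.camera('side'); crop(im,290,165,350,225,10,'pics/s8.png')
E
```

```text
t 6.45 pos [0.6332 0.0018 0.0448] yaw 0.11 tilt y [ 0.     -0.0019 -1.    ] open 0.0214 F [ 0.3  0.1 -1.4] q1,6 [-0.1  -0.11] T [-0.05  0.1  -0.  ]
```

View pics/s8.png

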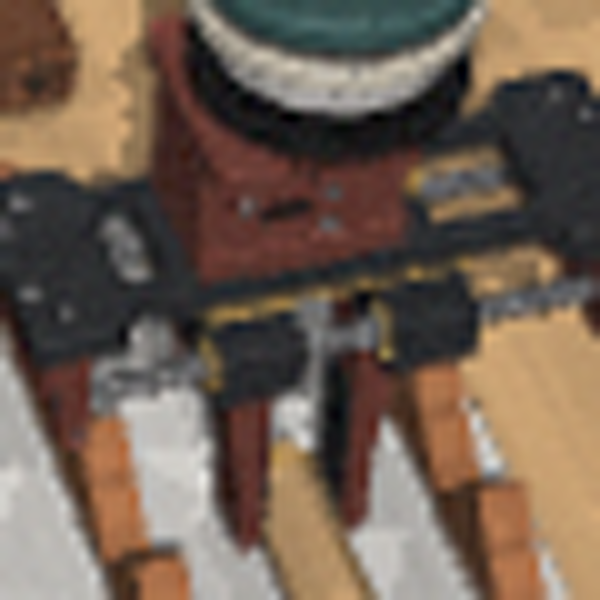

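>>> move_arm(steps=[{"dx": 0,"dy": -10,"dz": 0,"ax": 0,"ay": 0,"az": 0,"fingers": 0.1},{"dx": 0,"dy": -30,"dz": 0,"ax": 0,"ay": 0,"az": 0,"fingers": 0.1},{"dx": 0,"dy": -35,"dz": 0,"ax": 0,"ay": 0,"az": 0,"fingers": 0.1},{"dx": 0,"dy": -30,"dz": 0,"ax": 0,"ay": 0,"az": 0,"fingers": 0.1},{"dx": 0,"dy": -10,"dz": 0,"ax": 0,"ay": 0,"az": 0,"fingers": 0.1},{"dx": 0,"dy": 0,"dz": 0,"ax": 0,"ay": 0,"az": 0,"fingers": 0.1}])

```text
t: 7.1
ee_pos: [0.6315, 0.0023, 0.1645]
eef_rot: [-1.572, 0.002, 0.004]
wrist_force: [-0.2, 0.4, -1.4]
opening: 0.022
```

```bash
python3 go.py 0.606 -0.354 0.16 0; python3 - <<'E'
from h import *
im=optics.camera('side'); crop(im,240,100,400,250,4,'pics/s9.png')
E
```

```text
t 7.1 pos [0.6315 0.0023 0.1645] yaw 0.1 tilt y [-0.0039 -0.0014 -1.    ] open 0.022 F [-0.2  0.4 -1.4] q1,6 [-0.1  -0.11] T [-0.02  0.04  0.01]
ay total 0.001805340695705926 mm in present axes [ -26.1    5.1 -356.3] in axes after turn: dx -25.5 dy 4.5 dz -356.3
rotvec [ 0.0014  0.0018 -0.0039]
```

View pics/s9.png

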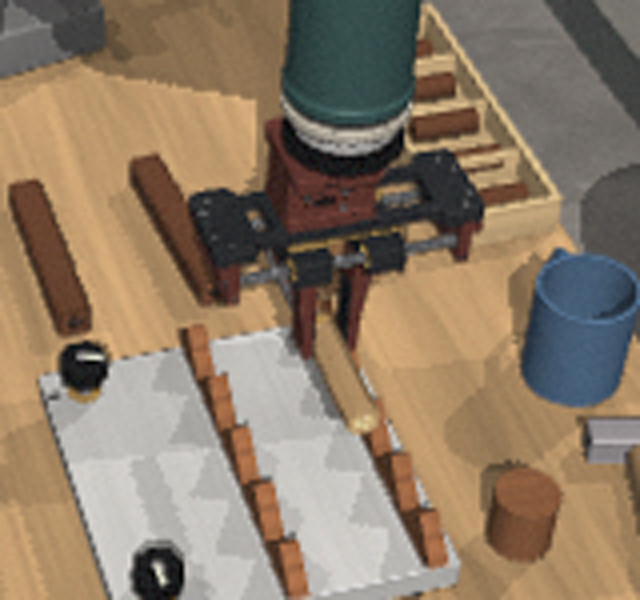

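File is held. Moving to the tray.

>>> move_arm(steps=[{"dx": -2,"dy": 0,"dz": -20,"ax": 0,"ay": 0,"az": 0,"fingers": 0.1},{"dx": -3,"dy": 0,"dz": -36,"ax": 0,"ay": 0,"az": 0,"fingers": 0.1},{"dx": -3,"dy": 0,"dz": -40,"ax": 0,"ay": 0,"az": 0,"fingers": 0.1},{"dx": -3,"dy": 0,"dz": -40,"ax": 0,"ay": 0,"az": 0,"fingers": 0.1},{"dx": -3,"dy": 0,"dz": -40,"ax": 0,"ay": 0,"az": 0,"fingers": 0.1},{"dx": -3,"dy": 0,"dz": -40,"ax": 0,"ay": 0,"az": 0,"fingers": 0.1},{"dx": -3,"dy": 0,"dz": -40,"ax": 0,"ay": 0,"az": 0,"fingers": 0.1},{"dx": -3,"dy": 0,"dz": -40,"ax": 0,"ay": 0,"az": 0,"fingers": 0.1},{"dx": -3,"dy": 0,"dz": -40,"ax": 0,"ay": 0,"az": 0,"fingers": 0.1},{"dx": 0,"dy": 0,"dz": -20,"ax": 0,"ay": 0,"az": 0,"fingers": 0.1},{"dx": 0,"dy": 0,"dz": 0,"ax": 0,"ay": 0,"az": 0,"fingers": 0.1}])

```text
t: 8.25
ee_pos: [0.5939, -0.3604, 0.1392]
eef_rot: [-1.557, 0.022, 0.03]
wrist_force: [1.4, 0.0, -1.5]
opening: 0.0218
```

```bash
python3 go.py 0.606 -0.354 0.04 0; python3 - <<'E'
from h import *
im=optics.camera('side'); crop(im,240,200,440,400,3,'pics/s10.png')
im=optics.camera('top'); crop(im,320,120,450,240,5,'pics/t10.png')
E
```

```text
t 8.25 pos [ 0.5939 -0.3604  0.1392] yaw 0.32 tilt y [-0.0334  0.0137 -0.9993] open 0.0218 F [ 1.4  0.  -1.5] q1,6 [-0.64 -0.64] T [0.   0.05 0.05]
ay total 0.005573492860305507 mm in present axes [15.5 98.8  5. ] in axes after turn: dx 12.1 dy 99.2 dz 6.4
rotvec [-0.0138  0.0053 -0.0334]
```

View pics/s10.png

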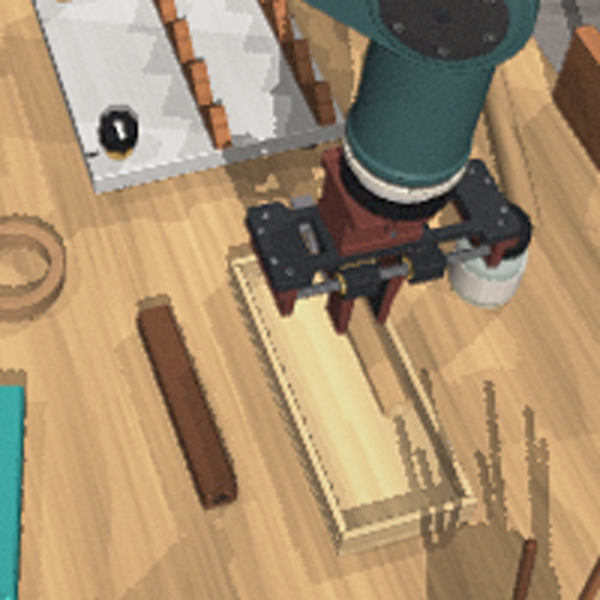

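View pics/t10.png

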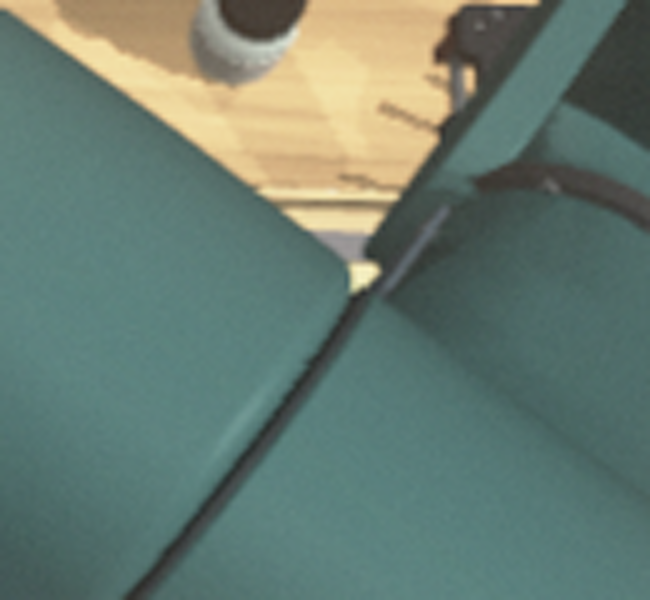

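>>> move_arm(steps=[{"dx": 13,"dy": 0,"dz": 5,"ax": -0.014,"ay": 0.005,"az": -0.033,"fingers": 0.1},{"dx": 0,"dy": 25,"dz": 0,"ax": 0,"ay": 0,"az": 0,"fingers": 0.1},{"dx": 0,"dy": 35,"dz": 0,"ax": 0,"ay": 0,"az": 0,"fingers": 0.1},{"dx": 0,"dy": 20,"dz": 0,"ax": 0,"ay": 0,"az": 0,"fingers": 0.1},{"dx": 0,"dy": 10,"dz": 0,"ax": 0,"ay": 0,"az": 0,"fingers": 0.1},{"dx": 0,"dy": 0,"dz": 0,"ax": 0,"ay": 0,"az": 0,"fingers": 0.1}])

```text
t: 8.95
ee_pos: [0.6092, -0.3375, 0.0464]
eef_rot: [-1.564, -0.009, 0.01]
wrist_force: [0.1, 0.7, -0.6]
opening: 0.0217
```

```bash
python3 go.py 0.606 -0.354 0.02 0; python3 - <<'E'
from h import *
im=optics.camera('side'); crop(im,290,250,410,390,4,'pics/s11.png')
E
```

```text
t 8.95 pos [ 0.6092 -0.3375  0.0464] yaw 0.68 tilt y [-0.001   0.0072 -1.    ] open 0.0217 F [ 0.1  0.7 -0.6] q1,6 [-0.61 -0.62] T [-0.04  0.07  0.01]
ay total 0.011862546737027024 mm in present axes [ -3.4  26.3 -16.7] in axes after turn: dx -3.2 dy 26.4 dz -16.5
rotvec [-0.0072  0.0119 -0.0009]
```

View pics/s11.png

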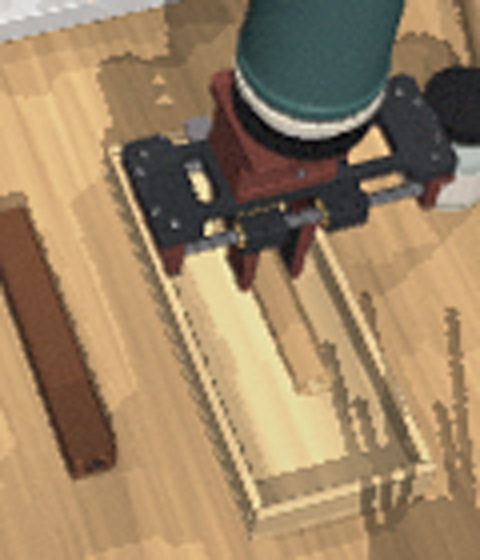

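>>> move_arm(steps=[{"dx": -3,"dy": 0,"dz": -16,"ax": -0.007,"ay": 0.012,"az": 0,"fingers": 0.1},{"dx": 0,"dy": 12,"dz": 0,"ax": 0,"ay": 0,"az": 0,"fingers": 0.1},{"dx": 0,"dy": 8,"dz": 0,"ax": 0,"ay": 0,"az": 0,"fingers": 0.1},{"dx": 0,"dy": 4,"dz": 0,"ax": 0,"ay": 0,"az": 0,"fingers": 0.1},{"dx": 0,"dy": 0,"dz": 0,"ax": 0,"ay": 0,"az": 0,"fingers": 0.1}])

```text
t: 9.5
ee_pos: [0.6093, -0.3568, 0.0254]
eef_rot: [-1.576, -0.004, -0.005]
wrist_force: [0.3, 0.2, -1.3]
opening: 0.0219
```

```bash
python3 go.py 0.606 -0.354 0.01 0
```

```text
t 9.5 pos [ 0.6093 -0.3568  0.0254] yaw -0.07 tilt y [ 0.0057 -0.005  -1.    ] open 0.0219 F [ 0.3  0.2 -1.3] q1,6 [-0.63 -0.63] T [-0.01  0.04  0.05]
ay total -0.0012050784516821622 mm in present axes [-3.4 15.4  2.9] in axes after turn: dx -3.3 dy 15.4 dz 2.8
rotvec [ 0.005  -0.0012  0.0057]
```

Step down slowly until contact force shows.

>>> move_arm(steps=[{"dx": 0,"dy": 8,"dz": 0,"ax": 0.005,"ay": 0,"az": 0.005,"fingers": 0.1},{"dx": 0,"dy": 4,"dz": 0,"ax": 0,"ay": 0,"az": 0,"fingers": 0.1},{"dx": 0,"dy": 0,"dz": 0,"ax": 0,"ay": 0,"az": 0,"fingers": 0.1}])

```text
t: 9.8
ee_pos: [0.6094, -0.357, 0.0124]
eef_rot: [-1.57, 0.001, -0.001]
wrist_force: [0.1, 0.0, -1.9]
opening: 0.0217
```

```bash
python3 go.py 0.606 -0.354 0.01 0
```

```text
t 9.8 pos [ 0.6094 -0.357   0.0124] yaw -0.08 tilt y [ 4.e-04  5.e-04 -1.e+00] open 0.0217 F [ 0.1  0.  -1.9] q1,6 [-0.63 -0.63] T [0.03 0.05 0.05]
ay total -0.001453861243879473 mm in present axes [-3.4  2.4  3. ] in axes after turn: dx -3.4 dy 2.4 dz 3.0
rotvec [-0.0005 -0.0015  0.0004]
```

>>> move_arm(steps=[{"dx": 0,"dy": 3,"dz": 0,"ax": 0,"ay": 0,"az": 0,"fingers": 0.1},{"dx": 0,"dy": 1,"dz": 0,"ax": 0,"ay": 0,"az": 0,"fingers": 0.1}])

```text
t: 10.0
ee_pos: [0.6095, -0.3569, 0.0084]
eef_rot: [-1.57, 0.001, -0.001]
wrist_force: [-3.0, 1.5, 4.4]
opening: 0.0221
```

```bash
python3 go.py 0.606 -0.354 0.01 0
```

```text
t 10.0 pos [ 0.6095 -0.3569  0.0084] yaw -0.08 tilt y [ 2.e-04  6.e-04 -1.e+00] open 0.0221 F [-3.   1.5  4.4] q1,6 [-0.63 -0.63] T [ 0.22  0.55 -0.01]
ay total -0.0013756172941841172 mm in present axes [-3.5 -1.6  2.9] in axes after turn: dx -3.5 dy -1.6 dz 2.9
rotvec [-0.0006 -0.0014  0.0002]
```

>>> move_arm(steps=[{"dx": 0,"dy": 0,"dz": 0,"ax": 0,"ay": 0,"az": 0,"fingers": 0.5},{"dx": 0,"dy": 0,"dz": 0,"ax": 0,"ay": 0,"az": 0,"fingers": 0.5},{"dx": 0,"dy": 0,"dz": 0,"ax": 0,"ay": 0,"az": 0,"fingers": 0.5},{"dx": 0,"dy": -10,"dz": 0,"ax": 0,"ay": 0,"az": 0,"fingers": 0.5},{"dx": 0,"dy": -30,"dz": 0,"ax": 0,"ay": 0,"az": 0,"fingers": 0.5},{"dx": 0,"dy": -40,"dz": 0,"ax": 0,"ay": 0,"az": 0,"fingers": 0.5},{"dx": 0,"dy": -40,"dz": 0,"ax": 0,"ay": 0,"az": 0,"fingers": 0.5},{"dx": 0,"dy": -30,"dz": 0,"ax": 0,"ay": 0,"az": 0,"fingers": 0.5},{"dx": 0,"dy": 0,"dz": 0,"ax": 0,"ay": 0,"az": 0,"fingers": 0.5}])

```text
t: 10.9
ee_pos: [0.6101, -0.3573, 0.1678]
eef_rot: [-1.572, -0.001, -0.003]
wrist_force: [0.4, -0.1, -0.0]
opening: 0.044
```

```bash
python3 go.py 0.493 -0.080 0.16 0; python3 - <<'E'
from h import *
im=optics.camera('side'); crop(im,200,150,440,400,3,'pics/s12.png'); 
E
```

```text
t 10.9 pos [ 0.6101 -0.3573  0.1678] yaw -0.07 tilt y [ 0.0023 -0.001  -1.    ] open 0.044 F [ 0.4 -0.1 -0. ] q1,6 [-0.63 -0.63] T [-0.07  0.04  0.02]
ay total -0.0011368580880852797 mm in present axes [-117.4    7.2  277.2] in axes after turn: dx -117.1 dy 7.8 dz 277.3
rotvec [ 0.001  -0.0011  0.0023]
```

View pics/s12.png

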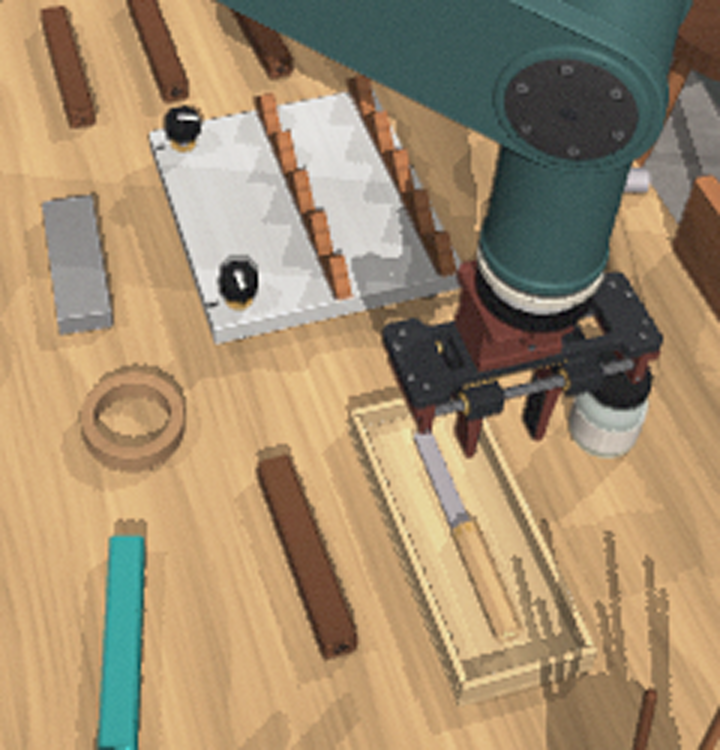

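```bash
python3 - <<'E'
from h import *
print(ray('side',[(200+460/3,150+522/3),(200+505/3,150+628/3)],.02))
print('knobR',ray('side',[(200+239/3,150+281/3)],.076),'knobL',ray('side',[(200+183/3,150+126/3)],.076))
p=manip.get_state()['ee_pos']
im=optics.camera('side'); crop(im,330,260,400,310,10,'pics/s13.png')
im=optics.camera('top'); crop(im,270,110,450,240,4,'pics/t13.png')
print(pix('side',[p+[0,0,0],p+[0,-.01,-.017],p+[0,-.01,.003]]),pix('top',[p+[0,0,0],p+[0,-.01,-.017],p+[0,-.01,.003]]))
E
```

```text
[[ 0.60934889 -0.33772945  0.02      ]
 [ 0.60806061 -0.43338962  0.02      ]]
knobR [[ 0.49286066 -0.08802066  0.076     ]] knobL [[0.49412945 0.11651661 0.076     ]]
[[364.22193129 297.13973355]
 [364.96487046 305.11571728]
 [366.19742758 300.11209286]] [[411.32445377 161.9475976 ]
 [412.88782305 163.8959903 ]
 [415.39095195 161.7481585 ]]
```

View pics/s13.png

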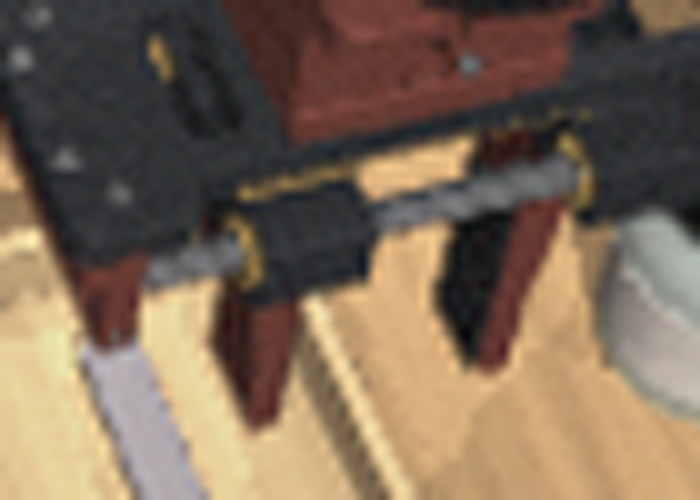

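View pics/t13.png

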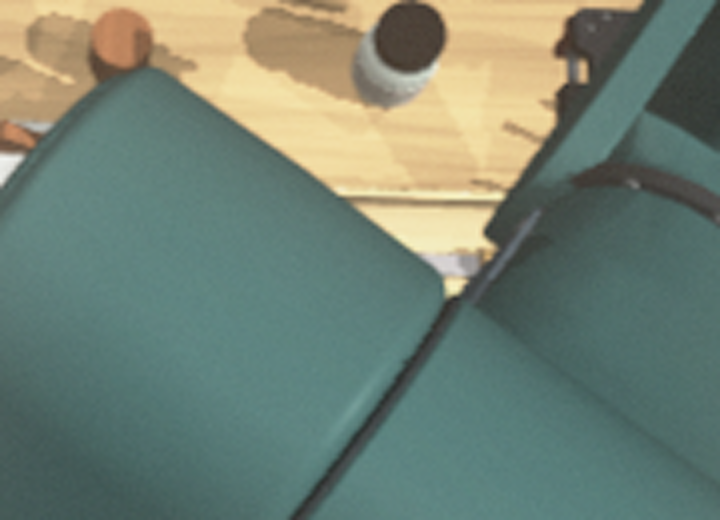

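>>> move_arm(steps=[{"dx": -15,"dy": 0,"dz": 35,"ax": 0,"ay": 0,"az": 0,"fingers": 0.7},{"dx": -17,"dy": 0,"dz": 40,"ax": 0,"ay": 0,"az": 0,"fingers": 0.7},{"dx": -17,"dy": 0,"dz": 40,"ax": 0,"ay": 0,"az": 0,"fingers": 0.7},{"dx": -17,"dy": 0,"dz": 40,"ax": 0,"ay": 0,"az": 0,"fingers": 0.7},{"dx": -17,"dy": 0,"dz": 40,"ax": 0,"ay": 0,"az": 0,"fingers": 0.7},{"dx": -17,"dy": 0,"dz": 40,"ax": 0,"ay": 0,"az": 0,"fingers": 0.7},{"dx": -10,"dy": 0,"dz": 25,"ax": 0,"ay": 0,"az": 0,"fingers": 0.7},{"dx": 0,"dy": 0,"dz": 0,"ax": 0,"ay": 0,"az": 0,"fingers": 0.7}])

```text
t: 11.85
ee_pos: [0.4808, -0.0827, 0.1478]
eef_rot: [-1.554, 0.03, 0.022]
wrist_force: [0.3, -0.2, -0.2]
opening: 0.0615
```

```bash
python3 go.py 0.493 -0.080 0.10 0; python3 - <<'E'
from h import *
f=lambda P,k,o: (np.array(P,float)+.5)/k-.5+np.array(o)
print(ray('top',f([(118,141),(628,160)],7,(215,185)),.076))
im=optics.camera('side'); crop(im,240,160,340,260,6,'pics/s14.png')
E
```

```text
t 11.85 pos [ 0.4808 -0.0827  0.1478] yaw -0.27 tilt y [-0.0328  0.0168 -0.9993] open 0.0615 F [ 0.3 -0.2 -0.2] q1,6 [-0.32 -0.31] T [-0.09 -0.01  0.  ]
ay total -0.004771819593371696 mm in present axes [13.7 47.4  1.9] in axes after turn: dx 12.2 dy 47.8 dz 2.7
rotvec [-0.0167 -0.005  -0.0328]
[[ 0.4922114   0.13191547  0.076     ]
 [ 0.49138775 -0.0761061   0.076     ]]
```

View pics/s14.png

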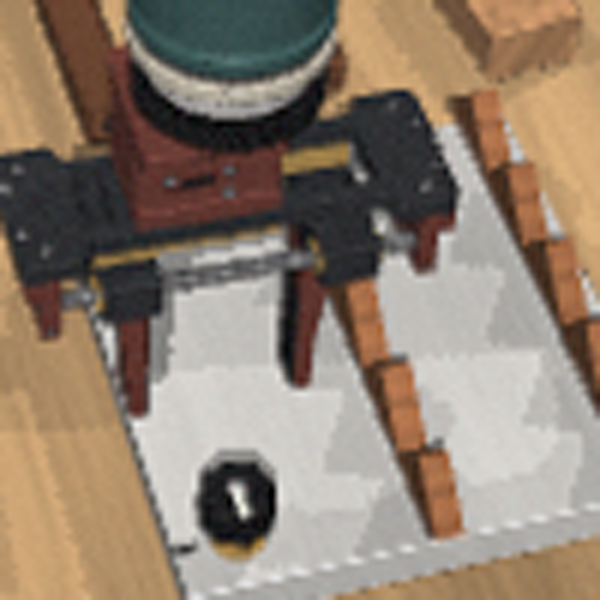

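>>> move_arm(steps=[{"dx": 12,"dy": 0,"dz": 4,"ax": -0.017,"ay": -0.005,"az": -0.033,"fingers": 0.7},{"dx": 0,"dy": 20,"dz": 0,"ax": 0,"ay": 0,"az": 0,"fingers": 0.7},{"dx": 0,"dy": 20,"dz": 0,"ax": 0,"ay": 0,"az": 0,"fingers": 0.7},{"dx": 0,"dy": 0,"dz": 0,"ax": 0,"ay": 0,"az": 0,"fingers": 0.7}])

```text
t: 12.3
ee_pos: [0.4962, -0.0842, 0.1039]
eef_rot: [-1.574, -0.0, -0.002]
wrist_force: [0.3, -0.0, 0.5]
opening: 0.0614
```

```bash
python3 go.py 0.492 -0.078 0.06 0
```

```text
t 12.3 pos [ 0.4962 -0.0842  0.1039] yaw -0.04 tilt y [ 0.0013 -0.0036 -1.    ] open 0.0614 F [ 0.3 -0.   0.5] q1,6 [-0.3 -0.3] T [-0.08  0.12 -0.03]
ay total -0.0007257972934393564 mm in present axes [-4.3 43.9  6.3] in axes after turn: dx -4.2 dy 43.9 dz 6.2
rotvec [ 0.0036 -0.0007  0.0013]
```

>>> move_arm(steps=[{"dx": -4,"dy": 0,"dz": 6,"ax": 0.004,"ay": 0,"az": 0,"fingers": 0.7},{"dx": 0,"dy": 20,"dz": 0,"ax": 0,"ay": 0,"az": 0,"fingers": 0.7},{"dx": 0,"dy": 10,"dz": 0,"ax": 0,"ay": 0,"az": 0,"fingers": 0.7},{"dx": 0,"dy": 5,"dz": 0,"ax": 0,"ay": 0,"az": 0,"fingers": 0.7},{"dx": 0,"dy": 0,"dz": 0,"ax": 0,"ay": 0,"az": 0,"fingers": 0.7}])

```text
t: 12.8
ee_pos: [0.4941, -0.0805, 0.069]
eef_rot: [-1.57, 0.001, -0.005]
wrist_force: [-0.1, 0.1, -0.4]
opening: 0.0615
```

```bash
python3 go.py 0.492 -0.078 0.058 0; python3 - <<'E'
from h import *
im=optics.camera('side'); crop(im,240,190,310,260,8,'pics/s15.png')
E
```

```text
t 12.8 pos [ 0.4941 -0.0805  0.069 ] yaw -0.21 tilt y [ 2.4e-03  3.0e-04 -1.0e+00] open 0.0615 F [-0.1  0.1 -0.4] q1,6 [-0.3 -0.3] T [-0.06  0.05  0.  ]
ay total -0.003709224273352074 mm in present axes [-2.1 11.   2.5] in axes after turn: dx -2.1 dy 11.0 dz 2.5
rotvec [-0.0003 -0.0037  0.0024]
```

View pics/s15.png

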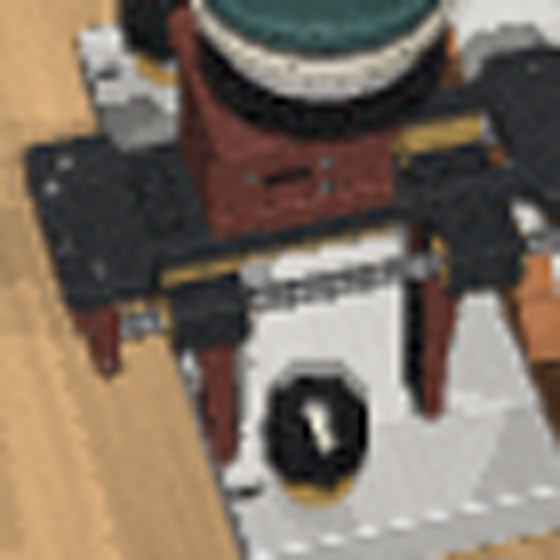

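>>> move_arm(steps=[{"dx": -3.5,"dy": 6,"dz": 1,"ax": 0,"ay": 0,"az": 0,"fingers": 0.7},{"dx": 0,"dy": 4,"dz": 0,"ax": 0,"ay": 0,"az": 0,"fingers": 0.7},{"dx": 0,"dy": 0,"dz": 0,"ax": 0,"ay": 0,"az": 0,"fingers": 0.2},{"dx": 0,"dy": 0,"dz": 0,"ax": 0,"ay": 0,"az": 0,"fingers": 0.2},{"dx": 0,"dy": 0,"dz": 0,"ax": 0,"ay": 0,"az": 0,"fingers": 0.2},{"dx": 0,"dy": 0,"dz": 0,"ax": 0,"ay": 0,"az": 0,"fingers": 0.2},{"dx": 0,"dy": 0,"dz": 0,"ax": 0,"ay": 0,"az": 0,"fingers": 0.2}])

```text
t: 13.55
ee_pos: [0.4927, -0.0797, 0.0604]
eef_rot: [-1.572, -0.003, -0.009]
wrist_force: [0.7, 0.3, -2.1]
opening: 0.0347
```

```bash
python3 go.py 0.492 -0.078 0.058 0; python3 - <<'E'
from h import *
im=optics.camera('side'); crop(im,240,190,310,260,8,'pics/s16.png')
E
```

```text
t 13.55 pos [ 0.4927 -0.0797  0.0604] yaw -0.2 tilt y [ 7.4e-03 -8.0e-04 -1.0e+00] open 0.0347 F [ 0.7  0.3 -2.1] q1,6 [-0.3 -0.3] T [-0.01  0.14 -0.01]
ay total -0.0035603368114878187 mm in present axes [-0.7  2.4  1.7] in axes after turn: dx -0.7 dy 2.4 dz 1.7
rotvec [ 0.0008 -0.0036  0.0074]
```

View pics/s16.png

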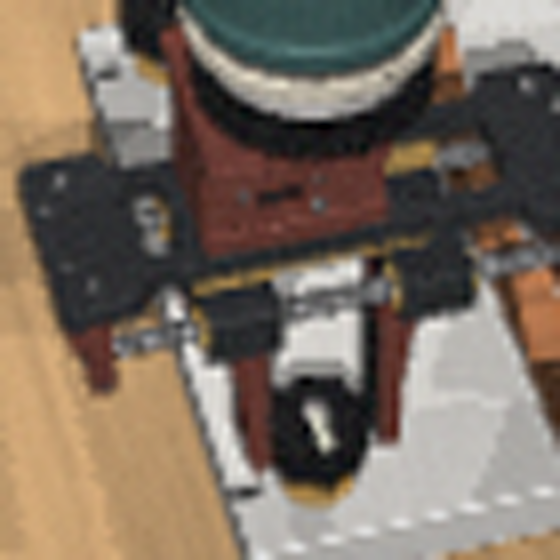

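>>> move_arm(steps=[{"dx": 0,"dy": 0,"dz": 0,"ax": 0,"ay": 0.15,"az": 0,"fingers": 0.2},{"dx": 0,"dy": 0,"dz": 0,"ax": 0,"ay": 0.15,"az": 0,"fingers": 0.2},{"dx": 0,"dy": 0,"dz": 0,"ax": 0,"ay": 0.15,"az": 0,"fingers": 0.2},{"dx": 0,"dy": 0,"dz": 0,"ax": 0,"ay": 0.15,"az": 0,"fingers": 0.2},{"dx": 0,"dy": 0,"dz": 0,"ax": 0,"ay": 0.15,"az": 0,"fingers": 0.2},{"dx": 0,"dy": 0,"dz": 0,"ax": 0,"ay": 0.15,"az": 0,"fingers": 0.2}])

```text
t: 14.2
ee_pos: [0.4923, -0.0793, 0.0604]
eef_rot: [-1.449, 0.705, -0.714]
wrist_force: [0.6, 1.2, -0.4]
opening: 0.0353
```

```bash
python3 go.py 0.492 -0.078 0.061 -90
```

```text
t 14.2 pos [ 0.4923 -0.0793  0.0604] yaw -52.11 tilt y [ 6.5e-03 -4.0e-04 -1.0e+00] open 0.0353 F [ 0.6  1.2 -0.4] q1,6 [-0.3   0.61] T [0.1  0.03 0.13]
ay total 0.6613097693520711 mm in present axes [-1.2 -0.6  0.5] in axes after turn: dx -1.3 dy -0.6 dz -0.3
rotvec [-0.0061  0.6613  0.0025]
```

>>> move_arm(steps=[{"dx": 0,"dy": 0,"dz": 0,"ax": 0,"ay": 0.15,"az": 0,"fingers": 0.2},{"dx": 0,"dy": 0,"dz": 0,"ax": 0,"ay": 0.15,"az": 0,"fingers": 0.2},{"dx": 0,"dy": 0,"dz": 0,"ax": 0,"ay": 0.15,"az": 0,"fingers": 0.2},{"dx": 0,"dy": 0,"dz": 0,"ax": 0,"ay": 0.15,"az": 0,"fingers": 0.2},{"dx": 0,"dy": 0,"dz": 0,"ax": 0,"ay": 0.07,"az": 0,"fingers": 0.2},{"dx": 0,"dy": 0,"dz": 0,"ax": 0,"ay": 0,"az": 0,"fingers": 0.2}])

```text
t: 14.8
ee_pos: [0.4925, -0.0786, 0.0603]
eef_rot: [-1.197, 1.215, -1.223]
wrist_force: [0.1, 0.9, -0.6]
opening: 0.0351
```

```bash
python3 go.py 0.492 -0.078 0.061 -90; python3 - <<'E'
from h import *
im=optics.camera('side'); crop(im,240,190,310,260,8,'pics/s17.png')
E
```

```text
t 14.8 pos [ 0.4925 -0.0786  0.0603] yaw -90.83 tilt y [ 6.5e-03  4.0e-04 -1.0e+00] open 0.0351 F [ 0.1  0.9 -0.6] q1,6 [-0.3   1.28] T [ 0.04 -0.01 -0.03]
ay total -0.014478128649589195 mm in present axes [-0.6 -0.7 -0.5] in axes after turn: dx -0.6 dy -0.7 dz -0.5
rotvec [-0.0065 -0.0145 -0.0004]
```

View pics/s17.png

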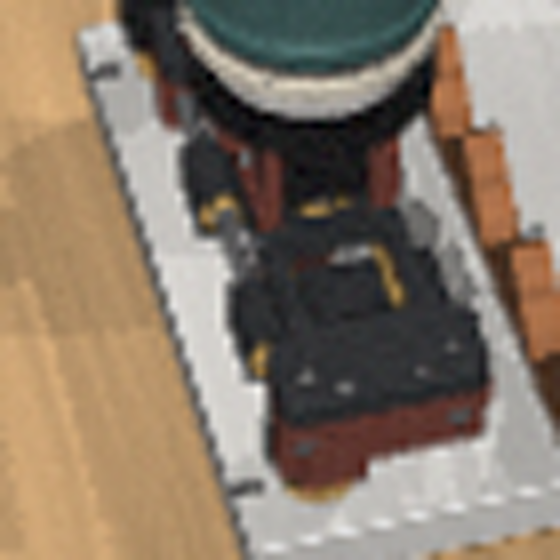

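>>> move_arm(steps=[{"dx": 0,"dy": 0,"dz": 0,"ax": 0,"ay": 0,"az": 0,"fingers": 0.7},{"dx": 0,"dy": 0,"dz": 0,"ax": 0,"ay": 0,"az": 0,"fingers": 0.7},{"dx": 0,"dy": 0,"dz": 0,"ax": 0,"ay": 0,"az": 0,"fingers": 0.7},{"dx": 0,"dy": 0,"dz": 0,"ax": 0,"ay": 0,"az": 0,"fingers": 0.7},{"dx": 0,"dy": -20,"dz": 0,"ax": 0,"ay": 0,"az": 0,"fingers": 0.7},{"dx": 0,"dy": -40,"dz": 0,"ax": 0,"ay": 0,"az": 0,"fingers": 0.7},{"dx": -30,"dy": 0,"dz": 0,"ax": 0,"ay": 0,"az": 0,"fingers": 0.7},{"dx": -40,"dy": 0,"dz": 0,"ax": 0,"ay": 0,"az": 0,"fingers": 0.7},{"dx": -40,"dy": 0,"dz": 0,"ax": 0,"ay": 0,"az": 0,"fingers": 0.7},{"dx": -40,"dy": 0,"dz": 0,"ax": 0,"ay": 0,"az": 0,"fingers": 0.7},{"dx": -40,"dy": 0,"dz": 0,"ax": 0,"ay": 0,"az": 0,"fingers": 0.7},{"dx": -15,"dy": 0,"dz": 0,"ax": 0,"ay": 0,"az": 0,"fingers": 0.7}])

```text
t: 16.05
ee_pos: [0.4953, 0.1303, 0.124]
eef_rot: [-1.196, 1.211, -1.222]
wrist_force: [0.1, -0.7, -0.2]
opening: 0.0616
```

```bash
python3 go.py 0.492 0.130 0.11 80; python3 - <<'E'
from h import *
im=optics.camera('side'); crop(im,240,150,340,260,6,'pics/s18.png')
E
```

```text
t 16.05 pos [0.4953 0.1303 0.124 ] yaw -90.67 tilt y [ 0.0096  0.     -1.    ] open 0.0616 F [ 0.1 -0.7 -0.2] q1,6 [0.12 1.71] T [-0.05  0.14  0.01]
ay total -2.9788200334776267 mm in present axes [ 0.4 13.9 -3.4] in axes after turn: dx -0.9 dy 14.0 dz 3.2
rotvec [-1.4000e-03 -2.9788e+00  1.4200e-02]
```

View pics/s18.png

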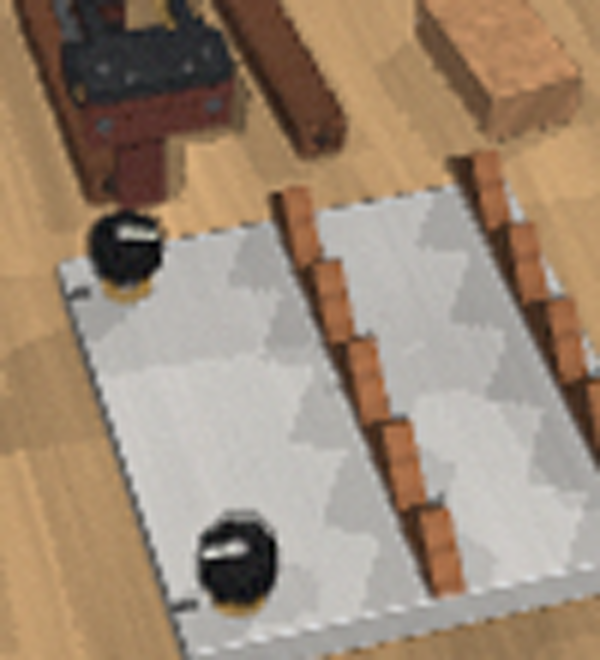

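>>> move_arm(steps=[{"dx": 0,"dy": 0,"dz": 0,"ax": 0,"ay": -0.15,"az": 0,"fingers": 0.7},{"dx": 0,"dy": 0,"dz": 0,"ax": 0,"ay": -0.15,"az": 0,"fingers": 0.7},{"dx": 0,"dy": 0,"dz": 0,"ax": 0,"ay": -0.15,"az": 0,"fingers": 0.7},{"dx": 0,"dy": 0,"dz": 0,"ax": 0,"ay": -0.15,"az": 0,"fingers": 0.7},{"dx": 0,"dy": 0,"dz": 0,"ax": 0,"ay": -0.15,"az": 0,"fingers": 0.7},{"dx": 0,"dy": 0,"dz": 0,"ax": 0,"ay": -0.15,"az": 0,"fingers": 0.7},{"dx": 0,"dy": 0,"dz": 0,"ax": 0,"ay": -0.15,"az": 0,"fingers": 0.7},{"dx": 0,"dy": 0,"dz": 0,"ax": 0,"ay": -0.15,"az": 0,"fingers": 0.7},{"dx": 0,"dy": 0,"dz": 0,"ax": 0,"ay": -0.15,"az": 0,"fingers": 0.7},{"dx": 0,"dy": 0,"dz": 0,"ax": 0,"ay": -0.15,"az": 0,"fingers": 0.7},{"dx": 0,"dy": 0,"dz": 0,"ax": 0,"ay": -0.15,"az": 0,"fingers": 0.7},{"dx": 0,"dy": 0,"dz": 0,"ax": 0,"ay": -0.15,"az": 0,"fingers": 0.7}])

```text
t: 17.3
ee_pos: [0.4938, 0.1257, 0.1234]
eef_rot: [-1.567, -0.179, 0.168]
wrist_force: [-0.1, -0.1, -0.7]
opening: 0.0613
```

>>> move_arm(steps=[{"dx": 0,"dy": 0,"dz": 0,"ax": 0,"ay": -0.15,"az": 0,"fingers": 0.7},{"dx": 0,"dy": 0,"dz": 0,"ax": 0,"ay": -0.15,"az": 0,"fingers": 0.7},{"dx": 0,"dy": 0,"dz": 0,"ax": 0,"ay": -0.15,"az": 0,"fingers": 0.7},{"dx": 0,"dy": 0,"dz": 0,"ax": 0,"ay": -0.15,"az": 0,"fingers": 0.7},{"dx": 0,"dy": 0,"dz": 0,"ax": 0,"ay": -0.15,"az": 0,"fingers": 0.7},{"dx": 0,"dy": 0,"dz": 0,"ax": 0,"ay": -0.15,"az": 0,"fingers": 0.7},{"dx": 0,"dy": 0,"dz": 0,"ax": 0,"ay": -0.15,"az": 0,"fingers": 0.7},{"dx": 0,"dy": 0,"dz": 0,"ax": 0,"ay": 0,"az": 0,"fingers": 0.7}])

```text
t: 18.1
ee_pos: [0.4929, 0.1198, 0.123]
eef_rot: [-1.343, -0.989, 0.987]
wrist_force: [0.4, -0.4, -1.0]
opening: 0.0617
```

```bash
python3 go.py 0.493 0.129 0.07 80; python3 - <<'E'
from h import *
im=optics.camera('side'); crop(im,220,130,310,230,6,'pics/s19.png')
E
```

```text
t 18.1 pos [0.4929 0.1198 0.123 ] yaw 72.92 tilt y [ 0.0051 -0.005  -1.    ] open 0.0617 F [ 0.4 -0.4 -1. ] q1,6 [ 0.11 -1.16] T [-0.08 -0.01  0.03]
ay total -0.12365603629318755 mm in present axes [ 9. 53.  3.] in axes after turn: dx 9.1 dy 53.0 dz 1.5
rotvec [ 0.0061 -0.1236 -0.0036]
```

View pics/s19.png

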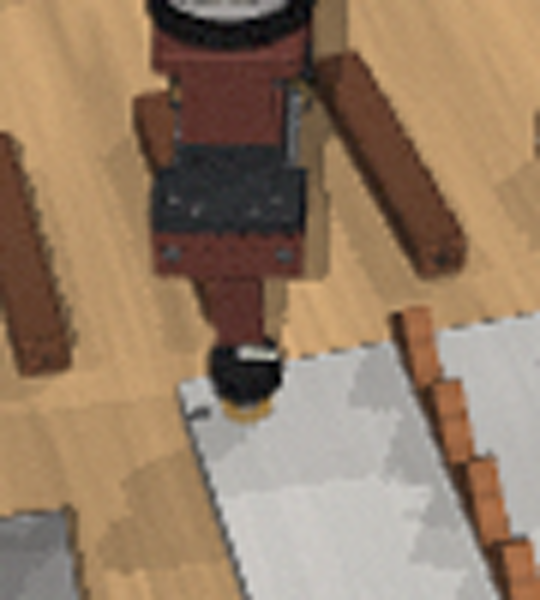

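>>> move_arm(steps=[{"dx": 10,"dy": 0,"dz": 3,"ax": 0.006,"ay": 0,"az": -0.004,"fingers": 0.7},{"dx": 0,"dy": 25,"dz": 0,"ax": 0,"ay": 0,"az": 0,"fingers": 0.7},{"dx": 0,"dy": 12,"dz": 0,"ax": 0,"ay": 0,"az": 0,"fingers": 0.7},{"dx": 0,"dy": 0,"dz": 0,"ax": 0,"ay": 0,"az": 0,"fingers": 0.7}])

```text
t: 18.55
ee_pos: [0.4942, 0.1315, 0.0857]
eef_rot: [-1.341, -0.977, 0.972]
wrist_force: [-0.4, 0.5, -0.3]
opening: 0.0618
```

```bash
python3 go.py 0.493 0.1305 0.06; python3 - <<'E'
from h import *
im=optics.camera('side'); crop(im,220,130,310,230,6,'pics/s20.png')
E
```

```text
t 18.55 pos [0.4942 0.1315 0.0857] yaw 71.99 tilt y [ 0.0021  0.0022 -1.    ] open 0.0618 F [-0.4  0.5 -0.3] q1,6 [ 0.12 -1.13] T [ 0.03  0.01 -0.02]
ay total -0.0 mm in present axes [-1.4 25.7  0.9] in axes after turn: dx -1.4 dy 25.7 dz 0.8
rotvec [ 0.0013 -0.      0.0028]
```

View pics/s20.png

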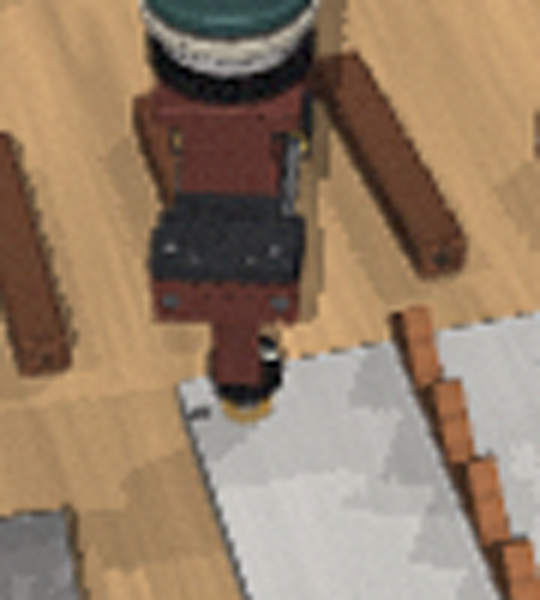

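>>> move_arm(steps=[{"dx": -1,"dy": 15,"dz": 1,"ax": 0,"ay": 0,"az": 0,"fingers": 0.7},{"dx": 0,"dy": 7,"dz": 0,"ax": 0,"ay": 0,"az": 0,"fingers": 0.7},{"dx": 0,"dy": 2,"dz": 0,"ax": 0,"ay": 0,"az": 0,"fingers": 0.7},{"dx": 0,"dy": 0,"dz": 0,"ax": 0,"ay": 0,"az": 0,"fingers": 0.2},{"dx": 0,"dy": 0,"dz": 0,"ax": 0,"ay": 0,"az": 0,"fingers": 0.2},{"dx": 0,"dy": 0,"dz": 0,"ax": 0,"ay": 0,"az": 0,"fingers": 0.2},{"dx": 0,"dy": 0,"dz": 0,"ax": 0,"ay": 0,"az": 0,"fingers": 0.2},{"dx": 0,"dy": 0,"dz": 0,"ax": 0,"ay": 0,"az": 0,"fingers": 0.2}])

```text
t: 19.4
ee_pos: [0.496, 0.1315, 0.0652]
eef_rot: [-1.345, -0.98, 0.967]
wrist_force: [0.7, -0.7, -0.9]
opening: 0.0348
```

```bash
python3 go.py 0.493 0.1305 0.06
```

```text
t 19.4 pos [0.496  0.1315 0.0652] yaw 71.88 tilt y [ 0.0073  0.0025 -1.    ] open 0.0348 F [ 0.7 -0.7 -0.9] q1,6 [ 0.12 -1.13] T [ 0.   -0.03 -0.03]
ay total -0.0 mm in present axes [-1.9  5.1  2.6] in axes after turn: dx -1.8 dy 5.2 dz 2.5
rotvec [ 0.0061 -0.      0.0047]
```

>>> move_arm(steps=[{"dx": 0,"dy": 0,"dz": 0,"ax": 0,"ay": 0.15,"az": 0,"fingers": 0.2},{"dx": 0,"dy": 0,"dz": 0,"ax": 0,"ay": 0.15,"az": 0,"fingers": 0.2},{"dx": 0,"dy": 0,"dz": 0,"ax": 0,"ay": 0.15,"az": 0,"fingers": 0.2},{"dx": 0,"dy": 0,"dz": 0,"ax": 0,"ay": 0.15,"az": 0,"fingers": 0.2},{"dx": 0,"dy": 0,"dz": 0,"ax": 0,"ay": 0.15,"az": 0,"fingers": 0.2},{"dx": 0,"dy": 0,"dz": 0,"ax": 0,"ay": 0.15,"az": 0,"fingers": 0.2},{"dx": 0,"dy": 0,"dz": 0,"ax": 0,"ay": 0.15,"az": 0,"fingers": 0.2},{"dx": 0,"dy": 0,"dz": 0,"ax": 0,"ay": 0.15,"az": 0,"fingers": 0.2},{"dx": 0,"dy": 0,"dz": 0,"ax": 0,"ay": 0.15,"az": 0,"fingers": 0.2}])

```text
t: 20.3
ee_pos: [0.4955, 0.1302, 0.0641]
eef_rot: [-1.568, 0.074, -0.085]
wrist_force: [-0.8, -0.5, -0.7]
opening: 0.0349
```

```bash
python3 go.py 0.493 0.1305 0.06; python3 - <<'E'
from h import *
im=optics.camera('side'); crop(im,220,130,310,230,6,'pics/s21.png')
E
```

```text
t 20.3 pos [0.4955 0.1302 0.0641] yaw -5.8 tilt y [ 7.e-03  5.e-04 -1.e+00] open 0.0349 F [-0.8 -0.5 -0.7] q1,6 [0.12 0.22] T [-0.17 -0.07  0.11]
ay total -0.0 mm in present axes [-2.5  4.1  0.1] in axes after turn: dx -2.5 dy 4.1 dz 0.1
rotvec [-0.0012  0.      0.0069]
```

View pics/s21.png

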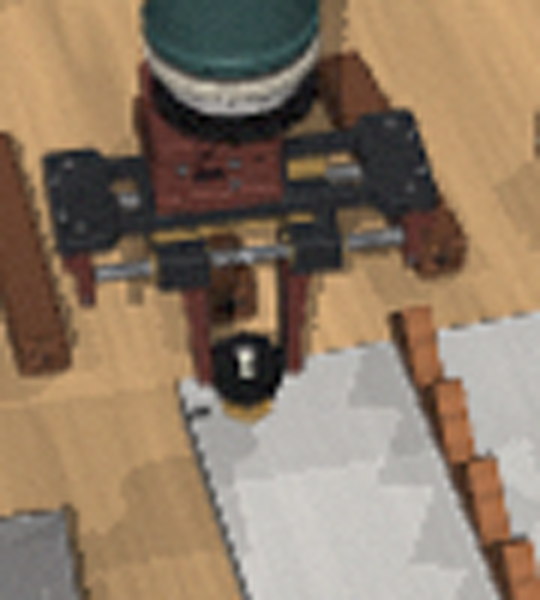

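>>> move_arm(steps=[{"dx": 0,"dy": 0,"dz": 0,"ax": 0,"ay": 0.15,"az": 0,"fingers": 0.2},{"dx": 0,"dy": 0,"dz": 0,"ax": 0,"ay": 0.15,"az": 0,"fingers": 0.2},{"dx": 0,"dy": 0,"dz": 0,"ax": 0,"ay": 0.15,"az": 0,"fingers": 0.2},{"dx": 0,"dy": 0,"dz": 0,"ax": 0,"ay": 0.15,"az": 0,"fingers": 0.2},{"dx": 0,"dy": 0,"dz": 0,"ax": 0,"ay": 0.15,"az": 0,"fingers": 0.2},{"dx": 0,"dy": 0,"dz": 0,"ax": 0,"ay": 0.15,"az": 0,"fingers": 0.2},{"dx": 0,"dy": 0,"dz": 0,"ax": 0,"ay": 0.15,"az": 0,"fingers": 0.2},{"dx": 0,"dy": 0,"dz": 0,"ax": 0,"ay": 0.15,"az": 0,"fingers": 0.2},{"dx": 0,"dy": 0,"dz": 0,"ax": 0,"ay": 0.12,"az": 0,"fingers": 0.2},{"dx": 0,"dy": 0,"dz": 0,"ax": 0,"ay": 0,"az": 0,"fingers": 0.2}])

```text
t: 21.35
ee_pos: [0.4942, 0.1301, 0.0641]
eef_rot: [-1.274, 1.092, -1.1]
wrist_force: [-0.6, 1.2, -2.5]
opening: 0.0347
```

```bash
python3 go.py 0.493 0.1305 0.06
```

```text
t 21.35 pos [0.4942 0.1301 0.0641] yaw -81.28 tilt y [ 5.8e-03 -3.0e-04 -1.0e+00] open 0.0347 F [-0.6  1.2 -2.5] q1,6 [0.12 1.54] T [-0.35  0.07 -0.02]
ay total -0.0 mm in present axes [-0.5  4.1 -1.1] in axes after turn: dx -0.5 dy 4.1 dz -1.1
rotvec [-0.0057  0.      0.0012]
```

>>> move_arm(steps=[{"dx": 0,"dy": 0,"dz": 0,"ax": 0,"ay": 0,"az": 0,"fingers": 0.7},{"dx": 0,"dy": 0,"dz": 0,"ax": 0,"ay": 0,"az": 0,"fingers": 0.7},{"dx": 0,"dy": 0,"dz": 0,"ax": 0,"ay": 0,"az": 0,"fingers": 0.7},{"dx": 0,"dy": 0,"dz": 0,"ax": 0,"ay": 0,"az": 0,"fingers": 0.7},{"dx": 0,"dy": -20,"dz": 0,"ax": 0,"ay": 0,"az": 0,"fingers": 0.7},{"dx": 0,"dy": -40,"dz": 0,"ax": 0,"ay": 0,"az": 0,"fingers": 0.7},{"dx": -30,"dy": -20,"dz": -5,"ax": 0,"ay": -0.15,"az": 0,"fingers": 0.7},{"dx": -40,"dy": 0,"dz": 0,"ax": 0,"ay": -0.15,"az": 0,"fingers": 0.7},{"dx": -40,"dy": 0,"dz": 10,"ax": 0,"ay": -0.15,"az": 0,"fingers": 0.7},{"dx": -40,"dy": 0,"dz": 15,"ax": 0,"ay": -0.15,"az": 0,"fingers": 0.7},{"dx": -30,"dy": 0,"dz": 20,"ax": 0,"ay": -0.15,"az": 0,"fingers": 0.7},{"dx": 0,"dy": 0,"dz": 0,"ax": 0,"ay": -0.15,"az": 0,"fingers": 0.7}])

```text
t: 22.55
ee_pos: [0.4451, 0.3203, 0.1491]
eef_rot: [-1.53, 0.381, -0.395]
wrist_force: [0.2, -0.5, -0.1]
opening: 0.0615
```

```bash
python3 go.py 0.509 0.32 0.12 0; python3 - <<'E'
from h import *
im=optics.camera('top'); cv2.imwrite('pics/top20.png',im[:,:,::-1]); crop(im,215,130,325,225,7,'pics/t20.png')
im=optics.camera('side'); cv2.imwrite('pics/side20.png',im[:,:,::-1]); crop(im,240,165,370,265,6,'pics/s22.png')
E
```

```text
t 22.55 pos [0.4451 0.3203 0.1491] yaw -28.4 tilt y [ 0.0103  0.0035 -0.9999] open 0.0615 F [ 0.2 -0.5 -0.1] q1,6 [0.5 1. ] T [-0.08  0.08  0.05]
ay total -0.4956377040975193 mm in present axes [56.2 29.7 29.9] in axes after turn: dx 63.9 dy 29.1 dz -0.3
rotvec [-0.0059 -0.4956  0.0093]
```

View pics/top20.png

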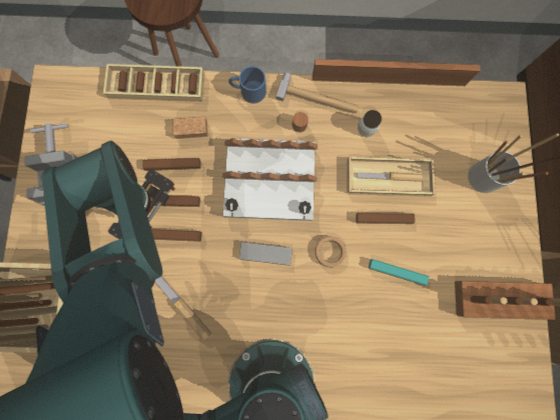

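View pics/t20.png

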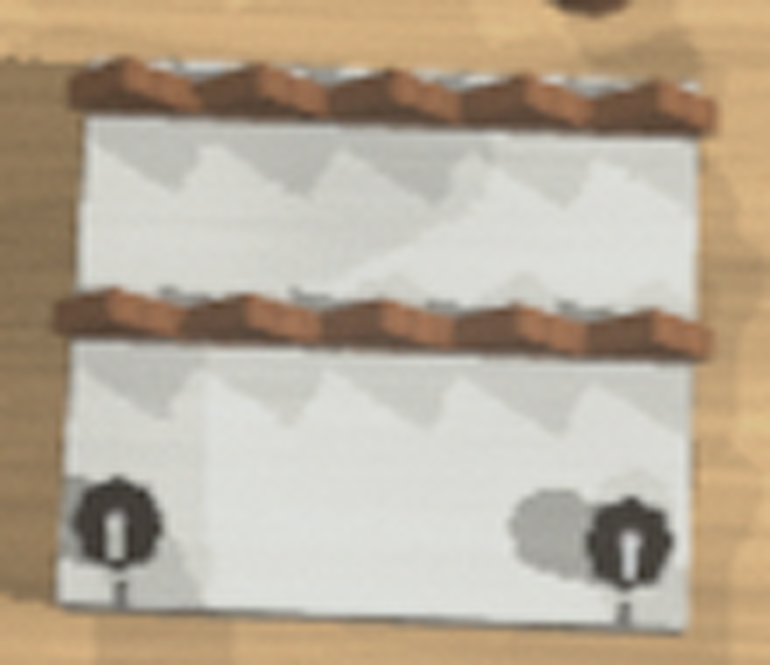

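View pics/s22.png

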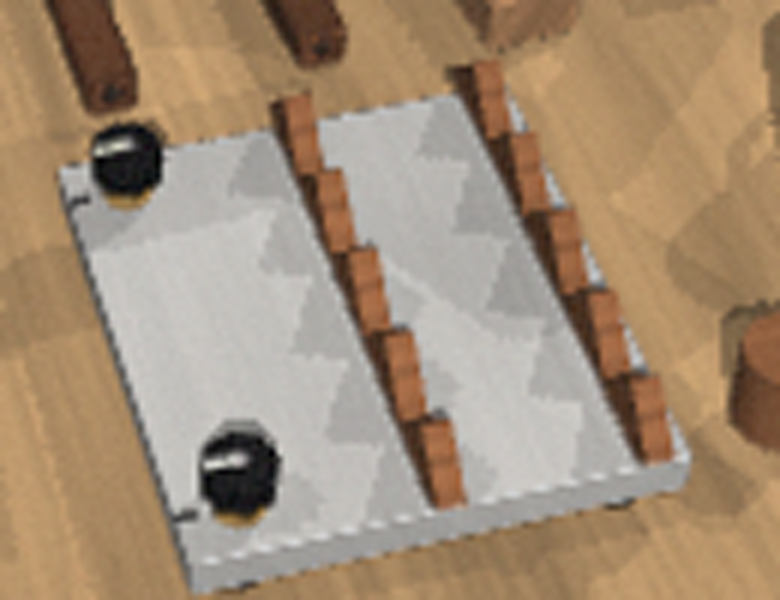

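>>> move_arm(steps=[{"dx": 0,"dy": 0,"dz": 0,"ax": 0,"ay": -0.15,"az": 0.009,"fingers": 0.7},{"dx": 20,"dy": 0,"dz": 8,"ax": 0,"ay": -0.15,"az": 0,"fingers": 0.7},{"dx": 30,"dy": 0,"dz": 5,"ax": 0,"ay": -0.15,"az": 0,"fingers": 0.7},{"dx": 15,"dy": 10,"dz": 0,"ax": 0,"ay": -0.04,"az": 0,"fingers": 0.7},{"dx": 0,"dy": 40,"dz": 0,"ax": 0,"ay": 0,"az": 0,"fingers": 0.7},{"dx": 0,"dy": 20,"dz": 0,"ax": 0,"ay": 0,"az": 0,"fingers": 0.7},{"dx": 0,"dy": 0,"dz": 0,"ax": 0,"ay": 0,"az": 0,"fingers": 0.7}])

```text
t: 23.35
ee_pos: [0.5167, 0.3099, 0.0775]
eef_rot: [-1.567, 0.023, -0.028]
wrist_force: [-0.6, -0.4, 0.8]
opening: 0.0615
```

```bash
python3 go.py 0.509 0.3195 0.004 0.7; python3 - <<'E'
from h import *
im=optics.camera('side'); crop(im,190,90,310,190,6,'pics/s23.png')
E
```

```text
t 23.35 pos [0.5167 0.3099 0.0775] yaw -1.86 tilt y [ 0.003   0.0039 -1.    ] open 0.0615 F [-0.6 -0.4  0.8] q1,6 [0.42 0.46] T [-0.08  0.1  -0.  ]
ay total -0.04462485434259289 mm in present axes [-8.2 73.5  9. ] in axes after turn: dx -7.6 dy 73.5 dz 9.7
rotvec [-0.004  -0.0446  0.003 ]
```

View pics/s23.png

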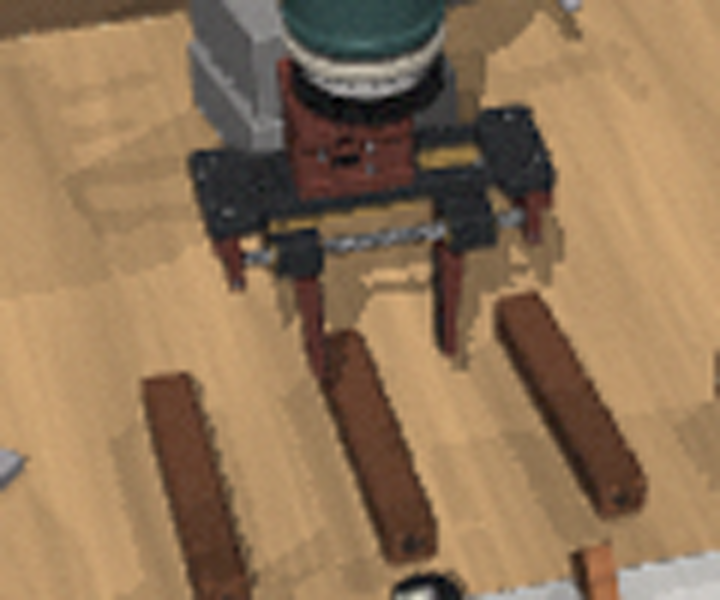

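```bash
python3 - <<'E'
from h import *
f=lambda P,k,o: (np.array(P,float)+.5)/k-.5+np.array(o)
print(ray('side',f([(345,336),(412,530)],6,(190,90)),.028), ray('side',f([(168,380),(570,400)],6,(190,90)),.028))
E
```

```text
[[0.51611207 0.3978328  0.028     ]
 [0.51284872 0.22943273 0.028     ]] [[0.4119138  0.38660722 0.028     ]
 [0.62339765 0.30910787 0.028     ]]
```

>>> move_arm(steps=[{"dx": -7,"dy": 10,"dz": 8,"ax": -0.004,"ay": -0.045,"az": 0.003,"fingers": 0.7},{"dx": 0,"dy": 25,"dz": 0,"ax": 0,"ay": 0,"az": 0,"fingers": 0.7},{"dx": 0,"dy": 15,"dz": 0,"ax": 0,"ay": 0,"az": 0,"fingers": 0.7},{"dx": 0,"dy": 0,"dz": 0,"ax": 0,"ay": 0,"az": 0,"fingers": 0.7}])

```text
t: 23.8
ee_pos: [0.5117, 0.3204, 0.0309]
eef_rot: [-1.568, -0.017, 0.007]
wrist_force: [-1.3, -0.8, 0.2]
opening: 0.0615
```

```bash
python3 go.py 0.509 0.317 0.004 0.7; python3 - <<'E'
from h import *
im=optics.camera('side'); crop(im,190,90,310,190,6,'pics/s24.png')
E
```

```text
t 23.8 pos [0.5117 0.3204 0.0309] yaw 0.86 tilt y [ 0.006   0.0028 -1.    ] open 0.0615 F [-1.3 -0.8  0.2] q1,6 [0.45 0.43] T [-0.09  0.05  0.05]
ay total 0.002835431641415198 mm in present axes [-2.9 26.9 -3.4] in axes after turn: dx -2.7 dy 26.9 dz -3.3
rotvec [-0.0028  0.0028  0.006 ]
```

View pics/s24.png

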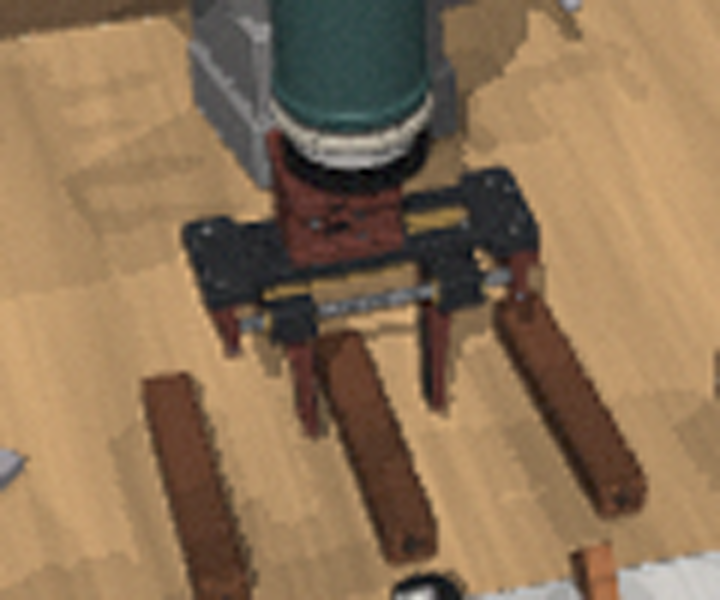

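>>> move_arm(steps=[{"dx": 0,"dy": 14,"dz": -4,"ax": -0.003,"ay": 0,"az": 0.006,"fingers": 0.7},{"dx": 0,"dy": 7,"dz": 0,"ax": 0,"ay": 0,"az": 0,"fingers": 0.7},{"dx": 0,"dy": 3,"dz": 0,"ax": 0,"ay": 0,"az": 0,"fingers": 0.7},{"dx": 0,"dy": 0,"dz": 0,"ax": 0,"ay": 0,"az": 0,"fingers": 0.1},{"dx": 0,"dy": 0,"dz": 0,"ax": 0,"ay": 0,"az": 0,"fingers": 0.1},{"dx": 0,"dy": 0,"dz": 0,"ax": 0,"ay": 0,"az": 0,"fingers": 0.1},{"dx": 0,"dy": 0,"dz": 0,"ax": 0,"ay": 0,"az": 0,"fingers": 0.1},{"dx": 0,"dy": 0,"dz": 0,"ax": 0,"ay": 0,"az": 0,"fingers": 0.1}])

```text
t: 24.65
ee_pos: [0.5144, 0.318, 0.0095]
eef_rot: [-1.568, -0.017, 0.008]
wrist_force: [-0.3, 0.7, -1.1]
opening: 0.0278
```

```bash
python3 go.py 0.633 0.0535 0.15 -90
```

```text
t 24.65 pos [0.5144 0.318  0.0095] yaw 0.91 tilt y [ 0.0057  0.0025 -1.    ] open 0.0278 F [-0.3  0.7 -1.1] q1,6 [0.44 0.42] T [-0.1   0.05 -0.02]
ay total 1.5867358566182979 mm in present axes [ 115.2 -140.4 -266. ] in axes after turn: dx 264.5 dy -140.5 dz 118.6
rotvec [-0.0064  1.5867  0.0026]
```

>>> move_arm(steps=[{"dx": 0,"dy": -20,"dz": 0,"ax": 0,"ay": 0,"az": 0,"fingers": 0.1},{"dx": 0,"dy": -40,"dz": 0,"ax": 0,"ay": 0,"az": 0,"fingers": 0.1},{"dx": 0,"dy": -45,"dz": 0,"ax": 0,"ay": 0,"az": 0,"fingers": 0.1},{"dx": 0,"dy": -35,"dz": 0,"ax": 0,"ay": 0.1,"az": 0,"fingers": 0.1},{"dx": 0,"dy": -10,"dz": 0,"ax": 0,"ay": 0.15,"az": 0,"fingers": 0.1},{"dx": 0,"dy": 0,"dz": 0,"ax": 0,"ay": 0.15,"az": 0,"fingers": 0.1},{"dx": 0,"dy": 0,"dz": 0,"ax": 0,"ay": 0.15,"az": 0,"fingers": 0.1},{"dx": 0,"dy": 0,"dz": 0,"ax": 0,"ay": 0.15,"az": 0,"fingers": 0.1},{"dx": 0,"dy": 0,"dz": 0,"ax": 0,"ay": 0.15,"az": 0,"fingers": 0.1},{"dx": 0,"dy": 0,"dz": 0,"ax": 0,"ay": 0.15,"az": 0,"fingers": 0.1},{"dx": 0,"dy": 0,"dz": 0,"ax": 0,"ay": 0.15,"az": 0,"fingers": 0.1},{"dx": 0,"dy": 0,"dz": 0,"ax": 0,"ay": 0.15,"az": 0,"fingers": 0.1}])

```text
t: 25.85
ee_pos: [0.5125, 0.3172, 0.167]
eef_rot: [-1.323, 0.997, -1.002]
wrist_force: [-0.3, 0.2, -0.9]
opening: 0.0277
```

```bash
python3 go.py 0.633 0.0535 0.15 -90; python3 - <<'E'
from h import *
im=optics.camera('side'); crop(im,190,60,310,160,6,'pics/s25.png')
E
```

```text
t 25.85 pos [0.5125 0.3172 0.167 ] yaw -73.92 tilt y [ 0.0056  0.0025 -1.    ] open 0.0277 F [-0.3  0.2 -0.9] q1,6 [0.44 1.73] T [ 0.03  0.11 -0.09]
ay total 0.28062116717241725 mm in present axes [286.7  17.1  42.7] in axes after turn: dx 263.7 dy 17.0 dz 120.5
rotvec [-0.006   0.2806 -0.0017]
```

View pics/s25.png

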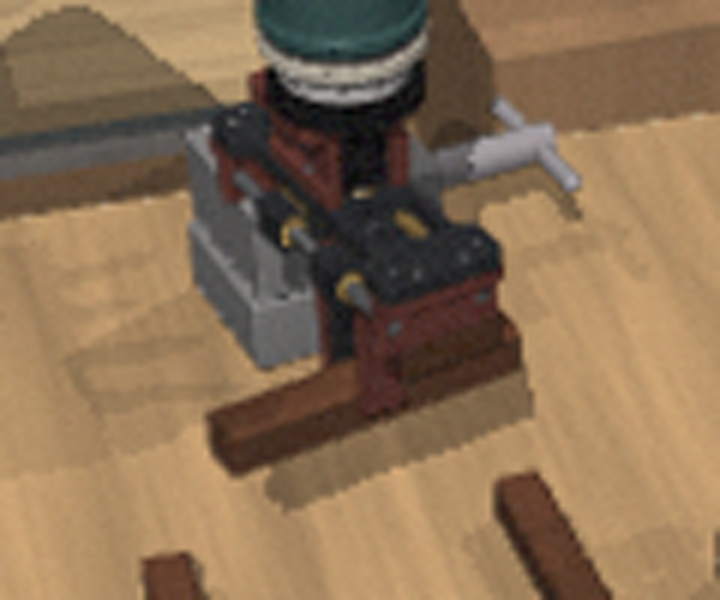

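>>> move_arm(steps=[{"dx": 0,"dy": 0,"dz": 0,"ax": -0.006,"ay": 0.14,"az": 0,"fingers": 0.1},{"dx": 0,"dy": 0,"dz": 0,"ax": 0,"ay": 0.14,"az": 0,"fingers": 0.1},{"dx": 20,"dy": 0,"dz": 9,"ax": 0,"ay": 0,"az": 0,"fingers": 0.1},{"dx": 40,"dy": 0,"dz": 18,"ax": 0,"ay": 0,"az": 0,"fingers": 0.1},{"dx": 40,"dy": 0,"dz": 18,"ax": 0,"ay": 0,"az": 0,"fingers": 0.1},{"dx": 40,"dy": 0,"dz": 18,"ax": 0,"ay": 0,"az": 0,"fingers": 0.1},{"dx": 40,"dy": 0,"dz": 18,"ax": 0,"ay": 0,"az": 0,"fingers": 0.1},{"dx": 40,"dy": 0,"dz": 18,"ax": 0,"ay": 0,"az": 0,"fingers": 0.1},{"dx": 25,"dy": 0,"dz": 12,"ax": 0,"ay": 0,"az": 0,"fingers": 0.1},{"dx": 0,"dy": 0,"dz": 0,"ax": 0,"ay": 0,"az": 0,"fingers": 0.1}])

```text
t: 26.9
ee_pos: [0.6268, 0.0644, 0.1664]
eef_rot: [-1.217, 1.195, -1.194]
wrist_force: [0.2, -0.0, -0.9]
opening: 0.0276
```

```bash
python3 go.py 0.633 0.0535 0.105 -90
```

```text
t 26.9 pos [0.6268 0.0644 0.1664] yaw -88.86 tilt y [ 9.0e-04  1.5e-03 -1.0e+00] open 0.0276 F [ 0.2 -0.  -0.9] q1,6 [-0.01  1.54] T [-0.03  0.19 -0.02]
ay total 0.019919583950295028 mm in present axes [11.1 61.4  5.9] in axes after turn: dx 10.9 dy 61.4 dz 6.2
rotvec [-0.0009  0.0199 -0.0015]
```

>>> move_arm(steps=[{"dx": 11,"dy": 15,"dz": 5,"ax": 0,"ay": 0.02,"az": 0,"fingers": 0.1},{"dx": 0,"dy": 25,"dz": 0,"ax": 0,"ay": 0,"az": 0,"fingers": 0.1},{"dx": 0,"dy": 15,"dz": 0,"ax": 0,"ay": 0,"az": 0,"fingers": 0.1},{"dx": 0,"dy": 0,"dz": 0,"ax": 0,"ay": 0,"az": 0,"fingers": 0.1}])

```text
t: 27.3
ee_pos: [0.6314, 0.0538, 0.1074]
eef_rot: [-1.209, 1.208, -1.206]
wrist_force: [-0.1, 0.4, -0.8]
opening: 0.0279
```

```bash
python3 go.py 0.633 0.0535 0.085 -90; python3 - <<'E'
from h import *
im=optics.camera('side'); crop(im,250,130,370,250,6,'pics/s26.png')
E
```

```text
t 27.3 pos [0.6314 0.0538 0.1074] yaw -89.83 tilt y [ 3.0e-04  2.2e-03 -1.0e+00] open 0.0279 F [-0.1  0.4 -0.8] q1,6 [-0.03  1.54] T [0.   0.17 0.02]
ay total 0.0029646010612980334 mm in present axes [ 0.4 22.4  1.6] in axes after turn: dx 0.3 dy 22.4 dz 1.6
rotvec [-0.0003  0.003  -0.0022]
```

View pics/s26.png

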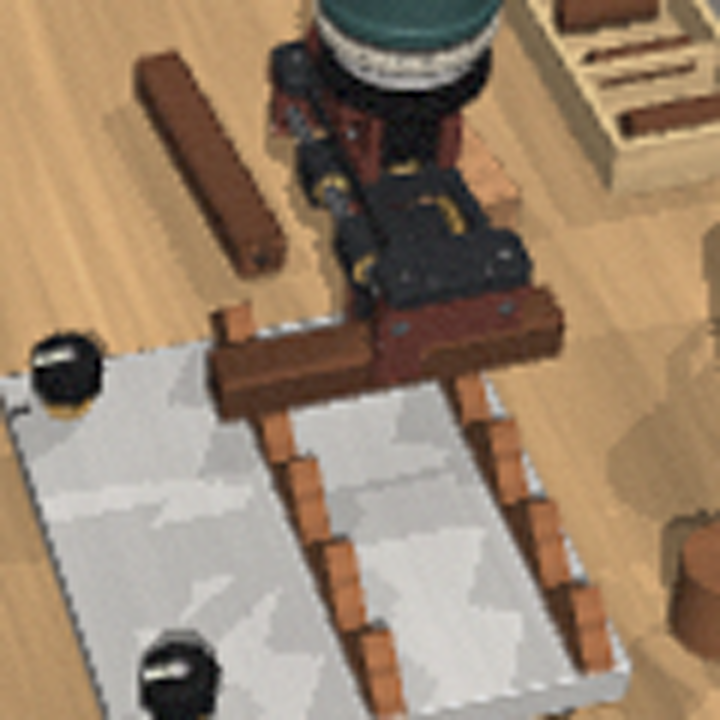

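>>> move_arm(steps=[{"dx": 0,"dy": 12,"dz": 2,"ax": 0,"ay": 0.003,"az": -0.002,"fingers": 0.1},{"dx": 0,"dy": 8,"dz": 0,"ax": 0,"ay": 0,"az": 0,"fingers": 0.1},{"dx": 0,"dy": 4,"dz": 0,"ax": 0,"ay": 0,"az": 0,"fingers": 0.1},{"dx": 0,"dy": 1,"dz": 0,"ax": 0,"ay": 0,"az": 0,"fingers": 0.1}])

```text
t: 27.75
ee_pos: [0.6345, 0.0557, 0.0824]
eef_rot: [-1.208, 1.205, -1.208]
wrist_force: [0.1, -0.6, -1.5]
opening: 0.0279
```

```bash
python3 go.py 0.633 0.0535 0.0765 -90
```

```text
t 27.75 pos [0.6345 0.0557 0.0824] yaw -89.84 tilt y [ 3.e-03  3.e-04 -1.e+00] open 0.0279 F [ 0.1 -0.6 -1.5] q1,6 [-0.02  1.55] T [0.02 0.16 0.01]
ay total 0.002708392703985485 mm in present axes [ 2.2  5.9 -1.5] in axes after turn: dx 2.2 dy 5.9 dz -1.5
rotvec [-0.003   0.0027 -0.0003]
```

>>> move_arm(steps=[{"dx": 2.5,"dy": 4,"dz": 0,"ax": 0,"ay": 0,"az": 0,"fingers": 0.1},{"dx": 0,"dy": 2,"dz": 0,"ax": 0,"ay": 0,"az": 0,"fingers": 0.1},{"dx": 0,"dy": 0,"dz": 0,"ax": 0,"ay": 0,"az": 0,"fingers": 0.1}])

```text
t: 28.05
ee_pos: [0.635, 0.053, 0.0765]
eef_rot: [-1.207, 1.204, -1.209]
wrist_force: [0.0, -0.7, -1.1]
opening: 0.0278
```

```bash
python3 go.py 0.633 0.0535 0.0765 -90; python3 - <<'E'
from h import *
im=optics.camera('side'); crop(im,270,150,370,250,6,'pics/s27.png')
E
```

```text
t 28.05 pos [0.635  0.053  0.0765] yaw -89.83 tilt y [ 4.1e-03  2.0e-04 -1.0e+00] open 0.0278 F [ 0.  -0.7 -1.1] q1,6 [-0.03  1.54] T [ 0.01  0.15 -0.03]
ay total 0.0029442677527251604 mm in present axes [-0.5  0.  -2. ] in axes after turn: dx -0.5 dy 0.0 dz -2.0
rotvec [-0.0041  0.0029 -0.0002]
```

View pics/s27.png

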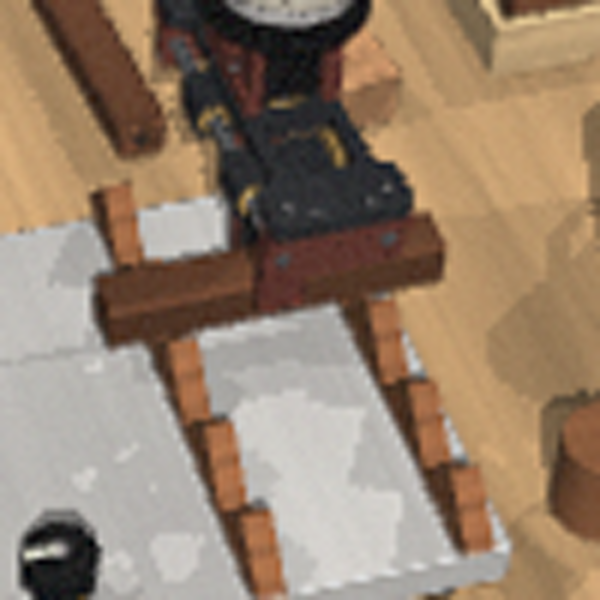

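>>> move_arm(steps=[{"dx": 0,"dy": 2,"dz": -2,"ax": 0,"ay": 0,"az": 0,"fingers": 0.1},{"dx": 0,"dy": 0,"dz": 0,"ax": 0,"ay": 0,"az": 0,"fingers": 0.1}])

```text
t: 28.3
ee_pos: [0.6332, 0.0528, 0.0749]
eef_rot: [-1.207, 1.204, -1.209]
wrist_force: [0.0, 0.2, -0.9]
opening: 0.0278
```

```bash
python3 go.py
```

```text
t 28.3 pos [0.6332 0.0528 0.0749] yaw -89.84 tilt y [ 5.1e-03  1.0e-04 -1.0e+00] open 0.0278 F [ 0.   0.2 -0.9] q1,6 [-0.03  1.54] T [0.02 0.14 0.  ]
```

>>> move_arm(steps=[{"dx": 0,"dy": 1.5,"dz": 0,"ax": 0,"ay": 0,"az": 0,"fingers": 0.1},{"dx": 0,"dy": 0,"dz": 0,"ax": 0,"ay": 0,"az": 0,"fingers": 0.1}])

```text
t: 28.5
ee_pos: [0.6338, 0.0528, 0.0743]
eef_rot: [-1.205, 1.203, -1.211]
wrist_force: [-1.0, -0.7, -0.0]
opening: 0.0276
```

```bash
python3 go.py
```

```text
t 28.5 pos [0.6338 0.0528 0.0743] yaw -89.87 tilt y [ 6.5e-03  1.0e-04 -1.0e+00] open 0.0276 F [-1.  -0.7 -0. ] q1,6 [-0.03  1.54] T [-0.14  0.29 -0.14]
```

>>> move_arm(steps=[{"dx": 0,"dy": 0,"dz": 0,"ax": 0,"ay": 0,"az": 0,"fingers": 0.45},{"dx": 0,"dy": 0,"dz": 0,"ax": 0,"ay": 0,"az": 0,"fingers": 0.45},{"dx": 0,"dy": 0,"dz": 0,"ax": 0,"ay": 0,"az": 0,"fingers": 0.45},{"dx": 0,"dy": -20,"dz": 0,"ax": 0,"ay": 0,"az": 0,"fingers": 0.45},{"dx": 0,"dy": -40,"dz": 0,"ax": 0,"ay": 0,"az": 0,"fingers": 0.45},{"dx": 0,"dy": -30,"dz": 0,"ax": 0,"ay": 0,"az": 0,"fingers": 0.7},{"dx": -30,"dy": 0,"dz": 0,"ax": 0,"ay": 0,"az": 0,"fingers": 0.7},{"dx": -45,"dy": 0,"dz": 0,"ax": 0,"ay": 0,"az": 0,"fingers": 0.7},{"dx": -45,"dy": 0,"dz": 0,"ax": 0,"ay": 0,"az": 0,"fingers": 0.7},{"dx": -45,"dy": 0,"dz": 0,"ax": 0,"ay": 0,"az": 0,"fingers": 0.7},{"dx": -45,"dy": 0,"dz": 0,"ax": 0,"ay": 0,"az": 0,"fingers": 0.7},{"dx": -45,"dy": 0,"dz": 0,"ax": 0,"ay": 0,"az": 0,"fingers": 0.7}])

```text
t: 29.7
ee_pos: [0.6352, 0.3098, 0.1681]
eef_rot: [-1.2, 1.208, -1.219]
wrist_force: [1.3, 0.7, -0.5]
opening: 0.0613
```

```bash
python3 go.py 0.623 0.322 0.10 3.9; python3 - <<'E'
from h import *
im=optics.camera('top'); cv2.imwrite('pics/top21.png',im[:,:,::-1])
im=optics.camera('side'); crop(im,190,60,390,260,4,'pics/s28.png')
E
```

```text
t 29.7 pos [0.6352 0.3098 0.1681] yaw -90.41 tilt y [ 0.0088 -0.001  -1.    ] open 0.0613 F [ 1.3  0.7 -0.5] q1,6 [0.36 1.94] T [ 0.08  0.1  -0.01]
ay total -1.645977582808161 mm in present axes [-12.1  68.  -12.9] in axes after turn: dx -11.4 dy 68.1 dz 13.0
rotvec [-0.0059 -1.646   0.0079]
```

View pics/top21.png

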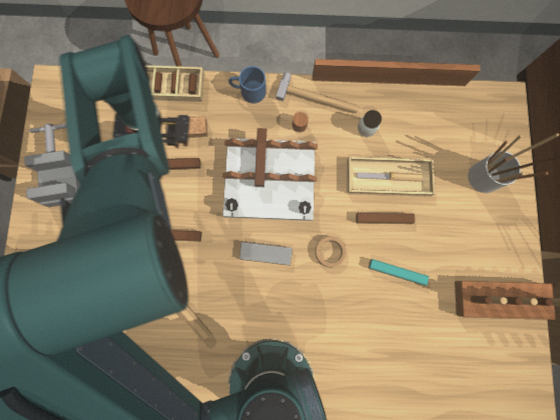

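View pics/s28.png

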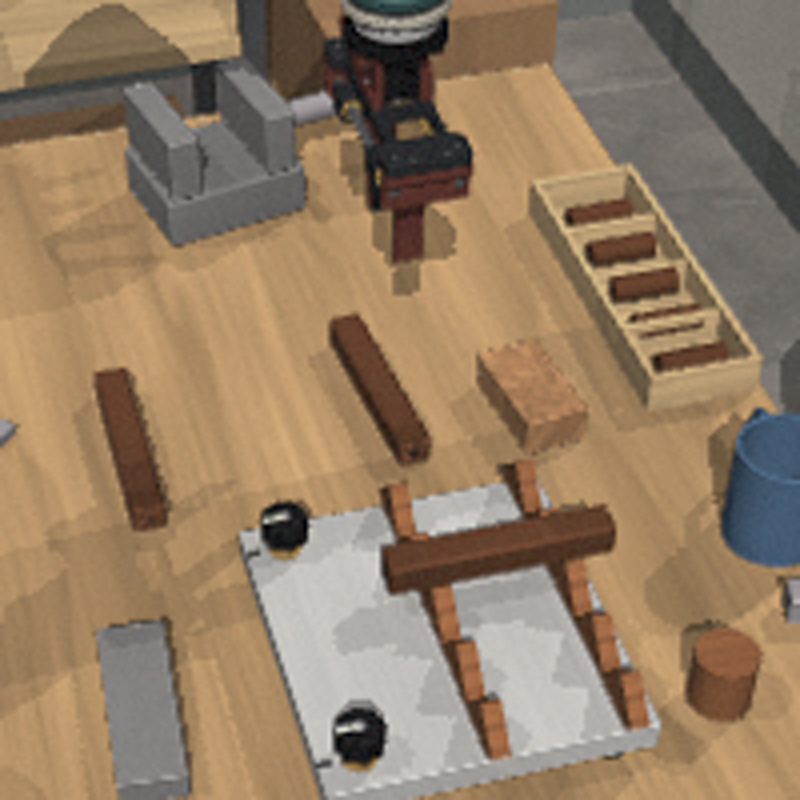

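>>> move_arm(steps=[{"dx": 0,"dy": 0,"dz": 0,"ax": 0,"ay": -0.15,"az": 0,"fingers": 0.7},{"dx": 0,"dy": 0,"dz": 0,"ax": 0,"ay": -0.15,"az": 0,"fingers": 0.7},{"dx": 0,"dy": 0,"dz": 0,"ax": 0,"ay": -0.15,"az": 0,"fingers": 0.7},{"dx": 0,"dy": 0,"dz": 0,"ax": 0,"ay": -0.15,"az": 0,"fingers": 0.7},{"dx": 0,"dy": 0,"dz": 0,"ax": 0,"ay": -0.15,"az": 0,"fingers": 0.7},{"dx": 0,"dy": 0,"dz": 0,"ax": 0,"ay": -0.15,"az": 0,"fingers": 0.7},{"dx": 0,"dy": 0,"dz": 0,"ax": 0,"ay": -0.15,"az": 0,"fingers": 0.7},{"dx": 0,"dy": 0,"dz": 0,"ax": 0,"ay": -0.15,"az": 0,"fingers": 0.7},{"dx": 0,"dy": 0,"dz": 0,"ax": 0,"ay": -0.15,"az": 0,"fingers": 0.7},{"dx": 0,"dy": 0,"dz": 0,"ax": 0,"ay": -0.15,"az": 0,"fingers": 0.7},{"dx": 0,"dy": 15,"dz": 0,"ax": 0,"ay": -0.13,"az": 0,"fingers": 0.7},{"dx": 0,"dy": 25,"dz": 0,"ax": 0,"ay": 0,"az": 0,"fingers": 0.7}])

```text
t: 31.0
ee_pos: [0.6368, 0.3076, 0.1282]
eef_rot: [-1.572, -0.063, 0.043]
wrist_force: [-0.6, 0.7, -0.1]
opening: 0.0616
```

```bash
python3 go.py 0.623 0.319 0.07 3.9; python3 - <<'E'
from h import *
f=lambda P,k,o: (np.array(P,float)+.5)/k-.5+np.array(o)
q=ray('side',f([(348,321),(414,440)],4,(190,60)),.028);print(q,q.mean(0)); q=ray('side',f([(113,373),(149,513)],4,(190,60)),.028);print(q,q.mean(0))
E
```

```text
t 31.0 pos [0.6368 0.3076 0.1282] yaw 3.86 tilt y [ 0.0125 -0.0014 -0.9999] open 0.0616 F [-0.6  0.7 -0.1] q1,6 [0.36 0.29] T [-0.02  0.05  0.03]
ay total -0.0007452942833094944 mm in present axes [-13.7  58.1  12.4] in axes after turn: dx -13.0 dy 58.2 dz 12.3
rotvec [ 0.0023 -0.0008  0.0123]
[[0.62156704 0.40068078 0.028     ]
 [0.63115512 0.23730355 0.028     ]] [0.62636108 0.31899216 0.028     ]
[[0.41289656 0.38655728 0.028     ]
 [0.4076616  0.21147617 0.028     ]] [0.41027908 0.29901672 0.028     ]
```

>>> move_arm(steps=[{"dx": -12,"dy": 10,"dz": 14,"ax": 0.002,"ay": 0,"az": 0.012,"fingers": 0.7},{"dx": 0,"dy": 40,"dz": 0,"ax": 0,"ay": 0,"az": 0,"fingers": 0.7},{"dx": 0,"dy": 40,"dz": 0,"ax": 0,"ay": 0,"az": 0,"fingers": 0.7},{"dx": 0,"dy": 0,"dz": 0,"ax": 0,"ay": 0,"az": 0,"fingers": 0.7}])

```text
t: 31.4
ee_pos: [0.6201, 0.3206, 0.0341]
eef_rot: [-1.571, -0.046, 0.055]
wrist_force: [-1.6, 0.5, 0.1]
opening: 0.0618
```

```bash
python3 go.py 0.625 0.322 0.008 3.9; python3 - <<'E'
from h import *
im=optics.camera('side'); crop(im,240,90,340,190,6,'pics/s29.png')
E
```

```text
t 31.4 pos [0.6201 0.3206 0.0341] yaw 3.68 tilt y [-0.0054 -0.0011 -1.    ] open 0.0618 F [-1.6  0.5  0.1] q1,6 [0.38 0.31] T [-0.05  0.1  -0.05]
ay total -0.0038839357958320164 mm in present axes [ 5.1 26.   1.1] in axes after turn: dx 5.0 dy 26.1 dz 1.1
rotvec [ 0.0007 -0.0039 -0.0055]
```

View pics/s29.png

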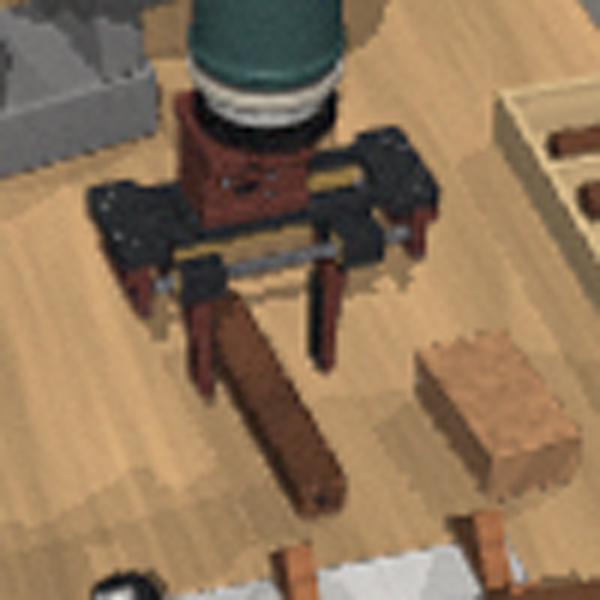

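>>> move_arm(steps=[{"dx": 4,"dy": 8,"dz": 1,"ax": 0,"ay": -0.004,"az": -0.005,"fingers": 0.7},{"dx": 0,"dy": 12,"dz": 0,"ax": 0,"ay": 0,"az": 0,"fingers": 0.7},{"dx": 0,"dy": 4,"dz": 0,"ax": 0,"ay": 0,"az": 0,"fingers": 0.7},{"dx": 0,"dy": 0,"dz": 0,"ax": 0,"ay": 0,"az": 0,"fingers": 0.1},{"dx": 0,"dy": 0,"dz": 0,"ax": 0,"ay": 0,"az": 0,"fingers": 0.1},{"dx": 0,"dy": 0,"dz": 0,"ax": 0,"ay": 0,"az": 0,"fingers": 0.1},{"dx": 0,"dy": 0,"dz": 0,"ax": 0,"ay": 0,"az": 0,"fingers": 0.1},{"dx": 0,"dy": 0,"dz": 0,"ax": 0,"ay": 0,"az": 0,"fingers": 0.1}])

```text
t: 32.25
ee_pos: [0.6311, 0.3254, 0.02]
eef_rot: [-1.565, -0.065, 0.042]
wrist_force: [-1.8, -0.3, 7.9]
opening: 0.025
```

```bash
python3 go.py 0.633 0.1095 0.15 -90
```

```text
t 32.25 pos [0.6311 0.3254 0.02  ] yaw 3.91 tilt y [ 0.014   0.0054 -0.9999] open 0.025 F [-1.8 -0.3  7.9] q1,6 [0.38 0.31] T [-0.08  0.83 -0.  ]
ay total 1.6389873768103824 mm in present axes [ -11.  -131.1 -215. ] in axes after turn: dx 215.9 dy -130.0 dz 1.9
rotvec [-0.0151  1.639   0.0073]
```

>>> move_arm(steps=[{"dx": 0,"dy": 0,"dz": 0,"ax": 0,"ay": 0,"az": 0,"fingers": 0.7},{"dx": 0,"dy": 0,"dz": 0,"ax": 0,"ay": 0,"az": 0,"fingers": 0.7},{"dx": 0,"dy": 0,"dz": 0,"ax": 0,"ay": 0,"az": 0,"fingers": 0.7},{"dx": 0,"dy": 0,"dz": 0,"ax": 0,"ay": 0,"az": 0,"fingers": 0.7}])

```text
t: 32.65
ee_pos: [0.6317, 0.3255, 0.0205]
eef_rot: [-1.565, -0.066, 0.041]
wrist_force: [0.3, -0.4, -0.6]
opening: 0.0537
```

```bash
python3 go.py 0.63 0.322 0.008 3.9; python3 - <<'E'
from h import *
im=optics.camera('side'); crop(im,240,90,340,190,6,'pics/s30.png')
E
```

```text
t 32.65 pos [0.6317 0.3255 0.0205] yaw 3.91 tilt y [ 0.0152  0.0057 -0.9999] open 0.0537 F [ 0.3 -0.4 -0.6] q1,6 [0.38 0.31] T [-0.03 -0.03  0.03]
ay total 0.00010917485252948111 mm in present axes [-2.1 12.4 -3.5] in axes after turn: dx -1.9 dy 12.5 dz -3.4
rotvec [-0.0047  0.0001  0.0156]
```

View pics/s30.png

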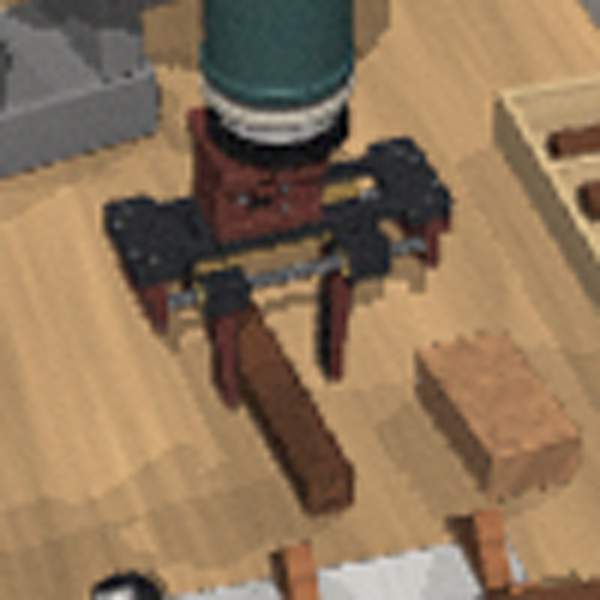

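>>> move_arm(steps=[{"dx": 0,"dy": -15,"dz": 0,"ax": 0,"ay": 0,"az": 0,"fingers": 0.7},{"dx": 0,"dy": -15,"dz": 0,"ax": -0.005,"ay": 0,"az": 0.015,"fingers": 0.7},{"dx": 0,"dy": 0,"dz": 0,"ax": 0,"ay": 0,"az": 0,"fingers": 0.7}])

```text
t: 33.0
ee_pos: [0.6309, 0.3252, 0.0524]
eef_rot: [-1.571, -0.053, 0.054]
wrist_force: [0.5, 0.6, -0.9]
opening: 0.0613
```

```bash
python3 go.py 0.625 0.322 0.008 3.9; python3 - <<'E'
from h import *
im=optics.camera('side'); crop(im,260,100,320,185,8,'pics/s31.png')
im=optics.camera('top'); crop(im,140,100,240,190,6,'pics/t31.png')
E
```

```text
t 33.0 pos [0.6309 0.3252 0.0524] yaw 3.91 tilt y [-6.e-04 -8.e-04 -1.e+00] open 0.0613 F [ 0.5  0.6 -0.9] q1,6 [0.38 0.31] T [-0.08  0.02 -0.04]
ay total 0.00013517188976708283 mm in present axes [-6.1 44.4 -2.8] in axes after turn: dx -6.1 dy 44.4 dz -2.8
rotvec [ 0.0007  0.0001 -0.0006]
```

View pics/s31.png

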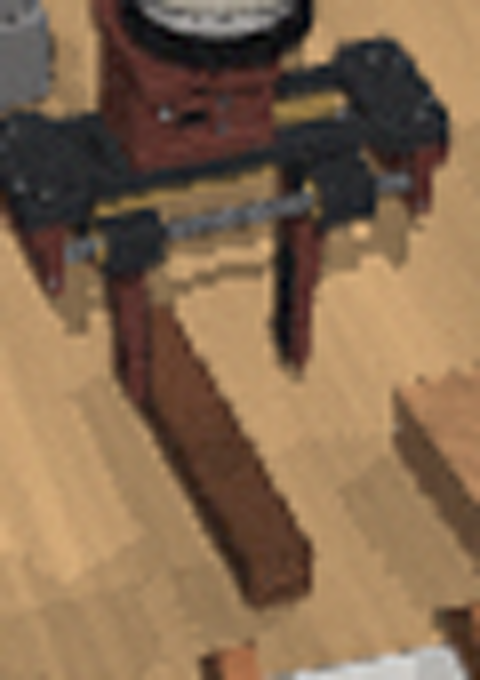

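View pics/t31.png

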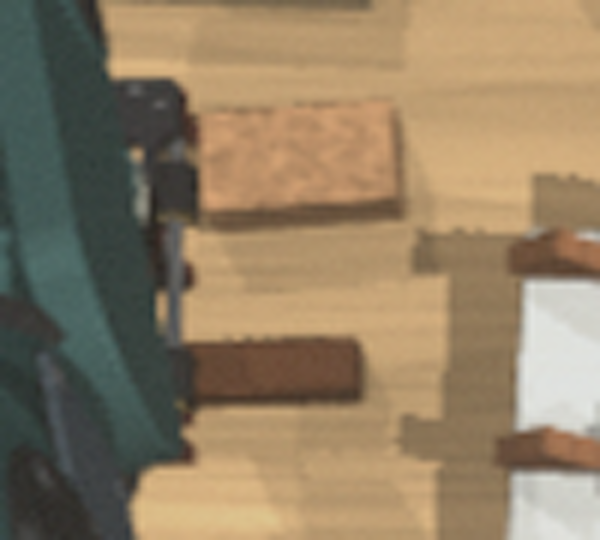

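>>> move_arm(steps=[{"dx": -6,"dy": 5,"dz": -3,"ax": 0,"ay": 0.02,"az": 0,"fingers": 0.75},{"dx": 0,"dy": 20,"dz": 0,"ax": 0,"ay": 0,"az": 0,"fingers": 0.75},{"dx": 0,"dy": 10,"dz": 0,"ax": 0,"ay": 0,"az": 0,"fingers": 0.75},{"dx": 0,"dy": 0,"dz": 0,"ax": 0,"ay": 0,"az": 0,"fingers": 0.75}])

```text
t: 33.5
ee_pos: [0.6207, 0.3198, 0.0125]
eef_rot: [-1.573, -0.031, 0.039]
wrist_force: [-0.8, 0.2, 0.1]
opening: 0.0659
```

```bash
python3 go.py 0.625 0.322 0.008 2.5; python3 - <<'E'
from h import *
im=optics.camera('side'); crop(im,260,100,320,185,8,'pics/s32.png')
E
```

```text
t 33.5 pos [0.6207 0.3198 0.0125] yaw 2.56 tilt y [-0.0051 -0.0027 -1.    ] open 0.0659 F [-0.8  0.2  0.1] q1,6 [0.38 0.33] T [-0.07  0.05 -0.04]
ay total 0.001100064912068266 mm in present axes [4.4 4.5 2. ] in axes after turn: dx 4.4 dy 4.5 dz 2.0
rotvec [ 0.0024  0.0011 -0.0053]
```

View pics/s32.png

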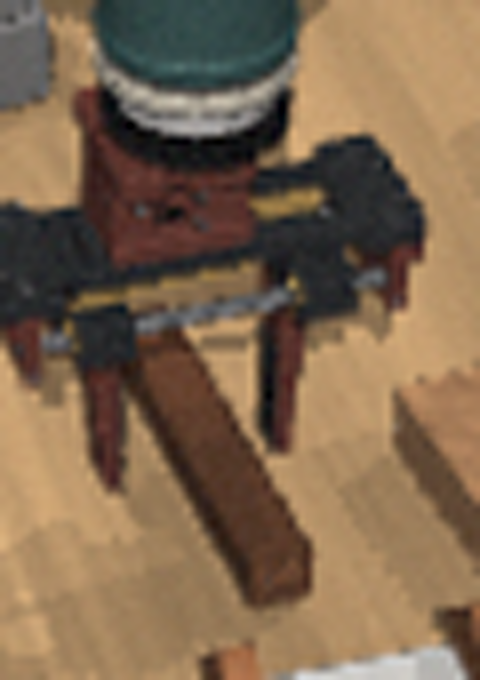

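>>> move_arm(steps=[{"dx": 3,"dy": 2,"dz": 1,"ax": 0,"ay": 0,"az": -0.004,"fingers": 0.75},{"dx": 0,"dy": 1,"dz": 0,"ax": 0,"ay": 0,"az": 0,"fingers": 0.1},{"dx": 0,"dy": 0,"dz": 0,"ax": 0,"ay": 0,"az": 0,"fingers": 0.1},{"dx": 0,"dy": 0,"dz": 0,"ax": 0,"ay": 0,"az": 0,"fingers": 0.1},{"dx": 0,"dy": 0,"dz": 0,"ax": 0,"ay": 0,"az": 0,"fingers": 0.1},{"dx": 0,"dy": 0,"dz": 0,"ax": 0,"ay": 0,"az": 0,"fingers": 0.1},{"dx": 0,"dy": 0,"dz": 0,"ax": 0,"ay": 0,"az": 0,"fingers": 0.1}])

```text
t: 34.25
ee_pos: [0.6258, 0.3218, 0.0118]
eef_rot: [-1.572, -0.037, 0.033]
wrist_force: [0.1, -0.2, -1.2]
opening: 0.0277
```

```bash
python3 go.py 0.633 0.1095 0.15 -90
```

```text
t 34.25 pos [0.6258 0.3218 0.0118] yaw 2.55 tilt y [ 0.003  -0.0011 -1.    ] open 0.0277 F [ 0.1 -0.2 -1.2] q1,6 [0.38 0.33] T [-0.11  0.06  0.  ]
ay total 1.6153676775072745 mm in present axes [  -1.8 -137.9 -212.6] in axes after turn: dx 212.3 dy -138.2 dz 7.2
rotvec [-1.4000e-03  1.6154e+00  3.3000e-03]
```

>>> move_arm(steps=[{"dx": 0,"dy": -20,"dz": 0,"ax": 0,"ay": 0,"az": 0,"fingers": 0.1},{"dx": 0,"dy": -40,"dz": 0,"ax": 0,"ay": 0,"az": 0,"fingers": 0.1},{"dx": 0,"dy": -45,"dz": 0,"ax": 0,"ay": 0,"az": 0,"fingers": 0.1},{"dx": 0,"dy": -35,"dz": 0,"ax": 0,"ay": 0.12,"az": 0,"fingers": 0.1},{"dx": 0,"dy": -10,"dz": 0,"ax": 0,"ay": 0.15,"az": 0,"fingers": 0.1},{"dx": 0,"dy": 0,"dz": 0,"ax": 0,"ay": 0.15,"az": 0,"fingers": 0.1},{"dx": 0,"dy": 0,"dz": 0,"ax": 0,"ay": 0.15,"az": 0,"fingers": 0.1},{"dx": 0,"dy": 0,"dz": 0,"ax": 0,"ay": 0.15,"az": 0,"fingers": 0.1},{"dx": 0,"dy": 0,"dz": 0,"ax": 0,"ay": 0.15,"az": 0,"fingers": 0.1},{"dx": 0,"dy": 0,"dz": 0,"ax": 0,"ay": 0.15,"az": 0,"fingers": 0.1},{"dx": 0,"dy": 0,"dz": 0,"ax": 0,"ay": 0.15,"az": 0,"fingers": 0.1},{"dx": 0,"dy": 0,"dz": 0,"ax": 0,"ay": 0.15,"az": 0,"fingers": 0.1}])

```text
t: 35.45
ee_pos: [0.6217, 0.3209, 0.1664]
eef_rot: [-1.337, 0.996, -0.993]
wrist_force: [0.4, 0.9, -0.9]
opening: 0.0277
```

```bash
python3 go.py 0.633 0.1095 0.15 -90; python3 - <<'E'
from h import *
im=optics.camera('side'); crop(im,230,60,350,160,6,'pics/s33.png')
E
```

```text
t 35.45 pos [0.6217 0.3209 0.1664] yaw -73.43 tilt y [-0.0041 -0.0032 -1.    ] open 0.0277 F [ 0.4  0.9 -0.9] q1,6 [0.38 1.66] T [-0.    0.16 -0.03]
ay total 0.2891287023229667 mm in present axes [205.8  17.  -49.4] in axes after turn: dx 211.4 dy 16.4 dz 11.3
rotvec [0.0046 0.2891 0.0026]
```

View pics/s33.png

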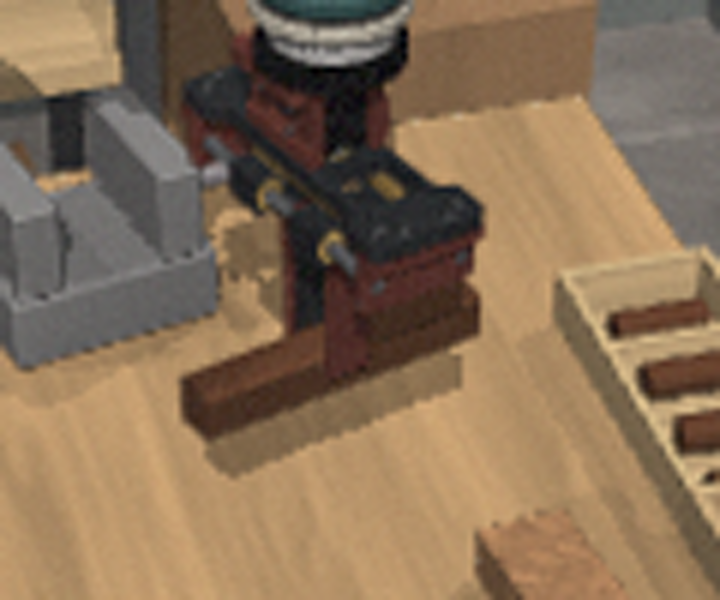

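>>> move_arm(steps=[{"dx": 0,"dy": 0,"dz": 0,"ax": 0.004,"ay": 0.145,"az": 0.002,"fingers": 0.1},{"dx": 0,"dy": 0,"dz": 0,"ax": 0,"ay": 0.145,"az": 0,"fingers": 0.1},{"dx": 25,"dy": 0,"dz": 3,"ax": 0,"ay": 0,"az": 0,"fingers": 0.1},{"dx": 40,"dy": 0,"dz": 3,"ax": 0,"ay": 0,"az": 0,"fingers": 0.1},{"dx": 45,"dy": 0,"dz": 3,"ax": 0,"ay": 0,"az": 0,"fingers": 0.1},{"dx": 45,"dy": 0,"dz": 3,"ax": 0,"ay": 0,"az": 0,"fingers": 0.1},{"dx": 35,"dy": 5,"dz": 0,"ax": 0,"ay": 0,"az": 0,"fingers": 0.1},{"dx": 18,"dy": 5,"dz": 0,"ax": 0,"ay": 0,"az": 0,"fingers": 0.1},{"dx": 0,"dy": 0,"dz": 0,"ax": 0,"ay": 0,"az": 0,"fingers": 0.1}])

```text
t: 36.4
ee_pos: [0.6324, 0.1072, 0.1547]
eef_rot: [-1.22, 1.197, -1.194]
wrist_force: [-0.6, 0.4, -1.8]
opening: 0.0277
```

```bash
python3 go.py 0.633 0.1095 0.105 -90
```

```text
t 36.4 pos [0.6324 0.1072 0.1547] yaw -88.93 tilt y [-3.e-03 -4.e-04 -1.e+00] open 0.0277 F [-0.6  0.4 -1.8] q1,6 [0.06 1.61] T [ 0.01  0.17 -0.02]
ay total 0.01867102134363474 mm in present axes [-2.3 49.7  0.7] in axes after turn: dx -2.3 dy 49.7 dz 0.6
rotvec [0.003  0.0187 0.0004]
```

>>> move_arm(steps=[{"dx": -2,"dy": 15,"dz": 0,"ax": 0.003,"ay": 0.018,"az": 0,"fingers": 0.1},{"dx": 0,"dy": 25,"dz": 0,"ax": 0,"ay": 0,"az": 0,"fingers": 0.1},{"dx": 0,"dy": 12,"dz": 0,"ax": 0,"ay": 0,"az": 0,"fingers": 0.1},{"dx": 0,"dy": 8,"dz": 0,"ax": 0,"ay": 0,"az": 0,"fingers": 0.1},{"dx": 0,"dy": 0,"dz": 0,"ax": 0,"ay": 0,"az": 0,"fingers": 0.1}])

```text
t: 36.9
ee_pos: [0.6334, 0.1124, 0.0944]
eef_rot: [-1.21, 1.203, -1.203]
wrist_force: [-0.6, 1.0, -1.0]
opening: 0.0278
```

```bash
python3 go.py 0.633 0.1095 0.079 -90; python3 - <<'E'
from h import *
im=optics.camera('side'); crop(im,250,110,370,230,6,'pics/s34.png')
E
```

```text
t 36.9 pos [0.6334 0.1124 0.0944] yaw -89.55 tilt y [ 0.0023  0.0018 -1.    ] open 0.0278 F [-0.6  1.  -1. ] q1,6 [0.07 1.63] T [-0.01  0.2  -0.  ]
ay total 0.007786026179315897 mm in present axes [ 2.9 15.4 -0.4] in axes after turn: dx 2.9 dy 15.4 dz -0.4
rotvec [-0.0023  0.0078 -0.0018]
```

View pics/s34.png

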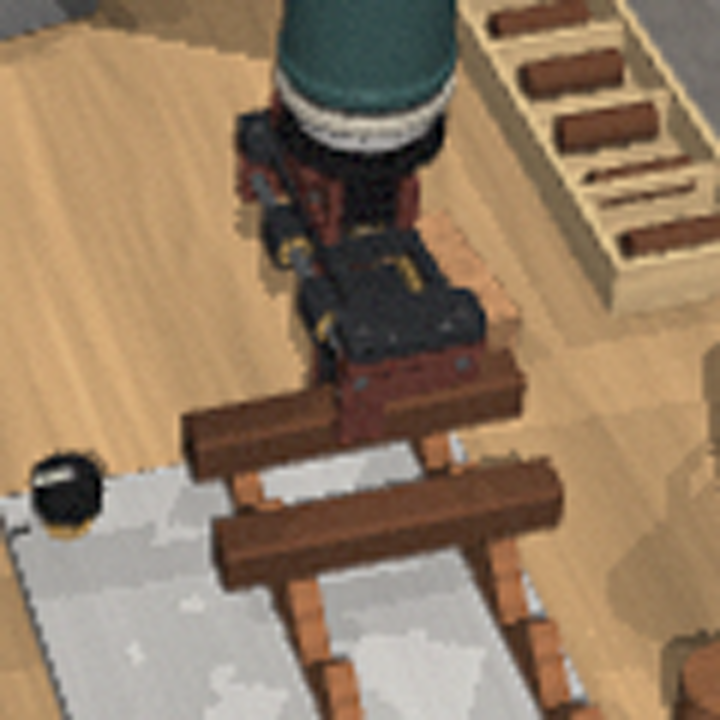

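>>> move_arm(steps=[{"dx": 3,"dy": 8,"dz": 0,"ax": -0.002,"ay": 0.008,"az": 0,"fingers": 0.1},{"dx": 0,"dy": 5,"dz": 0,"ax": 0,"ay": 0,"az": 0,"fingers": 0.1},{"dx": 0,"dy": 2,"dz": 0,"ax": 0,"ay": 0,"az": 0,"fingers": 0.1},{"dx": 0,"dy": 0,"dz": 0,"ax": 0,"ay": 0,"az": 0,"fingers": 0.1}])

```text
t: 37.35
ee_pos: [0.6358, 0.1099, 0.0811]
eef_rot: [-1.204, 1.206, -1.21]
wrist_force: [-0.5, -0.2, -0.2]
opening: 0.0278
```

```bash
python3 go.py 0.633 0.1095 0.077 -90
```

```text
t 37.35 pos [0.6358 0.1099 0.0811] yaw -89.99 tilt y [ 0.0052  0.0022 -1.    ] open 0.0278 F [-0.5 -0.2 -0.2] q1,6 [0.06 1.63] T [0.03 0.18 0.05]
ay total 0.00025106114250394995 mm in present axes [ 0.4  4.1 -2.8] in axes after turn: dx 0.4 dy 4.1 dz -2.8
rotvec [-0.0052  0.0002 -0.0022]
```

>>> move_arm(steps=[{"dx": 0,"dy": 3,"dz": -2.5,"ax": -0.005,"ay": 0,"az": -0.002,"fingers": 0.1},{"dx": 0,"dy": 1.5,"dz": 0,"ax": 0,"ay": 0,"az": 0,"fingers": 0.1},{"dx": 0,"dy": 0,"dz": 0,"ax": 0,"ay": 0,"az": 0,"fingers": 0.1}])

```text
t: 37.65
ee_pos: [0.6336, 0.1096, 0.0771]
eef_rot: [-1.209, 1.208, -1.21]
wrist_force: [0.1, -1.0, 0.1]
opening: 0.0276
```

```bash
python3 go.py 0.633 0.1095 0.077 -90
```

```text
t 37.65 pos [0.6336 0.1096 0.0771] yaw -89.99 tilt y [ 9.e-04 -2.e-04 -1.e+00] open 0.0276 F [ 0.1 -1.   0.1] q1,6 [0.06 1.63] T [-0.09  0.09 -0.12]
ay total 0.00012394683438010645 mm in present axes [ 0.1  0.1 -0.6] in axes after turn: dx 0.1 dy 0.1 dz -0.6
rotvec [-0.0009  0.0001  0.0002]
```

>>> move_arm(steps=[{"dx": 0,"dy": 0,"dz": 0,"ax": 0,"ay": 0,"az": 0,"fingers": 0.45},{"dx": 0,"dy": 0,"dz": 0,"ax": 0,"ay": 0,"az": 0,"fingers": 0.45},{"dx": 0,"dy": 0,"dz": 0,"ax": 0,"ay": 0,"az": 0,"fingers": 0.45},{"dx": 0,"dy": -20,"dz": 0,"ax": 0,"ay": 0,"az": 0,"fingers": 0.45},{"dx": 0,"dy": -40,"dz": 0,"ax": 0,"ay": 0,"az": 0,"fingers": 0.45},{"dx": 0,"dy": -25,"dz": 0,"ax": 0,"ay": 0,"az": 0,"fingers": 0.7},{"dx": -25,"dy": 0,"dz": -25,"ax": 0,"ay": 0,"az": 0,"fingers": 0.7},{"dx": -34,"dy": 0,"dz": -36,"ax": 0,"ay": 0,"az": 0,"fingers": 0.7},{"dx": -34,"dy": 0,"dz": -36,"ax": 0,"ay": 0,"az": 0,"fingers": 0.7},{"dx": -34,"dy": 0,"dz": -36,"ax": 0,"ay": 0,"az": 0,"fingers": 0.7},{"dx": -34,"dy": 0,"dz": -36,"ax": 0,"ay": 0,"az": 0,"fingers": 0.7},{"dx": -20,"dy": 0,"dz": -25,"ax": 0,"ay": 0,"az": 0,"fingers": 0.7}])

```text
t: 38.85
ee_pos: [0.4411, 0.2938, 0.1665]
eef_rot: [-1.196, 1.209, -1.218]
wrist_force: [0.5, 0.2, -0.6]
opening: 0.0613
```

```bash
python3 go.py 0.409 0.3035 0.10 -0.4; python3 - <<'E'
from h import *
im=optics.camera('top'); cv2.imwrite('pics/top22.png',im[:,:,::-1])
im=optics.camera('side'); crop(im,190,60,390,260,4,'pics/s35.png')
E
```

```text
t 38.85 pos [0.4411 0.2938 0.1665] yaw -90.48 tilt y [ 0.0103  0.0028 -0.9999] open 0.0613 F [ 0.5  0.2 -0.6] q1,6 [0.46 2.04] T [ 0.08  0.15 -0.  ]
ay total -1.5721990785123907 mm in present axes [ -9.2  66.2 -32.9] in axes after turn: dx -32.2 dy 66.5 dz 9.4
rotvec [-0.0103 -1.5722  0.0058]
```

View pics/top22.png

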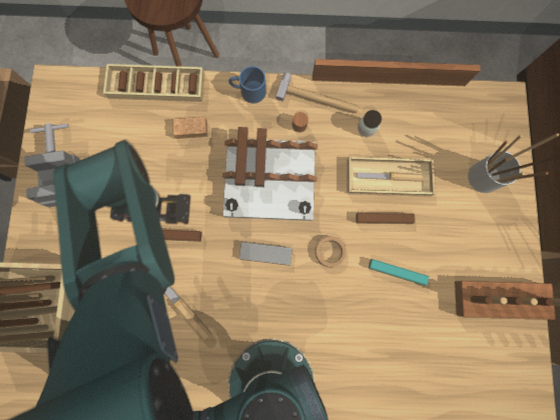

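View pics/s35.png

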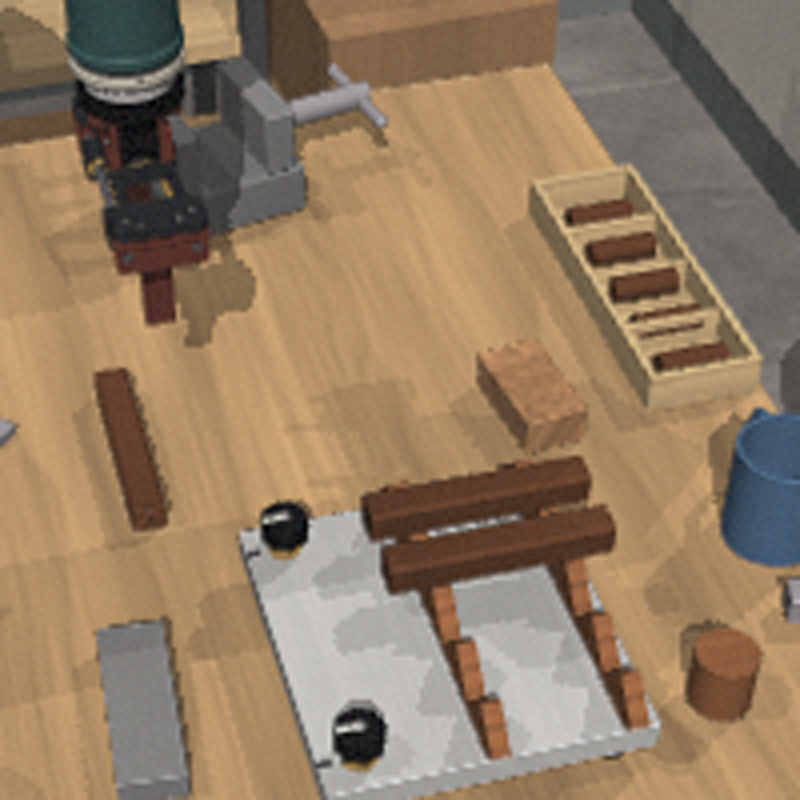

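>>> move_arm(steps=[{"dx": 0,"dy": 0,"dz": -25,"ax": 0,"ay": -0.15,"az": 0,"fingers": 0.7},{"dx": 0,"dy": 0,"dz": 0,"ax": 0,"ay": -0.15,"az": 0,"fingers": 0.7},{"dx": 0,"dy": 0,"dz": 0,"ax": 0,"ay": -0.15,"az": 0,"fingers": 0.7},{"dx": 0,"dy": 0,"dz": 0,"ax": 0,"ay": -0.15,"az": 0,"fingers": 0.7},{"dx": 0,"dy": 0,"dz": 0,"ax": 0,"ay": -0.15,"az": 0,"fingers": 0.7},{"dx": 0,"dy": 0,"dz": 0,"ax": 0,"ay": -0.15,"az": 0,"fingers": 0.7},{"dx": 0,"dy": 0,"dz": 0,"ax": 0,"ay": -0.15,"az": 0,"fingers": 0.7},{"dx": 0,"dy": 0,"dz": 0,"ax": 0,"ay": -0.15,"az": 0,"fingers": 0.7},{"dx": 0,"dy": 0,"dz": 0,"ax": 0,"ay": -0.15,"az": 0,"fingers": 0.7},{"dx": 0,"dy": 15,"dz": 0,"ax": 0,"ay": -0.15,"az": 0,"fingers": 0.7},{"dx": 0,"dy": 25,"dz": 0,"ax": 0,"ay": -0.07,"az": 0,"fingers": 0.7},{"dx": 0,"dy": 0,"dz": 0,"ax": 0,"ay": 0,"az": 0,"fingers": 0.7}])

```text
t: 40.15
ee_pos: [0.4269, 0.2911, 0.1287]
eef_rot: [-1.566, -0.017, -0.017]
wrist_force: [-0.3, -0.1, 0.7]
opening: 0.0615
```

```bash
python3 go.py 0.409 0.3035 0.05 -0.4
```

```text
t 40.15 pos [0.4269 0.2911 0.1287] yaw 0.0 tilt y [ 0.0222  0.0045 -0.9997] open 0.0615 F [-0.3 -0.1  0.7] q1,6 [0.47 0.47] T [-0.07  0.13  0.  ]
ay total 0.007022115355970193 mm in present axes [-19.6  78.3  12. ] in axes after turn: dx -18.0 dy 78.7 dz 12.2
rotvec [-0.0046  0.0071  0.0222]
```

>>> move_arm(steps=[{"dx": -18,"dy": 10,"dz": 12,"ax": -0.004,"ay": 0.007,"az": 0.022,"fingers": 0.7},{"dx": 0,"dy": 30,"dz": 0,"ax": 0,"ay": 0,"az": 0,"fingers": 0.7},{"dx": 0,"dy": 25,"dz": 0,"ax": 0,"ay": 0,"az": 0,"fingers": 0.7},{"dx": 0,"dy": 5,"dz": 0,"ax": 0,"ay": 0,"az": 0,"fingers": 0.7},{"dx": 0,"dy": 0,"dz": 0,"ax": 0,"ay": 0,"az": 0,"fingers": 0.7}])

```text
t: 40.65
ee_pos: [0.4157, 0.3041, 0.0611]
eef_rot: [-1.567, 0.01, -0.021]
wrist_force: [-0.2, -0.3, 1.2]
opening: 0.0617
```

```bash
python3 go.py 0.409 0.3035 0.01 -0.4; python3 - <<'E'
from h import *
im=optics.camera('side'); crop(im,190,110,270,200,6,'pics/s36.png')
E
```

```text
t 40.65 pos [0.4157 0.3041 0.0611] yaw -1.13 tilt y [ 0.0068  0.0034 -1.    ] open 0.0617 F [-0.2 -0.3  1.2] q1,6 [0.5  0.52] T [-0.09  0.08 -0.08]
ay total -0.012792930170697048 mm in present axes [-7.  51.  -0.9] in axes after turn: dx -6.7 dy 51.1 dz -0.6
rotvec [-0.0035 -0.0128  0.0068]
```

View pics/s36.png

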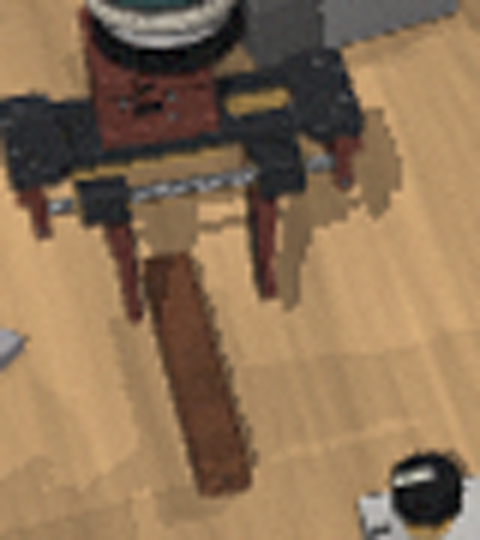

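>>> move_arm(steps=[{"dx": -7,"dy": 10,"dz": 0,"ax": -0.003,"ay": -0.01,"az": 0.007,"fingers": 0.7},{"dx": 0,"dy": 20,"dz": 0,"ax": 0,"ay": 0,"az": 0,"fingers": 0.7},{"dx": 0,"dy": 8,"dz": 0,"ax": 0,"ay": 0,"az": 0,"fingers": 0.7},{"dx": 0,"dy": 0,"dz": 0,"ax": 0,"ay": 0,"az": 0,"fingers": 0.7}])

```text
t: 41.1
ee_pos: [0.4115, 0.3059, 0.0258]
eef_rot: [-1.567, 0.003, -0.013]
wrist_force: [0.8, -0.0, 0.1]
opening: 0.0616
```

```bash
python3 go.py 0.409 0.3035 0.01 -0.4
```

```text
t 41.1 pos [0.4115 0.3059 0.0258] yaw -0.57 tilt y [ 0.006   0.0041 -1.    ] open 0.0616 F [ 0.8 -0.   0.1] q1,6 [0.5  0.51] T [-0.07  0.09  0.06]
ay total -0.003031782987621856 mm in present axes [-2.6 15.8 -2.5] in axes after turn: dx -2.5 dy 15.8 dz -2.4
rotvec [-0.0042 -0.003   0.006 ]
```

>>> move_arm(steps=[{"dx": -3,"dy": 8,"dz": -2,"ax": -0.004,"ay": 0,"az": 0.006,"fingers": 0.7},{"dx": 0,"dy": 6,"dz": 0,"ax": 0,"ay": 0,"az": 0,"fingers": 0.7},{"dx": 0,"dy": 2,"dz": 0,"ax": 0,"ay": 0,"az": 0,"fingers": 0.7},{"dx": 0,"dy": 0,"dz": 0,"ax": 0,"ay": 0,"az": 0,"fingers": 0.1},{"dx": 0,"dy": 0,"dz": 0,"ax": 0,"ay": 0,"az": 0,"fingers": 0.1},{"dx": 0,"dy": 0,"dz": 0,"ax": 0,"ay": 0,"az": 0,"fingers": 0.1},{"dx": 0,"dy": 0,"dz": 0,"ax": 0,"ay": 0,"az": 0,"fingers": 0.1},{"dx": 0,"dy": 0,"dz": 0,"ax": 0,"ay": 0,"az": 0,"fingers": 0.1}])

```text
t: 41.9
ee_pos: [0.4094, 0.3045, 0.0105]
eef_rot: [-1.57, 0.006, -0.009]
wrist_force: [-0.4, -0.8, -1.2]
opening: 0.0278
```

```bash
python3 go.py 0.633 -0.0025 0.15 -90
```

```text
t 41.9 pos [0.4094 0.3045 0.0105] yaw -0.57 tilt y [ 0.0018  0.0012 -1.    ] open 0.0278 F [-0.4 -0.8 -1.2] q1,6 [0.5  0.51] T [-0.07  0.07  0.04]
ay total 1.5608691646021686 mm in present axes [ 226.9 -139.5 -304.6] in axes after turn: dx 307.0 dy -139.5 dz 223.6
rotvec [-2.3000e-03  1.5609e+00  5.0000e-04]
```

>>> move_arm(steps=[{"dx": 0,"dy": -20,"dz": 0,"ax": 0,"ay": 0,"az": 0,"fingers": 0.1},{"dx": 0,"dy": -40,"dz": 0,"ax": 0,"ay": 0,"az": 0,"fingers": 0.1},{"dx": 0,"dy": -45,"dz": 0,"ax": 0,"ay": 0,"az": 0,"fingers": 0.1},{"dx": 0,"dy": -35,"dz": 0,"ax": 0,"ay": 0.1,"az": 0,"fingers": 0.1},{"dx": 0,"dy": -10,"dz": 0,"ax": 0,"ay": 0.15,"az": 0,"fingers": 0.1},{"dx": 0,"dy": 0,"dz": 0,"ax": 0,"ay": 0.15,"az": 0,"fingers": 0.1},{"dx": 0,"dy": 0,"dz": 0,"ax": 0,"ay": 0.15,"az": 0,"fingers": 0.1},{"dx": 0,"dy": 0,"dz": 0,"ax": 0,"ay": 0.15,"az": 0,"fingers": 0.1},{"dx": 0,"dy": 0,"dz": 0,"ax": 0,"ay": 0.15,"az": 0,"fingers": 0.1},{"dx": 0,"dy": 0,"dz": 0,"ax": 0,"ay": 0.15,"az": 0,"fingers": 0.1},{"dx": 0,"dy": 0,"dz": 0,"ax": 0,"ay": 0.15,"az": 0,"fingers": 0.1},{"dx": 0,"dy": 0,"dz": 0,"ax": 0,"ay": 0.15,"az": 0,"fingers": 0.1}])

```text
t: 43.1
ee_pos: [0.407, 0.3032, 0.167]
eef_rot: [-1.319, 1.02, -1.019]
wrist_force: [-0.3, -0.5, -1.1]
opening: 0.0275
```

```bash
python3 go.py 0.633 -0.0025 0.15 -90; python3 - <<'E'
from h import *
im=optics.camera('side'); crop(im,170,60,290,160,6,'pics/s37.png')
E
```

```text
t 43.1 pos [0.407  0.3032 0.167 ] yaw -75.41 tilt y [-3.e-04  1.e-04 -1.e+00] open 0.0275 F [-0.3 -0.5 -1.1] q1,6 [0.5  1.82] T [-0.04  0.11 -0.02]
ay total 0.25471051600317196 mm in present axes [352.8  16.9 141.7] in axes after turn: dx 305.7 dy 17.0 dz 226.0
rotvec [ 3.000e-04  2.547e-01 -1.000e-04]
```

View pics/s37.png

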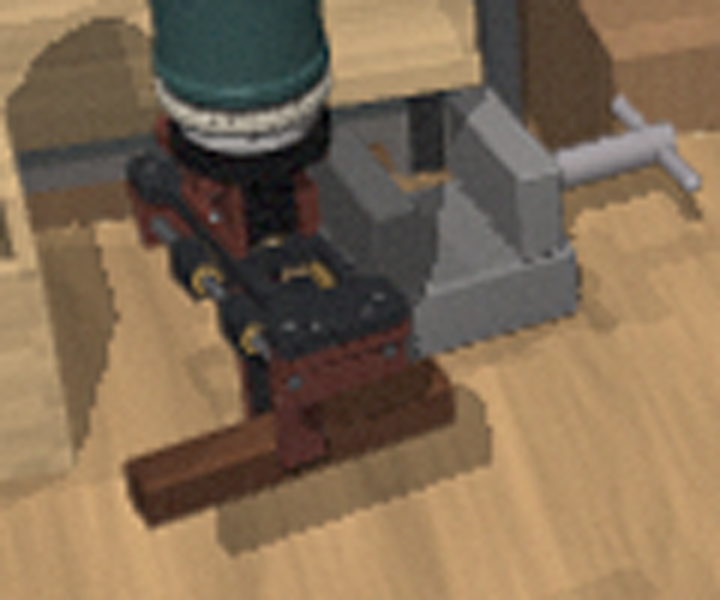

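>>> move_arm(steps=[{"dx": 0,"dy": 0,"dz": 0,"ax": 0,"ay": 0.13,"az": 0,"fingers": 0.1},{"dx": 0,"dy": 0,"dz": 0,"ax": 0,"ay": 0.125,"az": 0,"fingers": 0.1},{"dx": 18,"dy": 0,"dz": 13,"ax": 0,"ay": 0,"az": 0,"fingers": 0.1},{"dx": 36,"dy": 0,"dz": 27,"ax": 0,"ay": 0,"az": 0,"fingers": 0.1},{"dx": 36,"dy": 0,"dz": 27,"ax": 0,"ay": 0,"az": 0,"fingers": 0.1},{"dx": 36,"dy": 0,"dz": 27,"ax": 0,"ay": 0,"az": 0,"fingers": 0.1},{"dx": 36,"dy": 0,"dz": 27,"ax": 0,"ay": 0,"az": 0,"fingers": 0.1},{"dx": 36,"dy": 0,"dz": 27,"ax": 0,"ay": 0,"az": 0,"fingers": 0.1},{"dx": 36,"dy": 0,"dz": 27,"ax": 0,"ay": 0,"az": 0,"fingers": 0.1},{"dx": 36,"dy": 0,"dz": 27,"ax": 0,"ay": 0,"az": 0,"fingers": 0.1},{"dx": 15,"dy": 0,"dz": 11,"ax": 0,"ay": 0,"az": 0,"fingers": 0.1},{"dx": 0,"dy": 0,"dz": 0,"ax": 0,"ay": 0,"az": 0,"fingers": 0.1}])

```text
t: 44.35
ee_pos: [0.6253, 0.007, 0.1648]
eef_rot: [-1.22, 1.196, -1.193]
wrist_force: [0.5, 0.3, -0.2]
opening: 0.0277
```

```bash
python3 go.py 0.633 -0.0025 0.105 -90
```

```text
t 44.35 pos [0.6253 0.007  0.1648] yaw -88.81 tilt y [-2.2e-03  3.0e-04 -1.0e+00] open 0.0277 F [ 0.5  0.3 -0.2] q1,6 [-0.1   1.45] T [0.02 0.14 0.05]
ay total 0.02080288133618824 mm in present axes [ 9.6 59.7  7.6] in axes after turn: dx 9.5 dy 59.8 dz 7.7
rotvec [ 0.0022  0.0208 -0.0003]
```

>>> move_arm(steps=[{"dx": 9,"dy": 10,"dz": 6,"ax": 0.002,"ay": 0.02,"az": 0,"fingers": 0.1},{"dx": 0,"dy": 25,"dz": 0,"ax": 0,"ay": 0,"az": 0,"fingers": 0.1},{"dx": 0,"dy": 20,"dz": 0,"ax": 0,"ay": 0,"az": 0,"fingers": 0.1},{"dx": 0,"dy": 10,"dz": 0,"ax": 0,"ay": 0,"az": 0,"fingers": 0.1},{"dx": 0,"dy": 0,"dz": 0,"ax": 0,"ay": 0,"az": 0,"fingers": 0.1}])

```text
t: 44.85
ee_pos: [0.6279, 0.0018, 0.0957]
eef_rot: [-1.213, 1.209, -1.202]
wrist_force: [-0.0, -0.6, -1.5]
opening: 0.0277
```

```bash
python3 go.py 0.633 -0.0025 0.08 -90; python3 - <<'E'
from h import *
im=optics.camera('side'); crop(im,260,130,380,260,5,'pics/s38.png')
E
```

```text
t 44.85 pos [0.6279 0.0018 0.0957] yaw -89.72 tilt y [-0.0037  0.0021 -1.    ] open 0.0277 F [-0.  -0.6 -1.5] q1,6 [-0.11  1.46] T [-0.02  0.1   0.03]
ay total 0.00487041714467118 mm in present axes [ 4.4 15.6  5.1] in axes after turn: dx 4.3 dy 15.7 dz 5.1
rotvec [ 0.0037  0.0049 -0.0021]
```

View pics/s38.png

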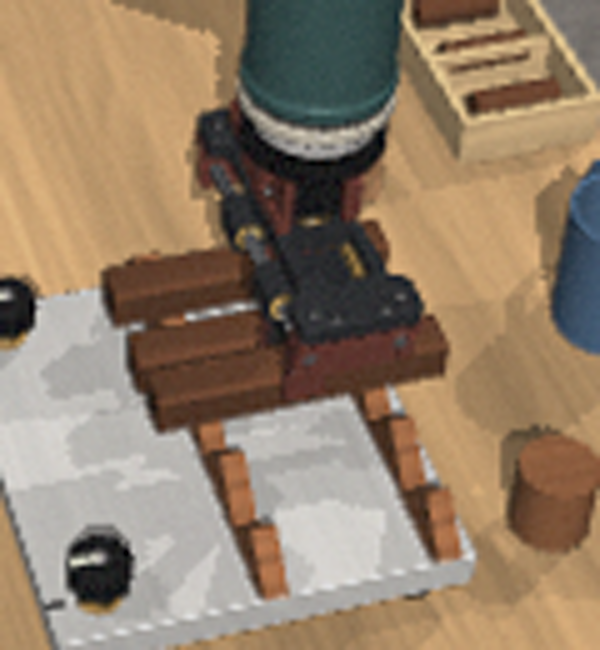

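>>> move_arm(steps=[{"dx": 4.5,"dy": 0,"dz": 4,"ax": 0.003,"ay": 0.005,"az": -0.002,"fingers": 0.1},{"dx": 0,"dy": 8,"dz": 0,"ax": 0,"ay": 0,"az": 0,"fingers": 0.1},{"dx": 0,"dy": 6,"dz": 0,"ax": 0,"ay": 0,"az": 0,"fingers": 0.1},{"dx": 0,"dy": 1,"dz": 0,"ax": 0,"ay": 0,"az": 0,"fingers": 0.1}])

```text
t: 45.3
ee_pos: [0.6347, -0.0023, 0.0832]
eef_rot: [-1.206, 1.204, -1.212]
wrist_force: [0.3, 0.5, -1.4]
opening: 0.0275
```

```bash
python3 go.py 0.633 -0.0025 0.0755 -90
```

```text
t 45.3 pos [ 0.6347 -0.0023  0.0832] yaw -89.95 tilt y [ 5.5e-03 -6.0e-04 -1.0e+00] open 0.0275 F [ 0.3  0.5 -1.4] q1,6 [-0.11  1.46] T [-0.05  0.15 -0.01]
ay total 0.0008693623675375406 mm in present axes [ 0.2  7.7 -1.7] in axes after turn: dx 0.2 dy 7.7 dz -1.7
rotvec [-0.0055  0.0009  0.0006]
```

>>> move_arm(steps=[{"dx": 0,"dy": 4,"dz": -1,"ax": -0.005,"ay": 0,"az": 0,"fingers": 0.1},{"dx": 0,"dy": 2.5,"dz": 0,"ax": 0,"ay": 0,"az": 0,"fingers": 0.1},{"dx": 0,"dy": 1,"dz": 0,"ax": 0,"ay": 0,"az": 0,"fingers": 0.1},{"dx": 0,"dy": 0,"dz": 0,"ax": 0,"ay": 0,"az": 0,"fingers": 0.1}])

```text
t: 45.7
ee_pos: [0.6342, -0.0028, 0.0757]
eef_rot: [-1.21, 1.207, -1.21]
wrist_force: [-1.4, -0.6, 0.5]
opening: 0.0278
```

```bash
python3 go.py 0.633 -0.0025 0.0755 -90
```

```text
t 45.7 pos [ 0.6342 -0.0028  0.0757] yaw -89.96 tilt y [ 0.0011 -0.0012 -1.    ] open 0.0278 F [-1.4 -0.6  0.5] q1,6 [-0.11  1.46] T [-0.11  0.11 -0.01]
ay total 0.0007175512527828332 mm in present axes [-0.3  0.2 -1.2] in axes after turn: dx -0.3 dy 0.2 dz -1.2
rotvec [-0.0011  0.0007  0.0012]
```

>>> move_arm(steps=[{"dx": 0,"dy": 0,"dz": 0,"ax": 0,"ay": 0,"az": 0,"fingers": 0.45},{"dx": 0,"dy": 0,"dz": 0,"ax": 0,"ay": 0,"az": 0,"fingers": 0.45},{"dx": 0,"dy": 0,"dz": 0,"ax": 0,"ay": 0,"az": 0,"fingers": 0.45},{"dx": 0,"dy": -20,"dz": 0,"ax": 0,"ay": 0,"az": 0,"fingers": 0.45},{"dx": 0,"dy": -40,"dz": 0,"ax": 0,"ay": 0,"az": 0,"fingers": 0.45},{"dx": 0,"dy": -25,"dz": 0,"ax": 0,"ay": 0,"az": 0,"fingers": 0.7},{"dx": 30,"dy": 0,"dz": -15,"ax": 0,"ay": 0,"az": 0,"fingers": 0.7},{"dx": 44,"dy": 0,"dz": -22,"ax": 0,"ay": 0,"az": 0,"fingers": 0.7},{"dx": 44,"dy": 0,"dz": -22,"ax": 0,"ay": 0,"az": 0,"fingers": 0.7},{"dx": 44,"dy": 0,"dz": -22,"ax": 0,"ay": 0,"az": 0,"fingers": 0.7},{"dx": 44,"dy": 0,"dz": -22,"ax": 0,"ay": 0,"az": 0,"fingers": 0.7},{"dx": 44,"dy": 0,"dz": -22,"ax": 0,"ay": 0,"az": 0,"fingers": 0.7}])

```text
t: 46.9
ee_pos: [0.5117, -0.2539, 0.1657]
eef_rot: [-1.209, 1.193, -1.205]
wrist_force: [0.0, -0.5, -0.8]
opening: 0.0613
```

```bash
python3 go.py 0.478 -0.322 0.10 1.3; python3 - <<'E'
from h import *
im=optics.camera('top'); cv2.imwrite('pics/top23.png',im[:,:,::-1])
im=optics.camera('side'); cv2.imwrite('pics/side23.png',im[:,:,::-1])
E
```

```text
t 46.9 pos [ 0.5117 -0.2539  0.1657] yaw -89.32 tilt y [ 0.0089 -0.001  -1.    ] open 0.0613 F [ 0.  -0.5 -0.8] q1,6 [-0.58  0.97] T [0.01 0.13 0.03]
ay total -1.5816365864105926 mm in present axes [ 67.6  65.4 -35.1] in axes after turn: dx -35.2 dy 65.7 dz -67.3
rotvec [-0.006  -1.5816  0.0079]
```

View pics/top23.png

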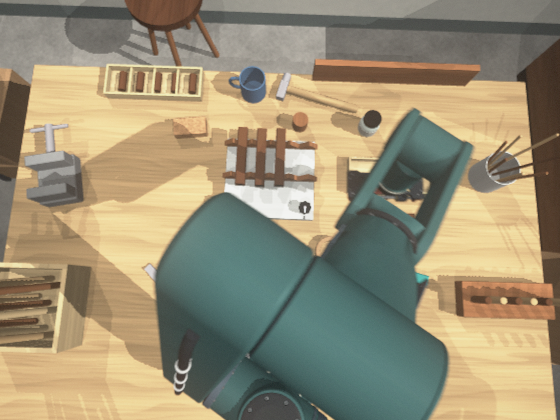

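View pics/side23.png

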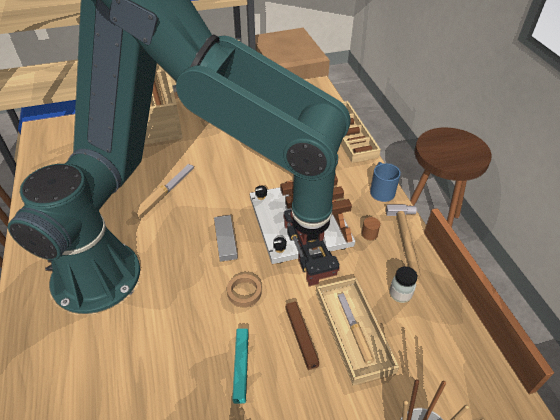

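```bash
python3 - <<'E'
from h import *
im=cv2.imread('pics/side23.png')[:,:,::-1]; crop(im,270,280,340,380,6,'pics/s39.png')
E
```

```text
(no output)
```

View pics/s39.png

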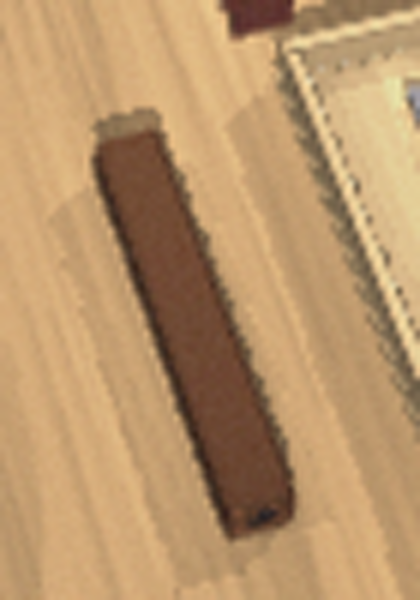

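>>> move_arm(steps=[{"dx": 30,"dy": 0,"dz": -15,"ax": -0.006,"ay": 0,"az": 0.008,"fingers": 0.7},{"dx": 35,"dy": 0,"dz": -15,"ax": 0,"ay": -0.15,"az": 0,"fingers": 0.7},{"dx": 0,"dy": 0,"dz": 0,"ax": 0,"ay": -0.15,"az": 0,"fingers": 0.7},{"dx": 0,"dy": 0,"dz": 0,"ax": 0,"ay": -0.15,"az": 0,"fingers": 0.7},{"dx": 0,"dy": 0,"dz": 0,"ax": 0,"ay": -0.15,"az": 0,"fingers": 0.7},{"dx": 0,"dy": 0,"dz": 0,"ax": 0,"ay": -0.15,"az": 0,"fingers": 0.7},{"dx": 0,"dy": 0,"dz": 0,"ax": 0,"ay": -0.15,"az": 0,"fingers": 0.7},{"dx": 0,"dy": 0,"dz": 0,"ax": 0,"ay": -0.15,"az": 0,"fingers": 0.7},{"dx": 0,"dy": 0,"dz": 0,"ax": 0,"ay": -0.15,"az": 0,"fingers": 0.7},{"dx": 0,"dy": 0,"dz": 0,"ax": 0,"ay": -0.15,"az": 0,"fingers": 0.7},{"dx": 0,"dy": 0,"dz": 0,"ax": 0,"ay": -0.15,"az": 0,"fingers": 0.7},{"dx": 0,"dy": 0,"dz": 0,"ax": 0,"ay": -0.07,"az": 0,"fingers": 0.7}])

```text
t: 48.2
ee_pos: [0.4844, -0.319, 0.1661]
eef_rot: [-1.562, -0.019, 0.009]
wrist_force: [0.4, -0.4, -0.5]
opening: 0.0613
```

```bash
python3 go.py 0.478 -0.322 0.10 1.3
```

```text
t 48.2 pos [ 0.4844 -0.319   0.1661] yaw 1.02 tilt y [ 0.006   0.0085 -0.9999] open 0.0613 F [ 0.4 -0.4 -0.5] q1,6 [-0.71 -0.73] T [-0.04  0.1  -0.04]
ay total -0.004957873341336683 mm in present axes [-6.9 66.1 -3.4] in axes after turn: dx -6.5 dy 66.1 dz -2.8
rotvec [-0.0083 -0.0049  0.0062]
```

```bash
python3 - <<'E'
from h import *
f=lambda P,k,o: (np.array(P,float)+.5)/k-.5+np.array(o)
q=ray('side',f([(130,143),(260,500)],6,(270,280)),.028);print(q,q.mean(0))
E
```

```text
[[ 0.47851359 -0.24492482  0.028     ]
 [ 0.48005037 -0.41037778  0.028     ]] [ 0.47928198 -0.3276513   0.028     ]
```

>>> move_arm(steps=[{"dx": -5,"dy": 15,"dz": -3,"ax": -0.008,"ay": -0.005,"az": 0.006,"fingers": 0.7},{"dx": 0,"dy": 40,"dz": 0,"ax": 0,"ay": 0,"az": 0,"fingers": 0.7},{"dx": 0,"dy": 35,"dz": 0,"ax": 0,"ay": 0,"az": 0,"fingers": 0.7},{"dx": 0,"dy": 20,"dz": 0,"ax": 0,"ay": 0,"az": 0,"fingers": 0.7},{"dx": 0,"dy": 0,"dz": 0,"ax": 0,"ay": 0,"az": 0,"fingers": 0.7}])

```text
t: 48.7
ee_pos: [0.4848, -0.3197, 0.0553]
eef_rot: [-1.574, -0.027, 0.017]
wrist_force: [-0.3, 0.2, -0.4]
opening: 0.0617
```

```bash
python3 go.py 0.479 -0.322 0.01 1.3; python3 - <<'E'
from h import *
im=optics.camera('side'); crop(im,250,260,350,380,5,'pics/s40.png')
E
```

```text
t 48.7 pos [ 0.4848 -0.3197  0.0553] yaw 1.62 tilt y [ 0.0063 -0.0028 -1.    ] open 0.0617 F [-0.3  0.2 -0.4] q1,6 [-0.7  -0.73] T [-0.08  0.05 -0.03]
ay total 0.005610206912058935 mm in present axes [-6.1 45.2 -2. ] in axes after turn: dx -5.8 dy 45.3 dz -2.1
rotvec [0.0029 0.0056 0.0063]
```

View pics/s40.png

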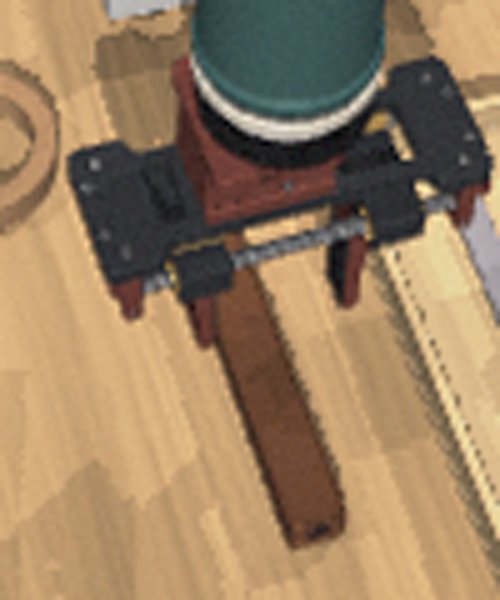

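>>> move_arm(steps=[{"dx": -6,"dy": 10,"dz": -4,"ax": 0.003,"ay": 0.005,"az": 0.006,"fingers": 0.7},{"dx": 0,"dy": 18,"dz": 0,"ax": 0,"ay": 0,"az": 0,"fingers": 0.7},{"dx": 0,"dy": 8,"dz": 0,"ax": 0,"ay": 0,"az": 0,"fingers": 0.7},{"dx": 0,"dy": 0,"dz": 0,"ax": 0,"ay": 0,"az": 0,"fingers": 0.7}])

```text
t: 49.15
ee_pos: [0.4824, -0.3269, 0.0232]
eef_rot: [-1.576, -0.024, 0.013]
wrist_force: [0.0, -0.3, -0.1]
opening: 0.062
```

```bash
python3 go.py 0.479 -0.324 0.01 1.3
```

```text
t 49.15 pos [ 0.4824 -0.3269  0.0232] yaw 1.36 tilt y [ 0.0066 -0.0057 -1.    ] open 0.062 F [ 0.  -0.3 -0.1] q1,6 [-0.71 -0.74] T [-0.05  0.   -0.  ]
ay total 0.0009973674614549566 mm in present axes [-3.4 13.1  3.1] in axes after turn: dx -3.4 dy 13.2 dz 3.0
rotvec [0.0059 0.001  0.0065]
```

>>> move_arm(steps=[{"dx": -3,"dy": 7,"dz": 2,"ax": 0.006,"ay": 0,"az": 0.006,"fingers": 0.7},{"dx": 0,"dy": 5,"dz": 0,"ax": 0,"ay": 0,"az": 0,"fingers": 0.7},{"dx": 0,"dy": 1,"dz": 0,"ax": 0,"ay": 0,"az": 0,"fingers": 0.7},{"dx": 0,"dy": 0,"dz": 0,"ax": 0,"ay": 0,"az": 0,"fingers": 0.1},{"dx": 0,"dy": 0,"dz": 0,"ax": 0,"ay": 0,"az": 0,"fingers": 0.1},{"dx": 0,"dy": 0,"dz": 0,"ax": 0,"ay": 0,"az": 0,"fingers": 0.1},{"dx": 0,"dy": 0,"dz": 0,"ax": 0,"ay": 0,"az": 0,"fingers": 0.1},{"dx": 0,"dy": 0,"dz": 0,"ax": 0,"ay": 0,"az": 0,"fingers": 0.1}])

```text
t: 49.95
ee_pos: [0.4806, -0.3264, 0.0119]
eef_rot: [-1.573, -0.021, 0.016]
wrist_force: [0.6, -0.5, -1.3]
opening: 0.0277
```

```bash
python3 go.py 0.633 -0.0585 0.15 -90
```

```text
t 49.95 pos [ 0.4806 -0.3264  0.0119] yaw 1.34 tilt y [ 0.0031 -0.0022 -1.    ] open 0.0277 F [ 0.6 -0.5 -1.3] q1,6 [-0.72 -0.74] T [-0.05  0.06 -0.02]
ay total 1.5942082618728788 mm in present axes [ 159.  -138.2  264. ] in axes after turn: dx -267.9 dy -138.1 dz 152.4
rotvec [-7.0000e-04  1.5942e+00  4.2000e-03]
```

>>> move_arm(steps=[{"dx": 0,"dy": -20,"dz": 0,"ax": 0,"ay": 0,"az": 0,"fingers": 0.1},{"dx": 0,"dy": -40,"dz": 0,"ax": 0,"ay": 0,"az": 0,"fingers": 0.1},{"dx": 0,"dy": -45,"dz": 0,"ax": 0,"ay": 0,"az": 0,"fingers": 0.1},{"dx": 0,"dy": -35,"dz": 0,"ax": 0,"ay": 0.12,"az": 0,"fingers": 0.1},{"dx": 0,"dy": -10,"dz": 0,"ax": 0,"ay": 0.15,"az": 0,"fingers": 0.1},{"dx": 0,"dy": 0,"dz": 0,"ax": 0,"ay": 0.15,"az": 0,"fingers": 0.1},{"dx": 0,"dy": 0,"dz": 0,"ax": 0,"ay": 0.15,"az": 0,"fingers": 0.1},{"dx": 0,"dy": 0,"dz": 0,"ax": 0,"ay": 0.15,"az": 0,"fingers": 0.1},{"dx": 0,"dy": 0,"dz": 0,"ax": 0,"ay": 0.15,"az": 0,"fingers": 0.1},{"dx": 0,"dy": 0,"dz": 0,"ax": 0,"ay": 0.15,"az": 0,"fingers": 0.1},{"dx": 0,"dy": 0,"dz": 0,"ax": 0,"ay": 0.15,"az": 0,"fingers": 0.1},{"dx": 0,"dy": 0,"dz": 0,"ax": 0,"ay": 0.15,"az": 0,"fingers": 0.1}])

```text
t: 51.15
ee_pos: [0.479, -0.3247, 0.1684]
eef_rot: [-1.324, 1.008, -1.011]
wrist_force: [-0.2, -0.4, -1.3]
opening: 0.0275
```

```bash
python3 go.py 0.633 -0.0585 0.15 -90
```

```text
t 51.15 pos [ 0.479  -0.3247  0.1684] yaw -74.64 tilt y [ 1.8e-03 -7.0e-04 -1.0e+00] open 0.0275 F [-0.2 -0.4 -1.3] q1,6 [-0.72  0.59] T [-0.03  0.08  0.01]
ay total 0.26807562513976313 mm in present axes [-215.9   18.5  219. ] in axes after turn: dx -266.2 dy 18.4 dz 154.0
rotvec [-0.0016  0.2681  0.0009]
```

>>> move_arm(steps=[{"dx": 0,"dy": 0,"dz": 0,"ax": 0,"ay": 0.134,"az": 0,"fingers": 0.1},{"dx": 0,"dy": 0,"dz": 0,"ax": 0,"ay": 0.134,"az": 0,"fingers": 0.1},{"dx": -20,"dy": 0,"dz": 12,"ax": 0,"ay": 0,"az": 0,"fingers": 0.1},{"dx": -38,"dy": 0,"dz": 22,"ax": 0,"ay": 0,"az": 0,"fingers": 0.1},{"dx": -38,"dy": 0,"dz": 22,"ax": 0,"ay": 0,"az": 0,"fingers": 0.1},{"dx": -38,"dy": 0,"dz": 22,"ax": 0,"ay": 0,"az": 0,"fingers": 0.1},{"dx": -38,"dy": 0,"dz": 22,"ax": 0,"ay": 0,"az": 0,"fingers": 0.1},{"dx": -38,"dy": 0,"dz": 22,"ax": 0,"ay": 0,"az": 0,"fingers": 0.1},{"dx": -38,"dy": 0,"dz": 22,"ax": 0,"ay": 0,"az": 0,"fingers": 0.1},{"dx": -10,"dy": 0,"dz": 5,"ax": 0,"ay": 0,"az": 0,"fingers": 0.1},{"dx": 0,"dy": 0,"dz": 0,"ax": 0,"ay": 0,"az": 0,"fingers": 0.1}])

```text
t: 52.25
ee_pos: [0.6364, -0.0605, 0.167]
eef_rot: [-1.2, 1.223, -1.225]
wrist_force: [-0.6, -0.5, -0.5]
opening: 0.0278
```

```bash
python3 go.py 0.633 -0.0585 0.105 -90; python3 - <<'E'
from h import *
im=optics.camera('side'); crop(im,250,130,390,270,4,'pics/s41.png')
E
```

```text
t 52.25 pos [ 0.6364 -0.0605  0.167 ] yaw -91.16 tilt y [ 8.e-04 -1.e-03 -1.e+00] open 0.0278 F [-0.6 -0.5 -0.5] q1,6 [-0.2   1.39] T [-0.02  0.11  0.  ]
ay total -0.02017841730133796 mm in present axes [-2.  62.  -3.5] in axes after turn: dx -2.0 dy 62.0 dz -3.4
rotvec [-0.0008 -0.0202  0.001 ]
```

View pics/s41.png

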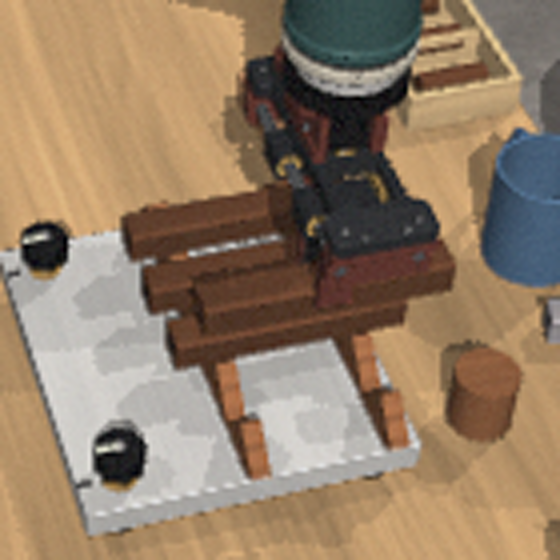

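>>> move_arm(steps=[{"dx": -2,"dy": 10,"dz": -3,"ax": 0,"ay": -0.02,"az": 0,"fingers": 0.1},{"dx": 0,"dy": 25,"dz": 0,"ax": 0,"ay": 0,"az": 0,"fingers": 0.1},{"dx": 0,"dy": 20,"dz": 0,"ax": 0,"ay": 0,"az": 0,"fingers": 0.1},{"dx": 0,"dy": 8,"dz": 0,"ax": 0,"ay": 0,"az": 0,"fingers": 0.1},{"dx": 0,"dy": 0,"dz": 0,"ax": 0,"ay": 0,"az": 0,"fingers": 0.1}])

```text
t: 52.8
ee_pos: [0.6279, -0.0663, 0.1007]
eef_rot: [-1.211, 1.212, -1.213]
wrist_force: [-0.4, -0.3, -0.5]
opening: 0.0274
```

```bash
python3 go.py 0.633 -0.0585 0.08 -90
```

```text
t 52.8 pos [ 0.6279 -0.0663  0.1007] yaw -90.2 tilt y [-0.0024 -0.0028 -1.    ] open 0.0274 F [-0.4 -0.3 -0.5] q1,6 [-0.21  1.36] T [-0.01  0.15  0.  ]
ay total -0.003558096498919028 mm in present axes [-7.9 20.6  5.1] in axes after turn: dx -7.8 dy 20.7 dz 5.1
rotvec [ 0.0024 -0.0036  0.0028]
```

>>> move_arm(steps=[{"dx": -8,"dy": 0,"dz": 4,"ax": 0.002,"ay": -0.003,"az": 0.003,"fingers": 0.1},{"dx": 0,"dy": 10,"dz": 0,"ax": 0,"ay": 0,"az": 0,"fingers": 0.1},{"dx": 0,"dy": 6,"dz": 0,"ax": 0,"ay": 0,"az": 0,"fingers": 0.1},{"dx": 0,"dy": 1,"dz": 0,"ax": 0,"ay": 0,"az": 0,"fingers": 0.1}])

```text
t: 53.2
ee_pos: [0.6331, -0.0594, 0.0845]
eef_rot: [-1.206, 1.208, -1.212]
wrist_force: [0.5, -0.1, -1.5]
opening: 0.0276
```

```bash
python3 go.py 0.633 -0.0585 0.077 -90
```

```text
t 53.2 pos [ 0.6331 -0.0594  0.0845] yaw -90.1 tilt y [ 2.9e-03 -3.0e-04 -1.0e+00] open 0.0276 F [ 0.5 -0.1 -1.5] q1,6 [-0.2   1.37] T [-0.02  0.2  -0.01]
ay total -0.001764264518805625 mm in present axes [-0.9  7.5 -0.1] in axes after turn: dx -0.9 dy 7.5 dz -0.1
rotvec [-0.0029 -0.0018  0.0003]
```

>>> move_arm(steps=[{"dx": -1,"dy": 4,"dz": 0,"ax": -0.003,"ay": 0,"az": 0,"fingers": 0.1},{"dx": 0,"dy": 2.5,"dz": 0,"ax": 0,"ay": 0,"az": 0,"fingers": 0.1},{"dx": 0,"dy": 1,"dz": 0,"ax": 0,"ay": 0,"az": 0,"fingers": 0.1},{"dx": 0,"dy": 0,"dz": 0,"ax": 0,"ay": 0,"az": 0,"fingers": 0.1}])

```text
t: 53.6
ee_pos: [0.6339, -0.0587, 0.0772]
eef_rot: [-1.209, 1.208, -1.211]
wrist_force: [-0.1, -0.5, -0.0]
opening: 0.0275
```

```bash
python3 go.py 0.633 -0.0585 0.077 -90
```

```text
t 53.6 pos [ 0.6339 -0.0587  0.0772] yaw -90.05 tilt y [ 0.001  -0.0014 -1.    ] open 0.0275 F [-0.1 -0.5 -0. ] q1,6 [-0.2   1.37] T [-0.09  0.21 -0.06]
ay total -0.0009470964212150434 mm in present axes [-0.2  0.2 -0.9] in axes after turn: dx -0.2 dy 0.2 dz -0.9
rotvec [-0.001  -0.0009  0.0014]
```

Contact; release and back off to the left front for a final view.

>>> move_arm(steps=[{"dx": 0,"dy": 0,"dz": 0,"ax": 0,"ay": 0,"az": 0,"fingers": 0.45},{"dx": 0,"dy": 0,"dz": 0,"ax": 0,"ay": 0,"az": 0,"fingers": 0.45},{"dx": 0,"dy": 0,"dz": 0,"ax": 0,"ay": 0,"az": 0,"fingers": 0.45},{"dx": 0,"dy": -20,"dz": 0,"ax": 0,"ay": 0,"az": 0,"fingers": 0.45},{"dx": 0,"dy": -40,"dz": 0,"ax": 0,"ay": 0,"az": 0,"fingers": 0.45},{"dx": 0,"dy": -40,"dz": 0,"ax": 0,"ay": 0,"az": 0,"fingers": 0.45},{"dx": -30,"dy": 0,"dz": -15,"ax": 0,"ay": 0,"az": 0,"fingers": 0.45},{"dx": -44,"dy": 0,"dz": -20,"ax": 0,"ay": 0,"az": 0,"fingers": 0.45},{"dx": -44,"dy": 0,"dz": -20,"ax": 0,"ay": 0,"az": 0,"fingers": 0.45},{"dx": -44,"dy": 0,"dz": -20,"ax": 0,"ay": 0,"az": 0,"fingers": 0.45},{"dx": -44,"dy": 0,"dz": -20,"ax": 0,"ay": 0,"az": 0,"fingers": 0.45},{"dx": -44,"dy": 0,"dz": -20,"ax": 0,"ay": 0,"az": 0,"fingers": 0.45}])

```text
t: 54.8
ee_pos: [0.5215, 0.1945, 0.1821]
eef_rot: [-1.197, 1.211, -1.223]
wrist_force: [-0.3, 0.5, 1.1]
opening: 0.0396
```

>>> move_arm(steps=[{"dx": -44,"dy": 0,"dz": 0,"ax": 0,"ay": 0,"az": 0,"fingers": 0.45},{"dx": -44,"dy": 0,"dz": 0,"ax": 0,"ay": 0,"az": 0,"fingers": 0.45},{"dx": -30,"dy": 0,"dz": 0,"ax": 0,"ay": 0,"az": 0,"fingers": 0.45},{"dx": 0,"dy": 0,"dz": 0,"ax": 0,"ay": 0,"az": 0,"fingers": 0.45}])

```text
t: 55.2
ee_pos: [0.5179, 0.3227, 0.1831]
eef_rot: [-1.198, 1.208, -1.216]
wrist_force: [0.4, -1.2, 0.4]
opening: 0.0393
```

```bash
python3 go.py; python3 - <<'E'
from h import *
im=optics.camera('top'); cv2.imwrite('pics/top24.png',im[:,:,::-1]); crop(im,215,115,325,230,5,'pics/t24.png')
im=optics.camera('side'); cv2.imwrite('pics/side24.png',im[:,:,::-1]); crop(im,240,160,370,270,6,'pics/s42.png')
E
```

```text
t 55.2 pos [0.5179 0.3227 0.1831] yaw -90.33 tilt y [ 0.0096  0.0023 -1.    ] open 0.0393 F [ 0.4 -1.2  0.4] q1,6 [0.45 2.02] T [0.02 0.12 0.02]
```

View pics/top24.png

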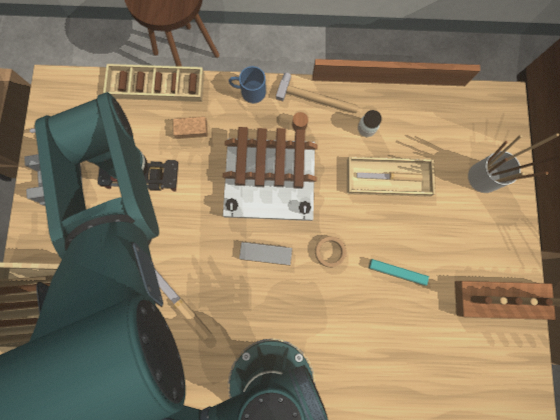

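View pics/t24.png

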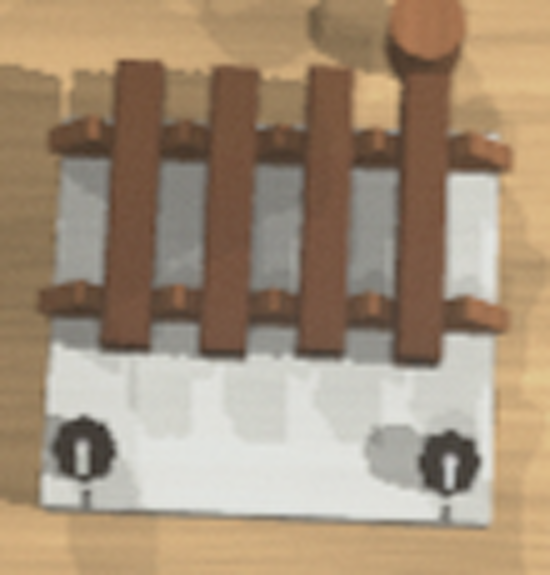

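View pics/s42.png

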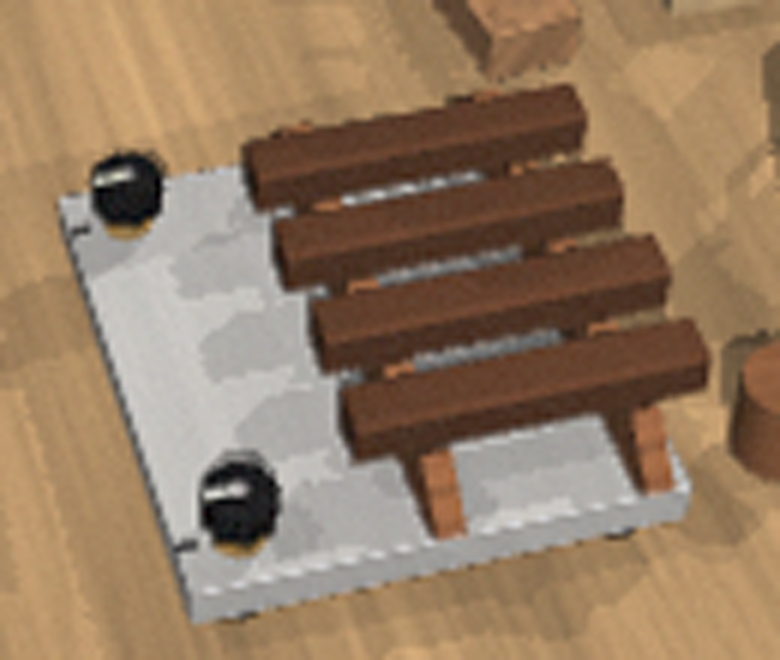

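```bash
python3 - <<'E'
from h import *
f=lambda P,k,o: (np.array(P,float)+.5)/k-.5+np.array(o)
q=f([(140,62),(126,345),(236,68),(222,352),(332,70),(320,350),(424,75),(417,358)],5,(215,115))
w=ray('top',q,.093)
for i in range(4):
    d=w[2*i]-w[2*i+1]; m=(w[2*i]+w[2*i+1])/2; print('plate xy',(m-[.583,.0255,.093])[:2].round(4),'len',np.hypot(*d[:2]).round(3),'yaw',np.arctan2(d[1],d[0]).round(3))
print(optics.camera('side').shape)
E
```

```text
plate xy [0.0528 0.0842] len 0.17 yaw 0.002
plate xy [0.0509 0.0289] len 0.171 yaw -0.007
plate xy [ 0.0529 -0.0269] len 0.168 yaw -0.01
plate xy [ 0.0509 -0.0815] len 0.17 yaw -0.002
(420, 560, 3)
```

```bash
python3 -c "
from bench import manip
print(manip.close_job())"
```

```text
the job is handed in; nothing more can be done
None
```

The job is handed in at about 55 s of the 208 s allowed; the hand-in call gave no verdict.

**What I did**
- **File:** laid lengthwise in the tool tray. The side camera puts its origin about 4 mm from my estimate of the tray centre.
- **Knobs:** I turned the right knob about +1.58 rad from about -1.6, and the left about +2.67 rad from about -2.7. Both pointers now read within about 0.15 rad of their marks.
- **Blanks:** all four lie in notches of their own. From the last top view they are 51–53 mm along plate x (50 is centred) and within 3 mm of the notch lines sideways. They are parallel to the notches within about 0.01 rad.
- **Other things:** they look unmoved in the last pictures. The gripper was 18 cm up, clear of everything.

**What failed or disagreed**
- **Tool height:** the fingertips stood about 20 mm higher than the stated 17 mm ahead of the tool point implies. My first grasp of the file closed on air above it, so I worked from heights measured in the pictures.
- **Blank grasp:** the first try at the far left blank caught only its upper edge. I opened, re-centred and gripped it again.
- **Cameras:** the top and side views disagreed by up to 9 mm on the positions compared. I averaged them or checked against the pictures.
- **Level and feet:** I could not measure the load on each foot or the plate's tilt. I judged the plate level only from the knob pointers.

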